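# Press stuck filter plugs out of fume-extractor sleeves

### The arm

A 6-joint arm with a two-finger parallel gripper is mounted at the origin on the work surface. World frame = base frame: x ahead of the robot, y to its left, z up, the work surface at z = 0. Lengths are in m, angles in degrees, forces in N, time in s.
With the tool pointing down it reaches from about 0.275 to 0.975 m from the base axis. Payload 8.4 kg.
Tool frame: the origin (TCP) lies at the very end of the fingers, on their centre line; the grasp point (between the pads) lies robot.hold_point_z behind it (robot.hold_point_z is the distance from the TCP to the grasp point, in m); z points along the fingers, y is the direction in which the jaws open and shut (so a half turn about z gives the same grasp; the last joint's range is limited). The gripper opens to 92 mm and grips with 3 to 60 N. Pads are 20 mm wide; open, the fingers measure 128 mm over their backs; the gripper's body (75 mm by 189 mm) begins 69 mm behind the grasp point.
Start: joints at [-0.138, 20.225, 93.587, -0, 66.188, -0.138], TCP at [0.625, -0, 0.215] pointing down, gripper open.
Joint ranges: [-150.9, 150.9], [-52.94, 120.26], [3.33, 152.33], [-74.26, 254.26], [0, 154.13], [-172.89, 172.89]. Speed limits (degrees/s): [127.2, 127.2, 159.86, 180, 180, 180].

### API

Orientations are given as a 3x3 rotation matrix whose columns are the frame's x, y, z axes.
In Python, from workcell import robot gives the robot as it stands.
- The arm moves only by the tool drive_tool, never from a script. Its argument "increments" is a list of rows, each an object of numbers: "rx", "ry", "rz": the turn, a rotation vector about the world's x, y, z in rad; "dx", "dy", "dz": the shift along the world's x, y, z in cm; "jaw": the finger opening in cm, from 0 to 9.19. A call has 1 to 20 rows; each row shifts and turns the commanded pose from where the row before left it; what a row does not reach is not made up. A row lasts 1/12 s, in which the tool goes at most 41.7 mm and 7.16 degrees, less where a joint would pass 70% of its speed; a pose out of reach is approached as far as the arm can. A call is refused whole if a number of a shift passes 4.17 or a number of a turn 0.125, either way. A call with a gripper value outside its range is refused whole. The fingers move at their own pace and stop on an object; "grip_force" is the grip in N (left out, the last holds). Time passes only in rows, so rows that do not move let the fingers close. It gives the time, the measured TCP pose, the force and the opening at its end, in the units of the state.
- robot.observe(): the state, without advancing time (a new reading comes with each control period).
- robot.snapshot(name): name is "scene" or "side" or "wrist"; returns (picture, depth): 480x640x3 uint8, red, green, blue; 480x640 float32, m along the optical axis (not along the pixel's ray), 0 where there is no reading.
- robot.get_calibration(name): a dict with "fx", "fy", "cx", "cy" (pixels), "R" (3x3) and "t" (3): a world point X has camera coordinates R X + t. Camera axes: x right, y down, z forward; pixel columns grow to the right and rows downward; lengths in m; the calibration is good to about 2 mm. A picture is of the moment at which its call begins: read the wrist's pose just before it. get_calibration takes no time and is no camera call; for the wrist camera it gives the pose at the moment of the call.
- robot.close_job(): hands the job in, once; it reports no verdict.
Trained networks look in the newest picture that a camera, given by its name, has taken for a name from the list of things; names that differ only in an ending like _2 or _b are one class to them, and where a whole thing is asked for, a point or a joint stands for the part that bears it (a point fixed in the world has none). Each returns a list of dicts, best first, with "confidence" (0 to 1); they miss things now and then, are a little off and sometimes report something else, mostly with a low value. They report only what shows in the picture. A call takes as long as a camera call.
- robot.recognise(camera, target): "centre" ([x, y, z] in m, in the coordinates of the camera as it stood for that picture, good to about 4 mm: the middle of the surface that is visible of it).
- robot.silhouettes(camera, target): "mask" (480x640 bool, what is visible of it).
- robot.spot_point(camera, target): "centre" ([x, y, z] in m, in the coordinates of the camera as it stood for that picture, good to about 4 mm: a listed point, or the origin of a listed thing).
The state is a dict: "t": time; "joints": joint angles; "qvel": joint speeds; "effort": joint torques, N m; "ee_pos": TCP position; "tool_rot": TCP orientation; "wrist_force": force on the tool from outside, world axes, zero at the start; "moment": the same for the moment, N m; "width": finger opening in m.
Only numpy, scipy, OpenCV 4.12 (cv2) and the standard library are available. Lean on these libraries where they do the work, as an engineer would, in place of code of your own. Each camera call takes 0.05 s, during which the arm holds its last target.

### The job

Clear the blocked filter sleeves: first lay every blue sleeve that has a yellow plug in it into a bay of the grey cradle, plug still inside, and only when all of them are loaded push each plug out with the rod of the red-handled tool so that it drops into the black waste trough, never touching the plugs with the gripper. Then set the cleared sleeves back down lying on the orange mat and park the tool by sliding its flat tang fully home into the slot of the green block, until the handle meets the block, level on the bench. Leave the bottle, board jig and wire spool alone.

Things in the scene. Friction and masses are not known exactly. Their poses are not given: they have to be found in the camera images.
- cradle: fixed press-out cradle: grey block 94 (x) x 250 (y) x 50 high with three bays side by side on top (y = -85, 0, 85) and a black open waste trough behind its +x side. Origin: on the bench under the middle bay; z up; plugs are pushed towards its +x. The block reaches from x = -46 to 48.
- bay_1 (a point): centre of the floor of the first (y = -85) bay, 50 above the bench; axes as the cradle. Floor 50 wide between two flared side rails 10 high (61 apart at their tops), open on top and at the -x end (x = -45); at x = 40 two stop posts 32 high, 35 apart, hold the sleeve and let the plug pass. A sleeve against them is centred 23 above this point, its bore along x. The block ends at x = 48.
- bay_2 (a point): centre of the floor of the middle bay, 50 above the bench; axes as the cradle. Floor 50 wide between two flared side rails 10 high (61 apart at their tops), open on top and at the -x end (x = -45); at x = 40 two stop posts 32 high, 35 apart, hold the sleeve and let the plug pass. A sleeve against them is centred 23 above this point, its bore along x. The block ends at x = 48.
- bay_3 (a point): centre of the floor of the third (y = 85) bay, 50 above the bench; axes as the cradle. Floor 50 wide between two flared side rails 10 high (61 apart at their tops), open on top and at the -x end (x = -45); at x = 40 two stop posts 32 high, 35 apart, hold the sleeve and let the plug pass. A sleeve against them is centred 23 above this point, its bore along x. The block ends at x = 48.
- trough (a point): middle of the floor of the waste trough, 104.5 along the cradle's x, 4 above the bench; axes as the cradle. Inside 113 (x) x 240 (y), walls up to 36 above the bench, low partitions give one compartment behind each bay.
- sleeve_a: blue square-section filter sleeve (open tube), 80 long, 46 x 46 outside, bore 30 wide right through, 0.22 kg, starting flat on the orange mat; a clear pane flush in its top and bottom shows whether plug_a is inside. Origin: centre of the bore at mid length; x axis along the bore. Both ends are alike; it may lie on any of its four long faces.
- sleeve_b: blue square-section filter sleeve (open tube), 80 long, 46 x 46 outside, bore 30 wide right through, 0.22 kg, starting flat on the orange mat; a clear pane flush in its top and bottom shows whether plug_b is inside. Origin: centre of the bore at mid length; x axis along the bore. Both ends are alike; it may lie on any of its four long faces.
- sleeve_c: blue square-section filter sleeve (open tube), 80 long, 46 x 46 outside, bore 30 wide right through, 0.22 kg, starting flat on the orange mat; a clear pane flush in its top and bottom shows whether plug_c is inside. Origin: centre of the bore at mid length; x axis along the bore. Both ends are alike; it may lie on any of its four long faces.
- plug_a: dirty yellow round filter plug, 30 diameter, 44 long, 0.06 kg, wedged by friction inside sleeve_a within 10 mm of mid length; about 5 to 20 N along the bore moves it, less and less as it comes out of the far end. Origin: its centre; x axis along its length. Two or three plugs are there; an absent one reads None and its sleeve is already clear.
- plug_b: dirty yellow round filter plug, 30 diameter, 44 long, 0.06 kg, wedged by friction inside sleeve_b within 10 mm of mid length; about 5 to 20 N along the bore moves it, less and less as it comes out of the far end. Origin: its centre; x axis along its length. Two or three plugs are there; an absent one reads None and its sleeve is already clear.
- plug_c: dirty yellow round filter plug, 30 diameter, 44 long, 0.06 kg, wedged by friction inside sleeve_c within 10 mm of mid length; about 5 to 20 N along the bore moves it, less and less as it comes out of the far end. Origin: its centre; x axis along its length. Two or three plugs are there; an absent one reads None and its sleeve is already clear.
- mat: orange mat flat on the bench, fixed, 500 (x) x 400 (y), no thickness to speak of; origin at its centre
- tool: push-out tool, 0.3 kg, loose. Origin: centre of the underside of its red block handle, 60 (x) x 30 (y) x 40 high, which stands on the bench; z up. A steel rod 16 diameter runs from the handle's front (x = 30) to its tip at x = 150, its axis at z = 28. A flat steel tang 4 thick and 36 wide sticks out behind, from x = -30 to -86, its middle at z = 16.
- holder: fixed green parking block, 66 x 66 x 45 high. Origin: centre of its underside; z up. A level slot 42 wide (y), 9 high (from z = 11.5 to 20.5) and 60 deep opens in its +x face at x = 33. With the tool's x axis along the block's x axis and its handle on the bench, the tang slides in towards -x; it is home when the handle's rear face meets the block, the tool's origin then being at x = 63, y = 0, z = 0 of the block.
- flux_bottle: bystander: amber bottle, 44 diameter, 100 high, loose; origin at the centre of its underside
- board_jig: bystander: aluminium jig with a blue circuit board, 70 x 100 x 24, loose; origin at the centre of its underside
- wire_spool: bystander: black spool, 60 diameter, 40 high, loose; origin at the centre of its underside

How it is judged (in metres and radians):
On the way, in this order (a step that is already met when the one before it is completed fails the run):
1. every blocked sleeve lies in a bay of the cradle with its plug still inside (x of plug_a in the frame of cradle between -0.055 and 0.032 m and z of plug_a in the frame of cradle between 0.067 and 0.078 m and y of plug_a in the frame of cradle between -0.12 and 0.12 m and angle between the x axis of each of plug_a, plug_b, plug_c and the x axis of cradle, either way round below 0.15 rad and distance between plug_a and sleeve_a below 0.028 m and x of plug_b in the frame of cradle between -0.055 and 0.032 m and z of plug_b in the frame of cradle between 0.067 and 0.078 m and y of plug_b in the frame of cradle between -0.12 and 0.12 m and distance between plug_b and sleeve_b below 0.028 m and x of plug_c in the frame of cradle between -0.055 and 0.032 m and z of plug_c in the frame of cradle between 0.067 and 0.078 m and y of plug_c in the frame of cradle between -0.12 and 0.12 m and distance between plug_c and sleeve_c below 0.028 m), for 0.2 s.
2. every plug has been pushed out into the waste trough (x of plug_a in the frame of cradle between 0.05 and 0.165 m and y of plug_a in the frame of cradle between -0.125 and 0.125 m and z of each of plug_a, plug_b, plug_c in the frame of cradle below 0.05 m and x of plug_b in the frame of cradle between 0.05 and 0.165 m and y of plug_b in the frame of cradle between -0.125 and 0.125 m and x of plug_c in the frame of cradle between 0.05 and 0.165 m and y of plug_c in the frame of cradle between -0.125 and 0.125 m), for 0.2 s.
At the end, for the whole second after the job is handed in: every plug rests in the waste trough; every sleeve lies flat on the orange mat, its centre over the mat; the tool stands level on the bench with its tang in the slot, handle within 8 mm of the block, 11 mm sideways and 9 degrees; all at rest (all of step 2 and x of sleeve_a in the frame of mat between -0.25 and 0.25 m and y of sleeve_a in the frame of mat between -0.2 and 0.2 m and z of sleeve_a in the frame of mat between 0.018 and 0.028 m and linear speed of each of sleeve_a, sleeve_b, sleeve_c, tool below 0.02 m/s and linear speed of each of plug_a, plug_b, plug_c below 0.03 m/s and x of sleeve_b in the frame of mat between -0.25 and 0.25 m and y of sleeve_b in the frame of mat between -0.2 and 0.2 m and z of sleeve_b in the frame of mat between 0.018 and 0.028 m and x of sleeve_c in the frame of mat between -0.25 and 0.25 m and y of sleeve_c in the frame of mat between -0.2 and 0.2 m and z of sleeve_c in the frame of mat between 0.018 and 0.028 m and x of tool in the frame of holder between 0.05 and 0.071 m and y of tool in the frame of holder between -0.011 and 0.011 m and z of tool in the frame of holder between -0.006 and 0.006 m and angle between the x axis of tool and the x axis of holder, either way round below 0.16 rad and angle between tool's own z axis and vertical below 0.12 rad); the robot touches nothing.
It fails at once if the gripper touches a dirty plug (contact force between the fingers and plug_a above 0.5 N or contact force between the fingers and plug_b above 0.5 N or contact force between the fingers and plug_c above 0.5 N).
It fails at once if the bottle, the board jig or the wire spool is shifted by more than 30 mm or the bottle is tipped (distance of any of flux_bottle, board_jig, wire_spool from where it was at the start of the episode above 0.03 m or angle between flux_bottle's own z axis and vertical above 0.5 rad).
Of plug_a, plug_b, plug_c only 2 to 3 are there at a start; the rules pass over those that are not, and their reading is None.
At some moment in a run one of sleeve_a, sleeve_b, sleeve_c may be knocked a few centimetres aside while the robot is not near it.
It also fails if it takes over 210 s, if anything falls off the work surface, if the arm or the gripper's body presses on something with over 40 N, if the wrist force passes 120 N, or if a joint passes its speed limit or range.

## Working session

There is one attempt and no reset: what is moved stays moved. The work goes in short steps, Python scripts to look and compute and a tool call to move; the robot and the scene stay as the last step left them, time stands still between calls to the robot, and variables do not carry over. Pictures are saved under pics/ and viewed, and the job is handed in when it is done.

Besides the shell and the picture viewer there is one more tool, called after "Call:" as a command line: name --argument value ..., lists and objects as JSON in quotes. drive_tool: Moves the arm, as the interface text tells. Its arguments: {"type":"object","properties":{"increments":{"type":"array","items":{"type":"object","properties":{"rx":{"type":"number"},"ry":{"type":"number"},"rz":{"type":"number"},"dx":{"type":"number"},"dy":{"type":"number"},"dz":{"type":"number"},"jaw":{"type":"number"}}}},"grip_force":{"type":"number"}},"required":["increments"]}

```bash
mkdir -p pics; ls
python3 - <<'E'
from workcell import robot
import cv2,numpy as np
s=robot.observe(); print(s['t'],s['ee_pos'],s['width'],robot.hold_point_z)
for n in ['scene','side','wrist']:
    p,d=robot.snapshot(n); cv2.imwrite(f'pics/{n}0.png',p[:,:,::-1])
    c=robot.get_calibration(n); print(n,c['fx'],np.round(c['R'],3).tolist(),np.round(c['t'],3))
    np.save(f'{n}_d.npy',d)
E
```

```text
pics
0.0 [6.24507895e-01 3.73930012e-06 2.13863504e-01] 0.09161001224166042 0.0187
scene 455.6202289188924 [[-0.837, 0.547, 0.001], [0.308, 0.474, -0.825], [-0.451, -0.69, -0.565]] [ 0.495 -0.129  1.449]
side 597.6145850808198 [[-0.999, -0.05, 0.008], [-0.035, 0.571, -0.82], [0.036, -0.82, -0.572]] [0.605 0.055 1.532]
wrist 426.68454451820406 [[1.0, -0.001, -0.001], [-0.001, -0.969, 0.247], [-0.001, -0.247, -0.969]] [-0.623 -0.027  0.39 ]
```

View pics/scene0.png

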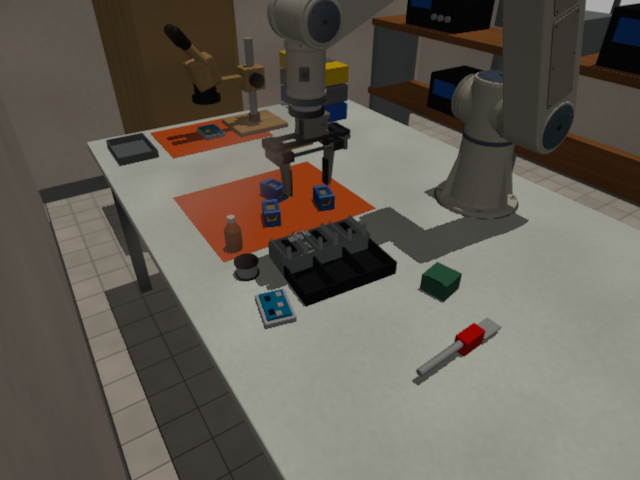

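View pics/side0.png

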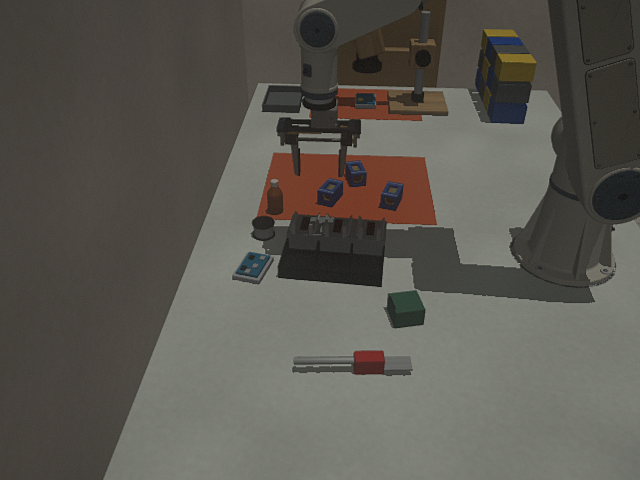

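View pics/wrist0.png

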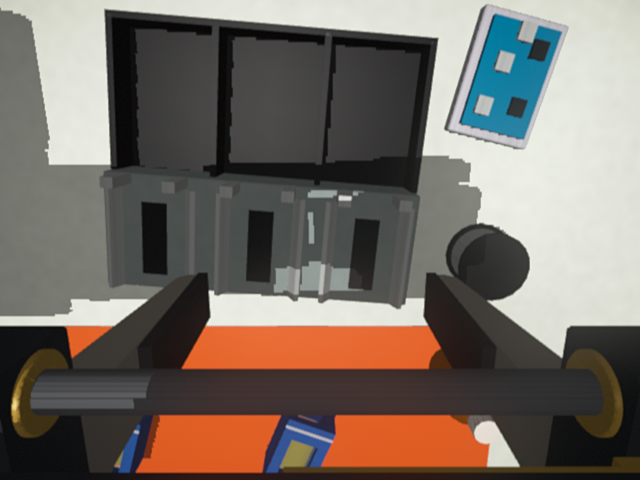

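```bash
cat > h.py <<'E'
from workcell import robot
import cv2,numpy as np
def w(c,p): return c['R'].T@(np.array(p)-c['t'])
def cal(n):
    c=robot.get_calibration(n); c={k:np.array(v) for k,v in c.items()}; return c
def proj(c,X):
    q=c['R']@np.array(X)+c['t']; return c['fx']*q[0]/q[2]+c['cx'],c['fy']*q[1]/q[2]+c['cy']
def cloud(c,d):
    v,u=np.mgrid[0:480,0:640]; P=np.stack([(u-c['cx'])/c['fx']*d,(v-c['cy'])/c['fy']*d,d],-1)
    return (P-c['t'])@c['R']
E
python3 - <<'E'
from h import *
for n in ['scene','side']:
    robot.snapshot(n); c=cal(n)
    for t in ['cradle','bay_1','bay_2','trough','sleeve_a','plug_a','mat','tool','holder','flux_bottle','board_jig','wire_spool']:
        print(n,t,[(np.round(w(c,r['centre']),3).tolist(),round(r['confidence'],2)) for r in robot.spot_point(n,t)])
print(robot.observe()['t'])
E
```

```text
scene cradle [([0.58, -0.023, 0.001], 0.62)]
scene bay_1 [([0.666, -0.027, 0.05], 0.86), ([0.577, -0.022, 0.051], 0.76), ([0.49, -0.014, 0.053], 0.66)]
scene bay_2 [([0.666, -0.027, 0.05], 0.86), ([0.577, -0.022, 0.051], 0.76), ([0.49, -0.014, 0.053], 0.66)]
scene trough [([0.585, 0.085, 0.003], 0.88)]
scene sleeve_a [([0.532, -0.353, 0.024], 0.98), ([0.75, -0.163, 0.002], 0.73), ([0.78, 0.106, 0.0], 0.66), ([0.606, -0.233, 0.025], 0.59), ([0.426, -0.229, 0.022], 0.57)]
scene plug_a [([0.429, -0.229, 0.024], 0.58), ([0.427, -0.226, 0.023], 0.58), ([0.6, -0.242, 0.022], 0.51), ([0.534, -0.35, 0.025], 0.39)]
scene mat [([0.559, -0.316, 0.002], 0.92)]
scene tool [([0.502, 0.417, -0.002], 0.86)]
scene holder [([0.413, 0.254, -0.0], 0.7)]
scene flux_bottle [([0.753, -0.164, 0.006], 0.77), ([0.502, 0.416, 0.002], 0.39)]
scene board_jig [([0.78, 0.104, -0.001], 0.72), ([0.532, -0.352, 0.022], 0.55)]
scene wire_spool [([0.779, -0.047, -0.0], 0.82)]
side cradle [([0.579, -0.017, -0.002], 0.6)]
side bay_1 [([0.663, -0.027, 0.055], 0.94), ([0.577, -0.021, 0.049], 0.89), ([0.495, -0.007, 0.05], 0.7), ([0.42, 0.258, 0.006], 0.43)]
side bay_2 [([0.663, -0.027, 0.055], 0.94), ([0.577, -0.021, 0.049], 0.89), ([0.495, -0.007, 0.05], 0.7), ([0.42, 0.258, 0.006], 0.43)]
side trough [([0.584, 0.085, 0.004], 0.62)]
side sleeve_a [([0.606, -0.234, 0.024], 0.88), ([0.533, -0.355, 0.025], 0.85), ([0.426, -0.226, 0.021], 0.58)]
side plug_a [([0.602, -0.243, 0.026], 0.61), ([0.529, -0.349, 0.024], 0.51), ([0.427, -0.229, 0.026], 0.46)]
side mat [([0.556, -0.323, 0.0], 0.69)]
side tool [([0.777, -0.046, 0.003], 0.7), ([0.497, 0.411, 0.001], 0.57), ([0.53, -0.352, 0.024], 0.54)]
side holder [([0.418, 0.257, 0.001], 0.59)]
side flux_bottle [([0.758, -0.16, -0.0], 0.81)]
side board_jig [([0.784, 0.109, 0.002], 0.87)]
side wire_spool [([0.778, -0.048, 0.004], 0.73), ([0.604, -0.232, 0.026], 0.19)]
1.45
```

The side view shows three sleeves on the mat near (330,192), (356,173) and (392,195). The cradle is at (335,247), the green block at (406,308) and the tool at (355,362). Next I'll measure the yaws from depth.

```bash
cat >> h.py <<'E'
def rect(P,lo,hi):
    Q=P[(P[:,2]>lo)&(P[:,2]<hi)]
    if len(Q)<8: return None
    r=cv2.minAreaRect((Q[:,:2]*1000).astype(np.float32))
    b=cv2.boxPoints(r); e=b[1]-b[0]; f=b[2]-b[1]
    L=e if np.linalg.norm(e)>np.linalg.norm(f) else f
    return len(Q),np.round(np.array(r[0])/1000,4).tolist(),np.round(sorted(r[1]),1).tolist(),round(np.degrees(np.arctan2(L[1],L[0]))%180,1),round(float(np.median(Q[:,2])),4)
E
python3 - <<'E'
from h import *
np.set_printoptions(suppress=True)
for n in ['scene','side']:
    p,d=robot.snapshot(n); c=cal(n); C=cloud(c,d)
    for t,lo,hi in [('sleeve_a',.04,.055),('tool',.035,.05),('tool',.005,.03),('holder',.04,.055),('cradle',.045,.056),('mat',-.01,.008)]:
        for r in robot.silhouettes(n,t):
            m=r['mask']&(d>0); P=C[m]; print(n,t,round(r['confidence'],2),m.sum(),rect(P,lo,hi))
E
```

```text
scene sleeve_a 0.77 397 (208, [0.4294, -0.2235], [45.5, 79.9], np.float32(72.2), 0.047)
scene sleeve_a 0.75 434 (259, [0.6043, -0.2361], [45.9, 90.0], np.float32(68.1), 0.0472)
scene sleeve_a 0.7 409 (193, [0.5336, -0.3498], [47.9, 82.0], np.float32(105.1), 0.0472)
scene tool 0.93 1325 (607, [0.5601, 0.4235], [29.6, 180.2], np.float32(6.2), 0.0392)
scene tool 0.93 1325 (470, [0.5311, 0.4227], [36.7, 237.7], np.float32(6.7), 0.0192)
scene holder 0.87 1058 (583, [0.4174, 0.2546], [68.2, 70.5], np.float32(12.7), 0.0464)
scene holder 0.59 7057 (1806, [0.5827, 0.0378], [218.9, 249.5], np.float32(176.1), 0.0517)
scene mat 0.8 8059 (8023, [0.5542, -0.3207], [407.4, 504.0], np.float32(0.0), 0.0029)
side sleeve_a 0.7 508 (226, [0.6053, -0.2319], [47.1, 85.6], np.float32(67.8), 0.046)
side sleeve_a 0.69 1152 (648, [0.4174, 0.2565], [67.8, 70.0], np.float32(101.8), 0.0457)
side sleeve_a 0.66 515 (251, [0.4288, -0.228], [47.2, 89.9], np.float32(73.2), 0.046)
side sleeve_a 0.6 443 (200, [0.533, -0.3504], [47.0, 95.4], np.float32(103.9), 0.0461)
side tool 0.82 1489 (523, [0.5572, 0.4265], [34.9, 175.7], np.float32(9.5), 0.039)
side tool 0.62 446 (222, [0.7749, -0.0426], [56.9, 58.7], np.float32(60.3), 0.0406)
side tool 0.82 1489 (718, [0.5315, 0.4161], [41.2, 233.5], np.float32(2.8), 0.019)
side tool 0.62 446 (161, [0.7706, -0.0285], [28.3, 53.0], np.float32(8.5), 0.0166)
side holder 0.61 1194 (671, [0.4174, 0.2548], [67.5, 74.0], np.float32(103.1), 0.0457)
side cradle 0.85 6559 (1638, [0.5788, -0.0173], [105.8, 249.8], np.float32(175.6), 0.0509)
side cradle 0.41 1154 (420, [0.4178, 0.2575], [65.4, 69.0], np.float32(103.0), 0.0466)
side mat 0.88 8153 (8132, [0.5578, -0.3204], [410.0, 502.3], np.float32(179.8), 0.0015)
side mat 0.69 6592 (1808, [0.5841, 0.0022], [261.1, 300.2], np.float32(83.8), 0.0047)
```

Run:
```python
import cv2
a=cv2.imread('pics/side0.png')
cv2.imwrite('pics/c1.png',cv2.resize(a[140:300,220:460],None,fx=3.3,fy=3.3,interpolation=cv2.INTER_CUBIC)[:600,:800])
b=cv2.imread('pics/scene0.png')
cv2.imwrite('pics/c2.png',cv2.resize(b[160:310,180:400],None,fx=3.6,fy=3.6,interpolation=cv2.INTER_CUBIC)[:600,:800])
```

```text
(no output)
```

View pics/c1.png

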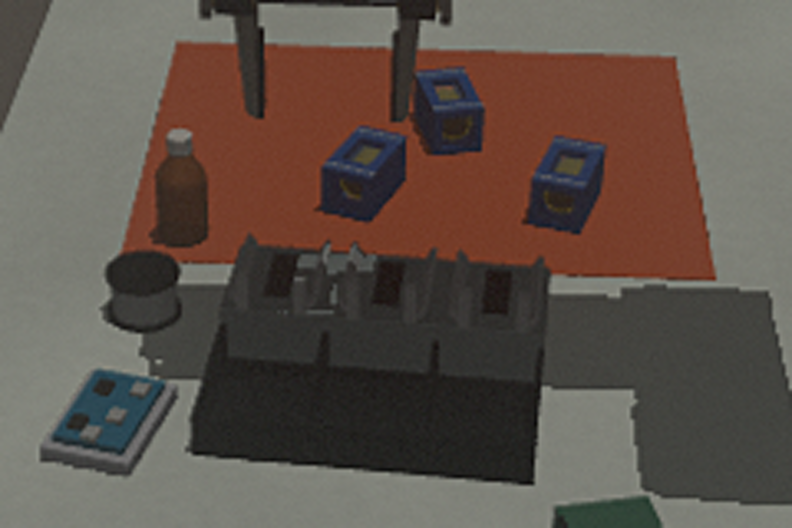

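View pics/c2.png

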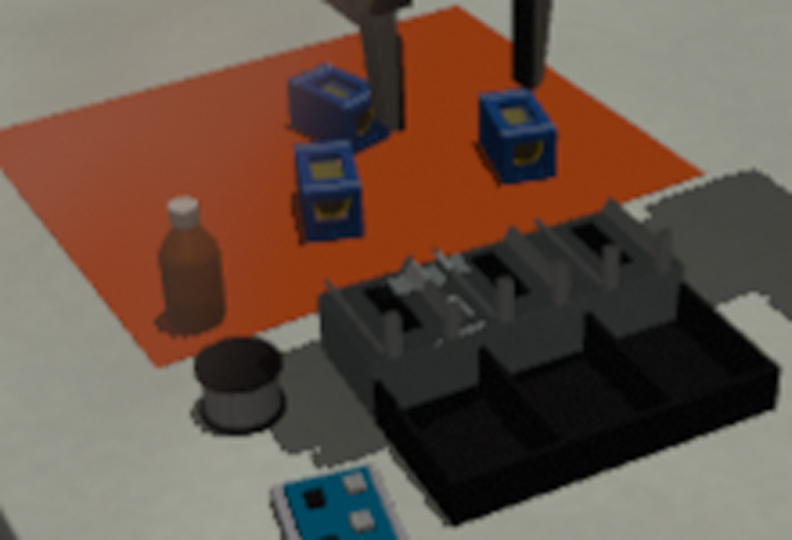

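All three sleeves are plugged: yellow shows in all three panes. I'll refine with the wrist camera from the current pose.

Run:
```python
from h import *
s=robot.observe(); print(np.round(s['tool_rot'],3).tolist())
c=cal('wrist'); p,d=robot.snapshot('wrist'); C=cloud(c,d)
for t in ['cradle','bay_1','trough','sleeve_a']:
    print(t,[(np.round(w(c,r['centre']),4).tolist(),round(r['confidence'],2)) for r in robot.spot_point('wrist',t)])
# floor / rail tops bands
for lo,hi in [(.056,.066),(.076,.086),(.03,.04)]:
    m=(C[...,2]>lo)&(C[...,2]<hi)&(d>0)&(C[...,1]>-.09)
    n,l,st,ce=cv2.connectedComponentsWithStats(m.astype(np.uint8))
    for i in range(1,n):
        if st[i,4]>25: print(lo,st[i].tolist(),rect(C[l==i],lo,hi))
```

```text
[[0.0, 1.0, 0.0], [1.0, -0.0, 0.0], [0.0, 0.0, -1.0]]
cradle [([0.5758, -0.0237, -0.0022], 0.55)]
bay_1 [([0.577, -0.016, 0.0513], 0.73), ([0.4962, -0.014, 0.0498], 0.58), ([0.6587, -0.0278, 0.053], 0.56)]
trough [([0.5836, 0.0873, 0.0059], 0.57)]
sleeve_a [([0.6081, -0.2379, 0.0215], 0.95)]
0.056 [110, 172, 18, 13, 84] (84, [0.4762, 0.0348], [6.3, 12.2], np.float32(133.8), 0.0609)
0.056 [169, 177, 16, 13, 62] (62, [0.5201, 0.0312], [6.1, 11.9], np.float32(132.7), 0.0616)
0.056 [224, 181, 14, 13, 42] (42, [0.561, 0.0279], [5.9, 11.9], np.float32(132.5), 0.0616)
0.056 [104, 188, 14, 100, 861] (861, [0.4612, -0.015], [8.0, 80.7], np.float32(85.3), 0.0587)
0.056 [187, 190, 7, 85, 560] (560, [0.5242, -0.0109], [5.8, 69.0], np.float32(85.7), 0.0591)
0.056 [336, 190, 13, 10, 29] (29, [0.6422, 0.0221], [5.0, 10.8], np.float32(29.6), 0.0616)
0.056 [213, 192, 12, 103, 803] (803, [0.5458, -0.0202], [6.8, 84.2], np.float32(85.3), 0.0589)
0.056 [392, 194, 14, 12, 48] (48, [0.6852, 0.0178], [5.8, 11.3], np.float32(40.4), 0.0612)
0.056 [290, 198, 15, 103, 740] (740, [0.6079, -0.0253], [6.6, 84.3],
[... 266 characters left out ...]
 [8.0, 10.2], np.float32(174.9), 0.0815)
0.076 [161, 180, 16, 13, 188] (188, [0.5181, 0.0292], [8.3, 9.8], np.float32(176.5), 0.0816)
0.076 [219, 184, 15, 14, 173] (173, [0.5588, 0.0259], [8.2, 9.2], np.float32(175.2), 0.0816)
0.076 [280, 189, 14, 13, 155] (155, [0.6026, 0.0224], [8.3, 8.9], np.float32(173.1), 0.0817)
0.076 [337, 194, 14, 13, 160] (160, [0.6433, 0.0191], [8.2, 9.0], np.float32(174.5), 0.0818)
0.076 [397, 198, 15, 14, 171] (171, [0.6872, 0.0156], [8.2, 9.3], np.float32(173.9), 0.0818)
0.03 [104, 9, 333, 185, 8210] (8210, [0.5855, 0.0869], [118.8, 250.9], np.float32(175.3), 0.0356)
0.03 [457, 232, 72, 68, 2061] (2061, [0.7752, -0.0433], [55.4, 60.8], np.float32(143.0), 0.0394)
```

Call:
drive_tool --increments '[{"dx":-0.3,"dy":-3.9,"rz":-0.064},{"dx":-0.33,"dy":-3.9,"rz":-0.064},{"dx":-0.33,"dy":-3.9,"rz":-0.064},{"dx":-0.33,"dy":-3.9,"rz":-0.064},{"dx":-0.33,"dy":-3.9,"rz":-0.064},{"dx":-0.33,"dy":-3.9,"rz":-0.064},{},{}]'

```text
$.increments[0]: bad value
```

```bash
cat >> h.py <<'E'
def wr(name,lo,hi,zmin_y=None,ar=60,show=True):
    c=cal('wrist'); p,d=robot.snapshot('wrist'); C=cloud(c,d)
    if show: cv2.imwrite(f'pics/{name}.png',p[:,:,::-1])
    m=(C[...,2]>lo)&(C[...,2]<hi)&(d>0)
    n,l,st,ce=cv2.connectedComponentsWithStats(m.astype(np.uint8))
    for i in range(1,n):
        if st[i,4]>ar: print(st[i].tolist(),rect(C[l==i],lo,hi), p[l==i].mean(0).round())
    s=robot.observe(); R=np.array(s['tool_rot'])
    print('t',round(s['t'],2),'ee',np.round(s['ee_pos'],4),'jawyaw',round(np.degrees(np.arctan2(R[1,1],R[0,1])),2),'f',np.round(s['wrist_force'],1),'w',round(s['width'],4),'j',np.round(s['joints'],0))
    return p,d,C
E
python3 -c "
from h import *
wr('w1',.04,.052)"
```

```text
[103, 169, 316, 135, 25772] (25772, [0.5778, -0.0188], [94.4, 248.8], np.float32(175.4), 0.0499) [70. 74. 72.]
[458, 233, 71, 67, 1457] (1457, [0.7754, -0.0433], [54.4, 58.8], np.float32(132.1), 0.0404) [50. 51. 48.]
[264, 415, 71, 57, 1831] (1831, [0.607, -0.2281], [46.4, 68.8], np.float32(68.5), 0.0458) [ 64.  85. 135.]
[112, 420, 30, 52, 517] (517, [0.4498, -0.2254], [16.1, 63.4], np.float32(59.5), 0.0457) [ 44.  74. 126.]
t 2.45 ee [ 0.625  -0.      0.2146] jawyaw 0.0 f [-0.5  0.8 -0. ] w 0.0918 j [-0. 20. 94.  0. 66. -0.]
```

View pics/w1.png

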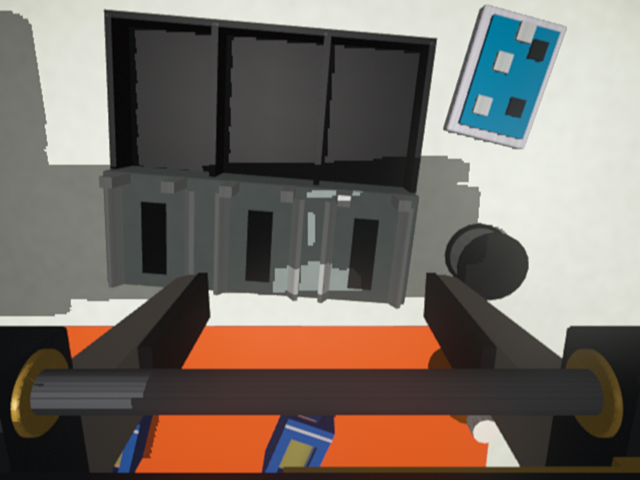

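The call was refused, probably because every row needs every key.

Call:
drive_tool --increments '[{"dx":-0.3,"dy":-3.9,"dz":0,"rx":0,"ry":0,"rz":-0.064,"jaw":9},{"dx":-0.33,"dy":-3.9,"dz":0,"rx":0,"ry":0,"rz":-0.064,"jaw":9},{"dx":-0.33,"dy":-3.9,"dz":0,"rx":0,"ry":0,"rz":-0.064,"jaw":9},{"dx":-0.33,"dy":-3.9,"dz":0,"rx":0,"ry":0,"rz":-0.064,"jaw":9},{"dx":-0.33,"dy":-3.9,"dz":0,"rx":0,"ry":0,"rz":-0.064,"jaw":9},{"dx":-0.33,"dy":-3.9,"dz":0,"rx":0,"ry":0,"rz":-0.064,"jaw":9},{"dx":0,"dy":0,"dz":0,"rx":0,"ry":0,"rz":0,"jaw":9}]'

```text
t: 3.03
ee_pos: [0.6047, -0.2403, 0.2146]
tool_rot: [[0.382, 0.924, 0.0], [0.924, -0.382, -0.003], [-0.002, 0.001, -1.0]]
wrist_force: [-0.2, 0.4, 0.9]
width: 0.0901
```

```bash
python3 -c "
from h import *
wr('w2',.04,.052)"
```

```text
[13, 0, 214, 70, 6638] (6638, [0.5269, -0.0613], [45.2, 148.2], np.float32(158.7), 0.0497) [109. 116. 113.]
[435, 15, 42, 57, 289] (289, [0.7434, -0.1626], [17.9, 43.0], np.float32(100.5), 0.0459) [72. 36.  9.]
[286, 158, 58, 99, 4080] (4080, [0.6047, -0.2345], [45.5, 80.2], np.float32(68.3), 0.0459) [ 63.  77. 115.]
[79, 230, 73, 96, 3665] (3665, [0.4272, -0.2271], [47.9, 80.9], np.float32(72.8), 0.0457) [ 42.  69. 113.]
[242, 310, 89, 58, 2102] (2102, [0.5306, -0.3461], [47.0, 69.5], np.float32(104.3), 0.0457) [ 76.  94. 150.]
t 3.08 ee [ 0.6049 -0.2374  0.2145] jawyaw -22.27 f [-0.9  0.1  0.3] w 0.0898 j [-22.  22.  90.  -0.  67.   1.]
```

View pics/w2.png

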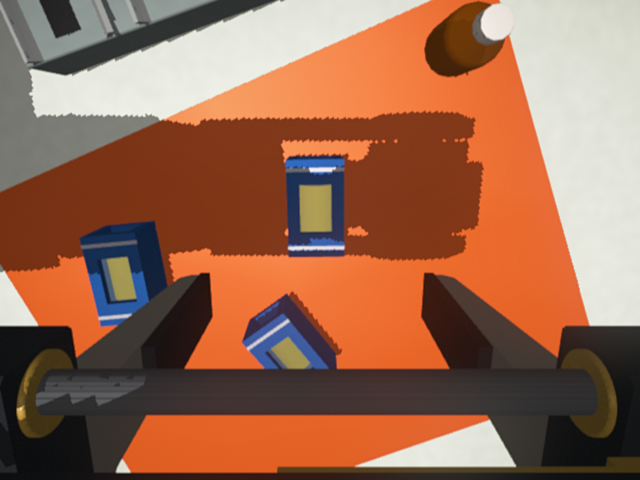

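All three panes show yellow plugs. Sleeve 1 is at (315,207) in the picture, directly ahead. I'll descend and grip.

Call:
drive_tool --grip_force 25 --increments '[{"dx":0,"dy":0.1,"dz":-3.8,"rx":0,"ry":0,"rz":0,"jaw":9},{"dx":0,"dy":0,"dz":-3.8,"rx":0,"ry":0,"rz":0,"jaw":9},{"dx":0,"dy":0,"dz":-3.8,"rx":0,"ry":0,"rz":0,"jaw":9},{"dx":0,"dy":0,"dz":-3.8,"rx":0,"ry":0,"rz":0,"jaw":9},{"dx":0,"dy":0,"dz":-3,"rx":0,"ry":0,"rz":0,"jaw":9},{"dx":0,"dy":0,"dz":-1.4,"rx":0,"ry":0,"rz":0,"jaw":9},{"dx":0,"dy":0,"dz":0,"rx":0,"ry":0,"rz":0,"jaw":4},{"dx":0,"dy":0,"dz":0,"rx":0,"ry":0,"rz":0,"jaw":4},{"dx":0,"dy":0,"dz":0,"rx":0,"ry":0,"rz":0,"jaw":4},{"dx":0,"dy":0,"dz":0,"rx":0,"ry":0,"rz":0,"jaw":4},{"dx":0,"dy":0,"dz":0,"rx":0,"ry":0,"rz":0,"jaw":4},{"dx":0,"dy":0,"dz":0,"rx":0,"ry":0,"rz":0,"jaw":4},{"dx":0,"dy":0,"dz":0,"rx":0,"ry":0,"rz":0,"jaw":4}]'

```text
t: 4.17
ee_pos: [0.6062, -0.2333, 0.0196]
tool_rot: [[0.375, 0.927, 0.002], [0.927, -0.375, -0.001], [0.0, 0.002, -1.0]]
wrist_force: [-0.7, 0.3, 9.3]
width: 0.046
```

Call:
drive_tool --increments '[{"dx":0,"dy":0,"dz":2,"rx":0,"ry":0,"rz":0,"jaw":4},{"dx":0,"dy":0,"dz":4,"rx":0,"ry":0,"rz":0,"jaw":4},{"dx":0,"dy":0,"dz":4,"rx":0,"ry":0,"rz":0,"jaw":4},{"dx":0,"dy":0,"dz":2,"rx":0,"ry":0,"rz":0,"jaw":4},{"dx":0.9,"dy":3.4,"dz":0,"rx":0,"ry":0,"rz":0.05,"jaw":4},{"dx":0.9,"dy":3.4,"dz":0,"rx":0,"ry":0,"rz":0.05,"jaw":4},{"dx":0.9,"dy":3.4,"dz":0,"rx":0,"ry":0,"rz":0.05,"jaw":4},{"dx":0.9,"dy":3.4,"dz":0,"rx":0,"ry":0,"rz":0.05,"jaw":4},{"dx":0.9,"dy":3.4,"dz":0,"rx":0,"ry":0,"rz":0.05,"jaw":4},{"dx":0.9,"dy":3.2,"dz":0,"rx":0,"ry":0,"rz":0.05,"jaw":4},{"dx":0,"dy":0,"dz":0,"rx":0,"ry":0,"rz":0,"jaw":4},{"dx":0,"dy":0,"dz":0,"rx":0,"ry":0,"rz":0,"jaw":4},{"dx":0,"dy":0,"dz":0,"rx":0,"ry":0,"rz":0,"jaw":4}]'

```text
t: 5.25
ee_pos: [0.659, -0.0313, 0.1383]
tool_rot: [[0.084, 0.996, -0.001], [0.996, -0.084, -0.0], [-0.0, -0.001, -1.0]]
wrist_force: [0.2, 0.9, -3.1]
width: 0.046
```

```bash
python3 -c "
from h import *
wr('w3',.142,.175)"
```

```text
[204, 209, 225, 159, 22129] (22129, [0.6584, -0.0229], [61.3, 76.0], np.float32(175.4), 0.164) [72. 79. 80.]
[258, 415, 118, 7, 762] (762, [0.6545, -0.0712], [4.3, 46.0], np.float32(175.2), 0.1645) [ 59.  74. 126.]
t 5.3 ee [ 0.6589 -0.0318  0.1383] jawyaw -4.86 f [ 1.1  0.3 -3. ] w 0.0462 j [-3. 28. 93. -0. 60.  2.]
```

View pics/w3.png

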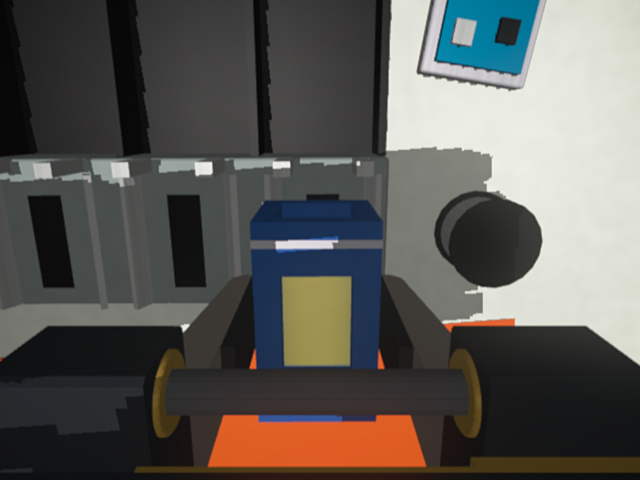

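Sleeve 1 is held squarely, plug inside. It needs +3.5 mm in x, then lower and release.

Call:
drive_tool --increments '[{"dx":0.35,"dy":0.15,"dz":0,"rx":0,"ry":0,"rz":0.003,"jaw":4},{"dx":0,"dy":0,"dz":-3,"rx":0,"ry":0,"rz":0,"jaw":4},{"dx":0,"dy":0,"dz":-2,"rx":0,"ry":0,"rz":0,"jaw":4},{"dx":0,"dy":0,"dz":-1,"rx":0,"ry":0,"rz":0,"jaw":4},{"dx":0,"dy":0,"dz":-0.5,"rx":0,"ry":0,"rz":0,"jaw":4},{"dx":0,"dy":0,"dz":-0.3,"rx":0,"ry":0,"rz":0,"jaw":4},{"dx":0,"dy":0,"dz":0,"rx":0,"ry":0,"rz":0,"jaw":4},{"dx":0,"dy":0,"dz":0,"rx":0,"ry":0,"rz":0,"jaw":4}]'

```text
t: 5.97
ee_pos: [0.6637, -0.0298, 0.0716]
tool_rot: [[0.081, 0.997, 0.001], [0.997, -0.081, -0.0], [0.0, 0.001, -1.0]]
wrist_force: [0.5, 0.1, -1.9]
width: 0.0458
```

Call:
drive_tool --increments '[{"dx":0,"dy":0,"dz":-0.15,"rx":0,"ry":0,"rz":0,"jaw":4},{"dx":0,"dy":0,"dz":0,"rx":0,"ry":0,"rz":0,"jaw":6.4},{"dx":0,"dy":0,"dz":0,"rx":0,"ry":0,"rz":0,"jaw":6.4},{"dx":0,"dy":0,"dz":0,"rx":0,"ry":0,"rz":0,"jaw":6.4},{"dx":0,"dy":0,"dz":0,"rx":0,"ry":0,"rz":0,"jaw":6.4},{"dx":0,"dy":0,"dz":2,"rx":0,"ry":0,"rz":0,"jaw":6.4},{"dx":0,"dy":0,"dz":4,"rx":0,"ry":0,"rz":0,"jaw":6.4},{"dx":0,"dy":0,"dz":4,"rx":0,"ry":0,"rz":0,"jaw":6.4},{"dx":0,"dy":0,"dz":4,"rx":0,"ry":0,"rz":0,"jaw":6.4},{"dx":-2.95,"dy":-2.47,"dz":0,"rx":0,"ry":0,"rz":-0.027,"jaw":9},{"dx":-2.95,"dy":-2.47,"dz":0,"rx":0,"ry":0,"rz":-0.027,"jaw":9},{"dx":-2.95,"dy":-2.47,"dz":0,"rx":0,"ry":0,"rz":-0.027,"jaw":9},{"dx":-2.95,"dy":-2.47,"dz":0,"rx":0,"ry":0,"rz":-0.027,"jaw":9},{"dx":-2.95,"dy":-2.47,"dz":0,"rx":0,"ry":0,"rz":-0.027,"jaw":9},{"dx":-2.95,"dy":-2.47,"dz":0,"rx":0,"ry":0,"rz":-0.027,"jaw":9},{"dx":-2.95,"dy":-2.47,"dz":0,"rx":0,"ry":0,"rz":-0.028,"jaw":9},{"dx":-2.95,"dy":-2.47,"dz":0,"rx":0,"ry":0,"rz":-0.028,"jaw":9},{"dx":0,"dy":0,"dz":0,"rx":0,"ry":0,"rz":0,"jaw":9},{"dx":0,"dy":0,"dz":0,"rx":0,"ry":0,"rz":0,"jaw":9}]'

```text
t: 7.55
ee_pos: [0.426, -0.2282, 0.2096]
tool_rot: [[0.298, 0.955, 0.001], [0.955, -0.298, -0.0], [-0.0, 0.001, -1.0]]
wrist_force: [-0.7, 0.6, 0.4]
width: 0.0902
```

```bash
python3 -c "
from h import *
wr('w4',.04,.053)
p,d=robot.snapshot('side');c=cal('side');C=cloud(c,d);cv2.imwrite('pics/s4.png',p[:,:,::-1])
m=(C[...,2]>.088)&(C[...,2]<.102)&(d>0)
n,l,st,ce=cv2.connectedComponentsWithStats(m.astype(np.uint8))
for i in range(1,n):
    if st[i,4]>100: print('side',st[i].tolist(),rect(C[l==i],.088,.102))
"
```

```text
[289, 164, 60, 100, 4204] (4204, [0.4271, -0.2271], [46.1, 80.3], np.float32(73.0), 0.0458) [ 58.  67. 101.]
[456, 263, 61, 62, 1058] (1058, [0.5493, -0.334], [22.4, 67.1], np.float32(125.2), 0.0458) [ 78.  93. 147.]
t 7.6 ee [ 0.4271 -0.2275  0.2096] jawyaw -17.23 f [0.3 0.3 1. ] w 0.09 j [-28.   8. 111.   0.  61. -11.]
side [0, 0, 238, 345, 1347] (1347, [1.2037, -0.8332], [12.1, 2617.5], np.float32(90.0), 0.0951)
side [478, 61, 51, 42, 202] (202, [-0.0026, -0.9907], [119.0, 402.2], np.float32(94.8), 0.0951)
side [293, 199, 23, 21, 347] (347, [0.6637, -0.0329], [46.9, 92.9], np.float32(85.7), 0.0959)
side [532, 211, 80, 39, 451] (451, [0.0203, 0.037], [91.9, 191.7], np.float32(150.5), 0.0949)
```

View pics/w4.png

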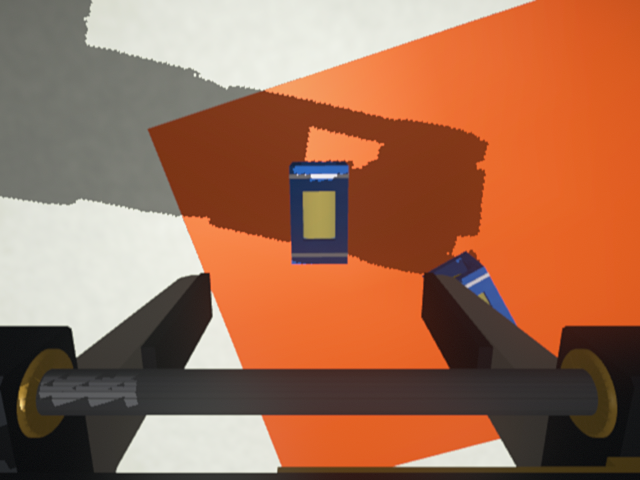

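View pics/s4.png

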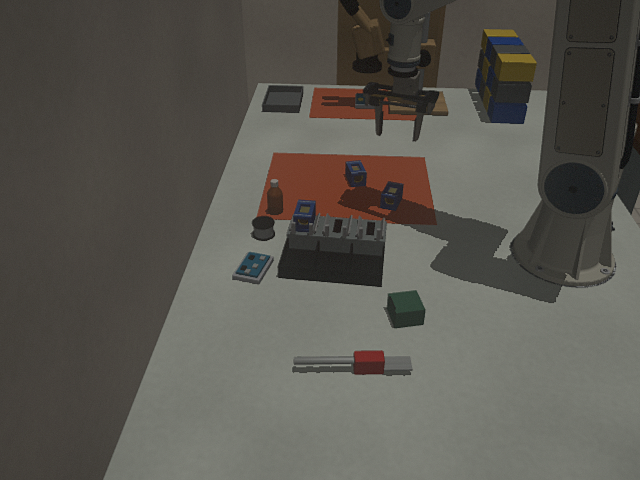

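Sleeve 1 sits in bay 1 at side pixel (304,214), with its top at 96 mm. The gripper is centred over sleeve 2, so I'll descend.

Call:
drive_tool --increments '[{"dx":0,"dy":0,"dz":-3.8,"rx":0,"ry":0,"rz":0,"jaw":9},{"dx":0,"dy":0,"dz":-3.8,"rx":0,"ry":0,"rz":0,"jaw":9},{"dx":0,"dy":0,"dz":-3.8,"rx":0,"ry":0,"rz":0,"jaw":9},{"dx":0,"dy":0,"dz":-3.8,"rx":0,"ry":0,"rz":0,"jaw":9},{"dx":0,"dy":0,"dz":-2.5,"rx":0,"ry":0,"rz":0,"jaw":9},{"dx":0,"dy":0,"dz":-1.3,"rx":0,"ry":0,"rz":0,"jaw":9},{"dx":0,"dy":0,"dz":0,"rx":0,"ry":0,"rz":0,"jaw":4},{"dx":0,"dy":0,"dz":0,"rx":0,"ry":0,"rz":0,"jaw":4},{"dx":0,"dy":0,"dz":0,"rx":0,"ry":0,"rz":0,"jaw":4},{"dx":0,"dy":0,"dz":0,"rx":0,"ry":0,"rz":0,"jaw":4},{"dx":0,"dy":0,"dz":0,"rx":0,"ry":0,"rz":0,"jaw":4},{"dx":0,"dy":0,"dz":0,"rx":0,"ry":0,"rz":0,"jaw":4},{"dx":0,"dy":0,"dz":0,"rx":0,"ry":0,"rz":0,"jaw":4}]'

```text
t: 8.73
ee_pos: [0.4276, -0.2274, 0.0198]
tool_rot: [[0.295, 0.956, 0.002], [0.956, -0.295, -0.001], [-0.0, 0.002, -1.0]]
wrist_force: [-1.3, 1.5, 5.3]
width: 0.0457
```

Call:
drive_tool --increments '[{"dx":0,"dy":0,"dz":2,"rx":0,"ry":0,"rz":0,"jaw":4},{"dx":0,"dy":0,"dz":4,"rx":0,"ry":0,"rz":0,"jaw":4},{"dx":0,"dy":0,"dz":4,"rx":0,"ry":0,"rz":0,"jaw":4},{"dx":0,"dy":0,"dz":2,"rx":0,"ry":0,"rz":0,"jaw":4},{"dx":1.07,"dy":3.5,"dz":0,"rx":0,"ry":0,"rz":0.037,"jaw":4},{"dx":1.07,"dy":3.5,"dz":0,"rx":0,"ry":0,"rz":0.037,"jaw":4},{"dx":1.07,"dy":3.5,"dz":0,"rx":0,"ry":0,"rz":0.037,"jaw":4},{"dx":1.07,"dy":3.5,"dz":0,"rx":0,"ry":0,"rz":0.036,"jaw":4},{"dx":1.07,"dy":3.5,"dz":0,"rx":0,"ry":0,"rz":0.036,"jaw":4},{"dx":1.07,"dy":3.5,"dz":0,"rx":0,"ry":0,"rz":0.036,"jaw":4},{"dx":0,"dy":0,"dz":0,"rx":0,"ry":0,"rz":0,"jaw":4},{"dx":0,"dy":0,"dz":0,"rx":0,"ry":0,"rz":0,"jaw":4},{"dx":0,"dy":0,"dz":0,"rx":0,"ry":0,"rz":0,"jaw":4}]'

```text
t: 9.82
ee_pos: [0.4907, -0.0172, 0.1389]
tool_rot: [[0.079, 0.997, -0.001], [0.997, -0.079, -0.0], [-0.0, -0.001, -1.0]]
wrist_force: [-0.6, -0.7, -1.9]
width: 0.0456
```

```bash
python3 -c "
from h import *
wr('w5',.142,.175)"
```

```text
[206, 204, 223, 164, 22652] (22652, [0.4905, -0.0072], [61.3, 75.6], np.float32(175.5), 0.1645) [69. 78. 80.]
[258, 415, 118, 3, 266] (266, [0.4864, -0.0562], [2.8, 45.8], np.float32(174.8), 0.1651) [ 68.  72. 117.]
t 9.87 ee [ 0.4906 -0.0177  0.139 ] jawyaw -4.61 f [-0.5 -0.2 -3.2] w 0.0455 j [ -2.  14. 114.  -0.  53.   2.]
```

View pics/w5.png

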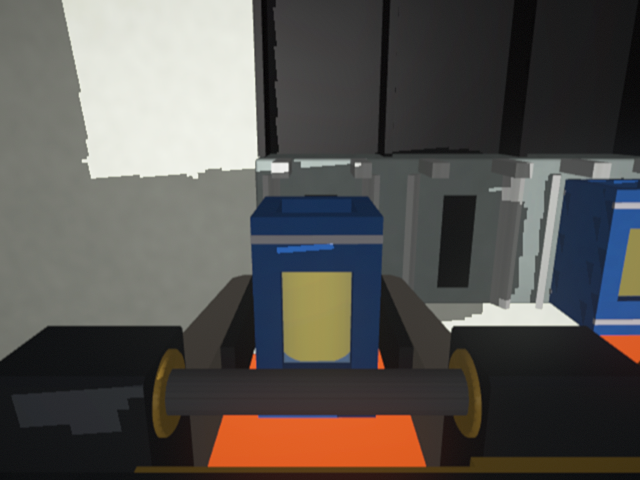

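Sleeve 2 is held with its plug inside. I'll lower it into bay 3 and release.

Call:
drive_tool --increments '[{"dx":0.2,"dy":0,"dz":0,"rx":0,"ry":0,"rz":0,"jaw":4},{"dx":0,"dy":0,"dz":-3,"rx":0,"ry":0,"rz":0,"jaw":4},{"dx":0,"dy":0,"dz":-2,"rx":0,"ry":0,"rz":0,"jaw":4},{"dx":0,"dy":0,"dz":-1,"rx":0,"ry":0,"rz":0,"jaw":4},{"dx":0,"dy":0,"dz":-0.5,"rx":0,"ry":0,"rz":0,"jaw":4},{"dx":0,"dy":0,"dz":-0.3,"rx":0,"ry":0,"rz":0,"jaw":4},{"dx":0,"dy":0,"dz":-0.1,"rx":0,"ry":0,"rz":0,"jaw":4},{"dx":0,"dy":0,"dz":0,"rx":0,"ry":0,"rz":0,"jaw":4},{"dx":0,"dy":0,"dz":0,"rx":0,"ry":0,"rz":0,"jaw":6.4},{"dx":0,"dy":0,"dz":0,"rx":0,"ry":0,"rz":0,"jaw":6.4},{"dx":0,"dy":0,"dz":0,"rx":0,"ry":0,"rz":0,"jaw":6.4},{"dx":0,"dy":0,"dz":0,"rx":0,"ry":0,"rz":0,"jaw":6.4},{"dx":0,"dy":0,"dz":2,"rx":0,"ry":0,"rz":0,"jaw":6.4},{"dx":0,"dy":0,"dz":4,"rx":0,"ry":0,"rz":0,"jaw":6.4},{"dx":0,"dy":0,"dz":4,"rx":0,"ry":0,"rz":0,"jaw":6.4},{"dx":0,"dy":0,"dz":4,"rx":0,"ry":0,"rz":0,"jaw":6.4}]'

```text
t: 11.2
ee_pos: [0.4926, -0.017, 0.2117]
tool_rot: [[0.08, 0.997, -0.001], [0.997, -0.08, 0.0], [-0.0, -0.001, -1.0]]
wrist_force: [1.4, -0.5, -1.0]
width: 0.0642
```

Call:
drive_tool --increments '[{"dx":0.44,"dy":-3.7,"dz":0,"rx":0,"ry":0,"rz":0.037,"jaw":9},{"dx":0.44,"dy":-3.7,"dz":0,"rx":0,"ry":0,"rz":0.037,"jaw":9},{"dx":0.44,"dy":-3.7,"dz":0,"rx":0,"ry":0,"rz":0.037,"jaw":9},{"dx":0.44,"dy":-3.7,"dz":0,"rx":0,"ry":0,"rz":0.037,"jaw":9},{"dx":0.44,"dy":-3.7,"dz":0,"rx":0,"ry":0,"rz":0.037,"jaw":9},{"dx":0.44,"dy":-3.7,"dz":0,"rx":0,"ry":0,"rz":0.037,"jaw":9},{"dx":0.44,"dy":-3.7,"dz":0,"rx":0,"ry":0,"rz":0.036,"jaw":9},{"dx":0.44,"dy":-3.7,"dz":0,"rx":0,"ry":0,"rz":0.036,"jaw":9},{"dx":0.44,"dy":-3.7,"dz":0,"rx":0,"ry":0,"rz":0.036,"jaw":9},{"dx":0,"dy":0,"dz":0,"rx":0,"ry":0,"rz":0,"jaw":9},{"dx":0,"dy":0,"dz":0,"rx":0,"ry":0,"rz":0,"jaw":9}]'

```text
t: 12.12
ee_pos: [0.5325, -0.3516, 0.2098]
tool_rot: [[-0.245, 0.97, -0.0], [0.97, 0.245, 0.0], [0.0, -0.0, -1.0]]
wrist_force: [-0.1, 0.2, -0.5]
width: 0.09
```

```bash
python3 -c "
from h import *
wr('w6',.04,.053)
p,d=robot.snapshot('side');c=cal('side');C=cloud(c,d);cv2.imwrite('pics/s6.png',cv2.resize(p[140:300,220:460,::-1],None,fx=3,fy=3))
m=(C[...,2]>.088)&(C[...,2]<.102)&(d>0)&(C[...,0]>.3)&(C[...,0]<.8)&(abs(C[...,1])<.1)
n,l,st,ce=cv2.connectedComponentsWithStats(m.astype(np.uint8))
for i in range(1,n):
    if st[i,4]>100: print('side',st[i].tolist(),rect(C[l==i],.088,.102))
"
```

```text
[287, 167, 60, 99, 4190] (4190, [0.5319, -0.3518], [46.2, 80.0], np.float32(104.4), 0.0459) [ 64.  82. 127.]
t 12.17 ee [ 0.5324 -0.3502  0.2098] jawyaw 14.22 f [0.2 0.8 0.1] w 0.0901 j [-33.  22.  92.   0.  66. -48.]
side [293, 199, 23, 22, 354] (354, [0.664, -0.031], [47.1, 88.7], np.float32(85.6), 0.0957)
side [361, 204, 20, 22, 349] (349, [0.4941, -0.0172], [45.8, 86.0], np.float32(85.8), 0.0959)
```

View pics/s6.png

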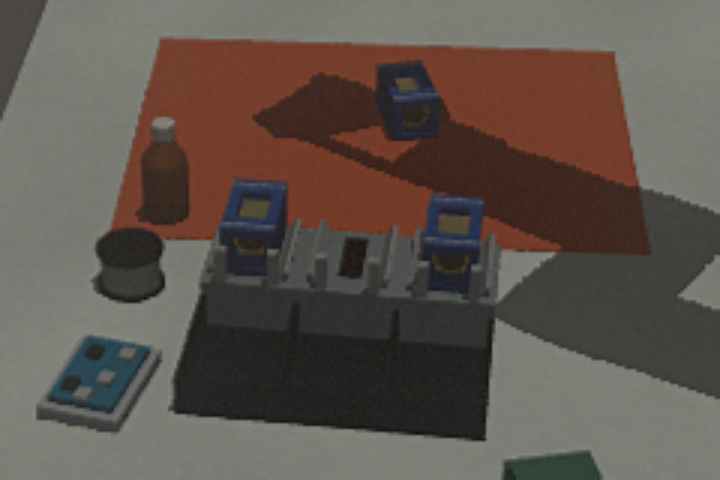

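View pics/w6.png

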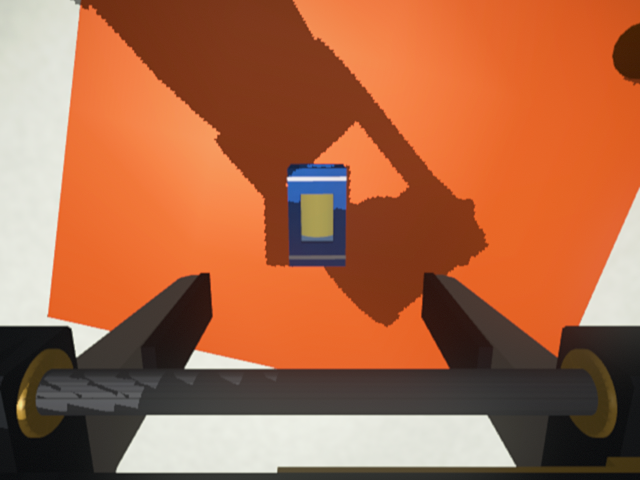

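Both sleeves are seated in bays 1 and 3. I'll grip sleeve 3 and lift it.

Call:
drive_tool --increments '[{"dx":0,"dy":-0.05,"dz":-3.8,"rx":0,"ry":0,"rz":0,"jaw":9},{"dx":0,"dy":0,"dz":-3.8,"rx":0,"ry":0,"rz":0,"jaw":9},{"dx":0,"dy":0,"dz":-3.8,"rx":0,"ry":0,"rz":0,"jaw":9},{"dx":0,"dy":0,"dz":-3.8,"rx":0,"ry":0,"rz":0,"jaw":9},{"dx":0,"dy":0,"dz":-2.5,"rx":0,"ry":0,"rz":0,"jaw":9},{"dx":0,"dy":0,"dz":-1.3,"rx":0,"ry":0,"rz":0,"jaw":9},{"dx":0,"dy":0,"dz":0,"rx":0,"ry":0,"rz":0,"jaw":4},{"dx":0,"dy":0,"dz":0,"rx":0,"ry":0,"rz":0,"jaw":4},{"dx":0,"dy":0,"dz":0,"rx":0,"ry":0,"rz":0,"jaw":4},{"dx":0,"dy":0,"dz":0,"rx":0,"ry":0,"rz":0,"jaw":4},{"dx":0,"dy":0,"dz":0,"rx":0,"ry":0,"rz":0,"jaw":4},{"dx":0,"dy":0,"dz":0,"rx":0,"ry":0,"rz":0,"jaw":4},{"dx":0,"dy":0,"dz":0,"rx":0,"ry":0,"rz":0,"jaw":4},{"dx":0,"dy":0,"dz":2,"rx":0,"ry":0,"rz":0,"jaw":4},{"dx":0,"dy":0,"dz":4,"rx":0,"ry":0,"rz":0,"jaw":4},{"dx":0,"dy":0,"dz":4,"rx":0,"ry":0,"rz":0,"jaw":4},{"dx":0,"dy":0,"dz":3,"rx":0,"ry":0,"rz":0,"jaw":4}]'

```text
t: 13.63
ee_pos: [0.533, -0.3508, 0.1527]
tool_rot: [[-0.247, 0.969, 0.001], [0.969, 0.247, -0.001], [-0.001, 0.001, -1.0]]
wrist_force: [1.3, -0.1, -2.8]
width: 0.0457
```

Call:
drive_tool --increments '[{"dx":0.49,"dy":3.62,"dz":0,"rx":0,"ry":0,"rz":-0.037,"jaw":4},{"dx":0.49,"dy":3.62,"dz":0,"rx":0,"ry":0,"rz":-0.037,"jaw":4},{"dx":0.49,"dy":3.62,"dz":0,"rx":0,"ry":0,"rz":-0.037,"jaw":4},{"dx":0.49,"dy":3.62,"dz":0,"rx":0,"ry":0,"rz":-0.037,"jaw":4},{"dx":0.49,"dy":3.62,"dz":0,"rx":0,"ry":0,"rz":-0.037,"jaw":4},{"dx":0.49,"dy":3.62,"dz":0,"rx":0,"ry":0,"rz":-0.037,"jaw":4},{"dx":0.49,"dy":3.62,"dz":0,"rx":0,"ry":0,"rz":-0.036,"jaw":4},{"dx":0.49,"dy":3.62,"dz":0,"rx":0,"ry":0,"rz":-0.036,"jaw":4},{"dx":0.49,"dy":3.62,"dz":0,"rx":0,"ry":0,"rz":-0.036,"jaw":4},{"dx":0,"dy":0,"dz":0,"rx":0,"ry":0,"rz":0,"jaw":4},{"dx":0,"dy":0,"dz":0,"rx":0,"ry":0,"rz":0,"jaw":4},{"dx":0,"dy":0,"dz":0,"rx":0,"ry":0,"rz":0,"jaw":4}]'

```text
t: 14.63
ee_pos: [0.5765, -0.025, 0.1499]
tool_rot: [[0.079, 0.997, -0.001], [0.997, -0.079, -0.0], [-0.0, -0.001, -1.0]]
wrist_force: [-0.8, -0.6, -2.8]
width: 0.0459
```

```bash
python3 -c "
from h import *
wr('w7',.155,.185)"
```

```text
[207, 208, 221, 160, 21905] (21905, [0.5761, -0.0164], [61.3, 75.3], np.float32(175.4), 0.1744) [68. 77. 81.]
[258, 415, 117, 4, 466] (466, [0.572, -0.0651], [3.4, 45.9], np.float32(175.3), 0.1748) [ 66.  74. 123.]
t 14.68 ee [ 0.5765 -0.0256  0.1499] jawyaw -4.57 f [-0.3 -0.5 -3.6] w 0.0457 j [ -3.  20. 103.  -0.  57.   2.]
```

View pics/w7.png

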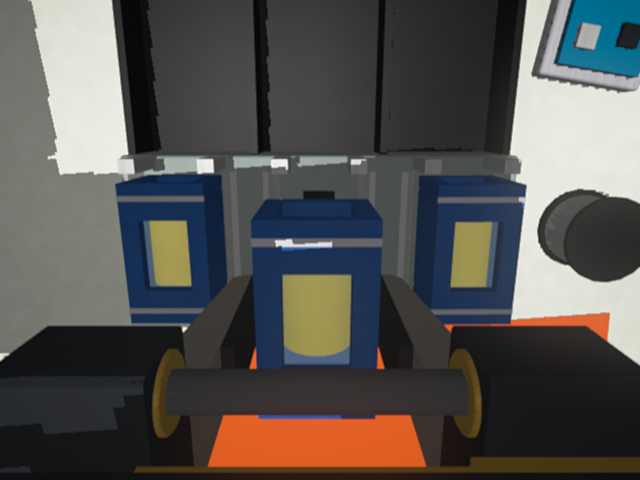

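Sleeve 3 is ready over bay 2, with the neighbouring sleeves at (168,255) and (470,255). I'll lower and release.

Call:
drive_tool --increments '[{"dx":0.15,"dy":0,"dz":-1,"rx":0,"ry":0,"rz":0,"jaw":4},{"dx":0,"dy":0,"dz":-3,"rx":0,"ry":0,"rz":0,"jaw":4},{"dx":0,"dy":0,"dz":-2,"rx":0,"ry":0,"rz":0,"jaw":4},{"dx":0,"dy":0,"dz":-1,"rx":0,"ry":0,"rz":0,"jaw":4},{"dx":0,"dy":0,"dz":-0.5,"rx":0,"ry":0,"rz":0,"jaw":4},{"dx":0,"dy":0,"dz":-0.3,"rx":0,"ry":0,"rz":0,"jaw":4},{"dx":0,"dy":0,"dz":-0.15,"rx":0,"ry":0,"rz":0,"jaw":4},{"dx":0,"dy":0,"dz":0,"rx":0,"ry":0,"rz":0,"jaw":4},{"dx":0,"dy":0,"dz":0,"rx":0,"ry":0,"rz":0,"jaw":6.2},{"dx":0,"dy":0,"dz":0,"rx":0,"ry":0,"rz":0,"jaw":6.2},{"dx":0,"dy":0,"dz":0,"rx":0,"ry":0,"rz":0,"jaw":6.2},{"dx":0,"dy":0,"dz":0,"rx":0,"ry":0,"rz":0,"jaw":6.2},{"dx":0,"dy":0,"dz":2,"rx":0,"ry":0,"rz":0,"jaw":6.2},{"dx":0,"dy":0,"dz":4,"rx":0,"ry":0,"rz":0,"jaw":6.2},{"dx":0,"dy":0,"dz":4,"rx":0,"ry":0,"rz":0,"jaw":6.2},{"dx":0,"dy":0,"dz":4,"rx":0,"ry":0,"rz":0,"jaw":6.2}]'

```text
t: 16.02
ee_pos: [0.578, -0.0247, 0.2122]
tool_rot: [[0.08, 0.997, -0.001], [0.997, -0.08, 0.0], [-0.0, -0.001, -1.0]]
wrist_force: [0.2, -0.2, -0.5]
width: 0.0615
```

```bash
cat >> h.py <<'E'
def side(name,lo,hi,box=None):
    p,d=robot.snapshot('side');c=cal('side');C=cloud(c,d)
    q=p[:,:,::-1]
    if box: q=cv2.resize(q[box[0]:box[1],box[2]:box[3]],None,fx=3,fy=3)
    cv2.imwrite(f'pics/{name}.png',q)
    m=(C[...,2]>lo)&(C[...,2]<hi)&(d>0)&(C[...,0]>.3)&(C[...,0]<.8)&(C[...,1]>-.5)&(C[...,1]<.5)
    n,l,st,ce=cv2.connectedComponentsWithStats(m.astype(np.uint8))
    for i in range(1,n):
        if st[i,4]>60: print('side',st[i].tolist(),rect(C[l==i],lo,hi))
    return p,d,C
E
python3 -c "
from h import *
wr('w8',.088,.102)
side('s8',.088,.102,(140,300,220,460))"
```

```text
[156, 171, 77, 114, 7416] (7416, [0.4926, -0.0166], [47.0, 80.1], np.float32(85.5), 0.0955) [59. 73. 83.]
[404, 171, 76, 115, 7467] (7467, [0.6628, -0.031], [46.9, 80.7], np.float32(86.1), 0.0955) [70. 78. 86.]
[284, 174, 69, 114, 7283] (7283, [0.5779, -0.026], [46.1, 80.3], np.float32(85.5), 0.0956) [70. 82. 93.]
t 16.07 ee [ 0.5822 -0.0249  0.2207] jawyaw -4.58 f [2.2 0.  6.8] w 0.0618 j [-3. 16. 99.  0. 65.  2.]
side [293, 199, 23, 22, 356] (356, [0.664, -0.0321], [46.9, 89.9], np.float32(86.1), 0.0954)
side [327, 201, 21, 23, 349] (349, [0.5791, -0.0252], [45.9, 90.4], np.float32(85.8), 0.0959)
side [361, 204, 20, 22, 353] (353, [0.4941, -0.0174], [45.9, 90.3], np.float32(85.6), 0.0957)
```

View pics/w8.png

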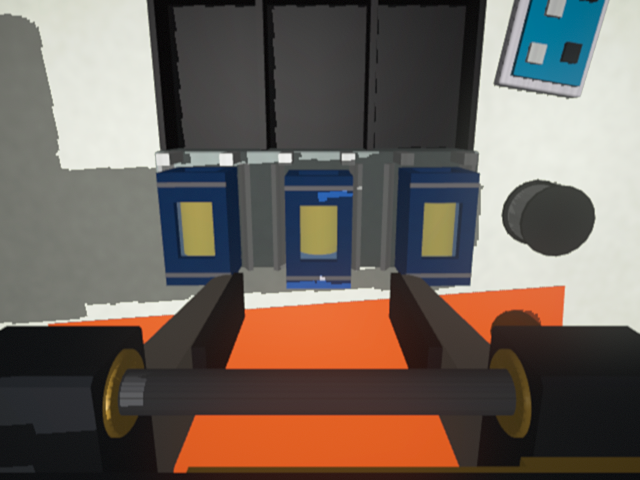

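View pics/s8.png

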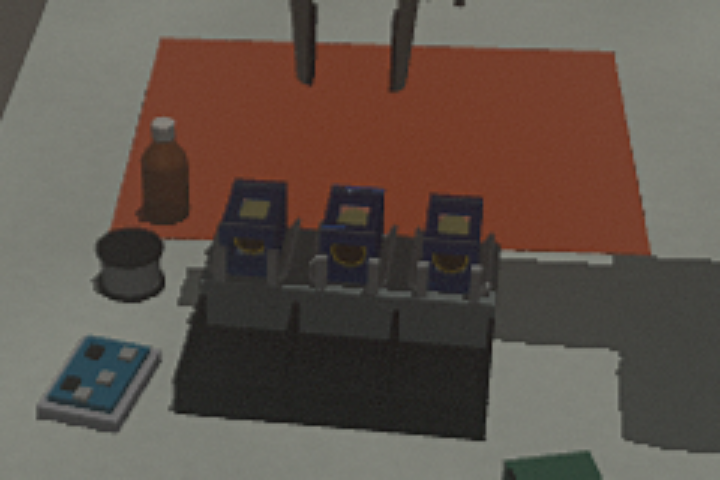

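All three sleeves are loaded, tops at about 96 mm, bores within 1° of the cradle, and yellow shows in each pane. Next I'll look at the holder's slot and the tool in the fixed cameras.

Run:
```python
from h import *
p,d=robot.snapshot('scene'); q=p[:,:,::-1]
a=cv2.resize(q[250:310,410:470],None,fx=7,fy=7,interpolation=cv2.INTER_CUBIC)
p,d=robot.snapshot('side'); q=p[:,:,::-1]
b=cv2.resize(q[280:340,375:435],None,fx=6.5,fy=6.5,interpolation=cv2.INTER_CUBIC)
b=cv2.copyMakeBorder(b,0,a.shape[0]-b.shape[0],0,0,0)
o=np.clip(np.hstack([a[:,:400],b]).astype(float)*2,0,255).astype(np.uint8)
cv2.imwrite('pics/hold.png',o[:600,:800])
c=cal('scene'); print(-c['R'].T@c['t']); c=cal('side'); print(-c['R'].T@c['t'])
```

```text
[1.10838404 0.79112198 0.71242554]
[0.55136685 1.25439054 0.91625989]
```

View pics/hold.png

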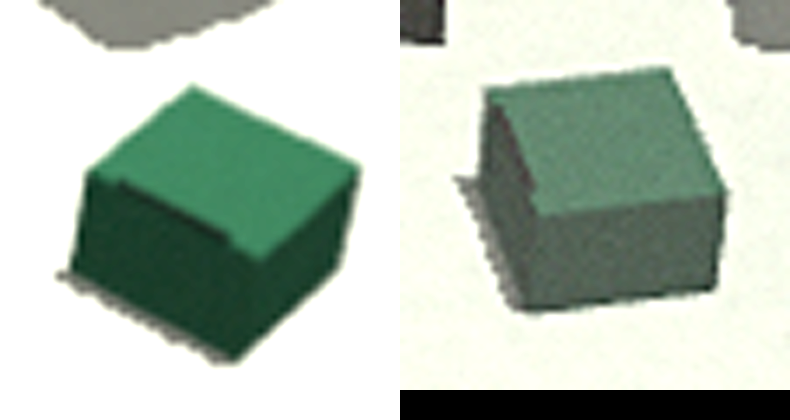

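Run:
```python
from h import *
p,d=robot.snapshot('scene'); q=p[:,:,::-1]
a=cv2.resize(q[255:305,415:465],None,fx=11,fy=11,interpolation=cv2.INTER_CUBIC)
o=np.clip((a.astype(float)-5)*6,0,255).astype(np.uint8)
cv2.imwrite('pics/hold2.png',o)
```

```text
(no output)
```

View pics/hold2.png

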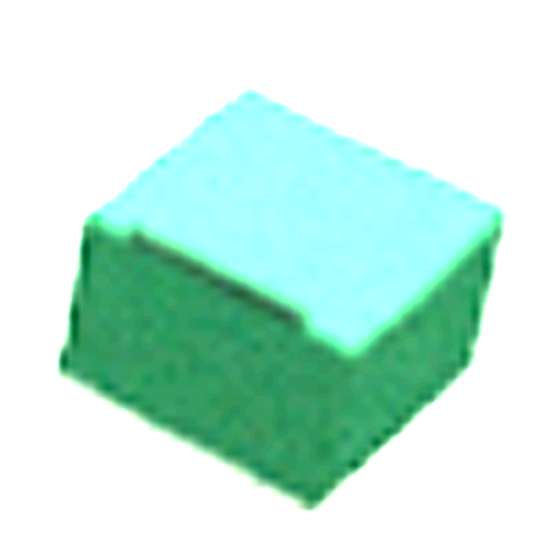

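Call:
drive_tool --increments '[{"dx":-0.5,"dy":3.6,"dz":0,"rx":0,"ry":0,"rz":-0.116,"jaw":7},{"dx":-0.5,"dy":3.6,"dz":0,"rx":0,"ry":0,"rz":-0.116,"jaw":7},{"dx":-0.5,"dy":3.6,"dz":0,"rx":0,"ry":0,"rz":-0.116,"jaw":7},{"dx":-0.5,"dy":3.6,"dz":0,"rx":0,"ry":0,"rz":-0.116,"jaw":7},{"dx":-0.5,"dy":3.6,"dz":0,"rx":0,"ry":0,"rz":-0.116,"jaw":7},{"dx":-0.5,"dy":3.6,"dz":0,"rx":0,"ry":0,"rz":-0.116,"jaw":7},{"dx":-0.5,"dy":3.6,"dz":0,"rx":0,"ry":0,"rz":-0.116,"jaw":7},{"dx":-0.5,"dy":3.6,"dz":0,"rx":0,"ry":0,"rz":-0.116,"jaw":7},{"dx":-0.5,"dy":3.6,"dz":0,"rx":0,"ry":0,"rz":-0.116,"jaw":7},{"dx":-0.5,"dy":3.6,"dz":0,"rx":0,"ry":0,"rz":-0.116,"jaw":7},{"dx":-1,"dy":3.6,"dz":0,"rx":0,"ry":0,"rz":-0.116,"jaw":7},{"dx":-1.5,"dy":3.6,"dz":0,"rx":0,"ry":0,"rz":-0.116,"jaw":7},{"dx":0,"dy":0,"dz":0,"rx":0,"ry":0,"rz":0,"jaw":7},{"dx":0,"dy":0,"dz":0,"rx":0,"ry":0,"rz":0,"jaw":7}]'

```text
t: 17.43
ee_pos: [0.5015, 0.4082, 0.2081]
tool_rot: [[0.995, 0.103, -0.003], [0.103, -0.995, -0.002], [-0.003, 0.002, -1.0]]
wrist_force: [0.8, -0.0, 0.1]
width: 0.07
```

```bash
python3 -c "
from h import *
p,d,C=wr('w9',.034,.052)
for lo,hi in [(.012,.024),(.026,.0375),(.0375,.044)]:
    m=(C[...,2]>lo)&(C[...,2]<hi)&(d>0)&(C[...,1]>.35)
    print(lo,rect(C[m],lo,hi))
"
```

```text
[289, 14, 38, 236, 4550] (4550, [0.5594, 0.4214], [29.8, 178.7], np.float32(5.1), 0.0386) [130.  62.  58.]
[607, 195, 33, 94, 775] (775, [0.4996, 0.1509], [27.3, 81.4], np.float32(16.3), 0.0357) [33. 33. 31.]
[450, 284, 74, 64, 2479] (2479, [0.4407, 0.247], [44.1, 69.5], np.float32(54.3), 0.0447) [26. 42. 33.]
t 17.48 ee [0.5022 0.4069 0.2084] jawyaw -84.13 f [-0.3 -0.6 -0.7] w 0.0701 j [ 39.  23.  91.  -0.  67. 123.]
0.012 (2227, [0.4718, 0.4143], [36.0, 116.5], np.float32(4.3), 0.0177)
0.026 (3432, [0.5596, 0.4212], [29.8, 179.0], np.float32(4.8), 0.0344)
0.0375 (2559, [0.5394, 0.4195], [29.7, 138.2], np.float32(4.9), 0.0397)
```

View pics/w9.png

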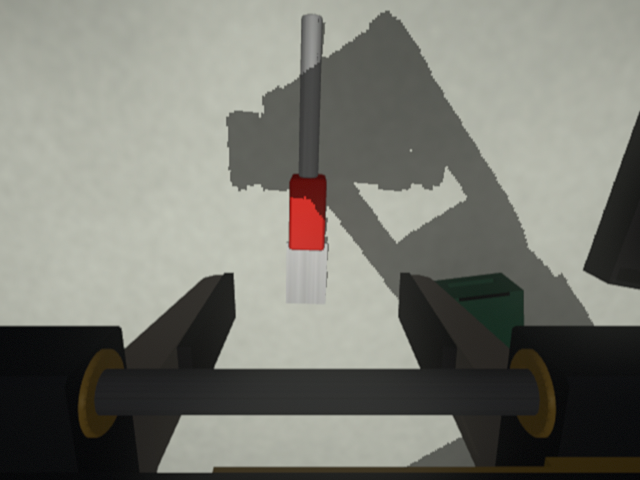

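The wrist picture shows the tool dead ahead, handle at (307,212), with its yaw about 4.9°. A dark slot-side mark shows near the +x edge of the green block at (480,290). I'll approach the handle.

Call:
drive_tool --increments '[{"dx":-0.2,"dy":0.85,"dz":-2,"rx":0,"ry":0,"rz":-0.017,"jaw":7},{"dx":0,"dy":0,"dz":-3.5,"rx":0,"ry":0,"rz":0,"jaw":7},{"dx":0,"dy":0,"dz":-3.5,"rx":0,"ry":0,"rz":0,"jaw":7},{"dx":0,"dy":0,"dz":-3.5,"rx":0,"ry":0,"rz":0,"jaw":7},{"dx":0,"dy":0,"dz":0,"rx":0,"ry":0,"rz":0,"jaw":7},{"dx":0,"dy":0,"dz":0,"rx":0,"ry":0,"rz":0,"jaw":7},{"dx":0,"dy":0,"dz":0,"rx":0,"ry":0,"rz":0,"jaw":7}]'

```text
t: 18.07
ee_pos: [0.5025, 0.4153, 0.0869]
tool_rot: [[0.997, 0.081, 0.001], [0.081, -0.997, 0.0], [0.001, -0.0, -1.0]]
wrist_force: [-0.0, 0.7, -0.6]
width: 0.0701
```

```bash
python3 -c "
from h import *
p,d,C=wr('w10',.034,.052)
for lo,hi in [(.012,.024),(.026,.0375),(.0375,.044)]:
    m=(C[...,2]>lo)&(C[...,2]<hi)&(d>0)&(C[...,1]>.35)
    print(lo,rect(C[m],lo,hi))
"
```

```text
[288, 0, 57, 315, 9681] (9681, [0.5493, 0.4202], [30.1, 158.9], np.float32(4.2), 0.0389) [115.  61.  58.]
t 18.12 ee [0.5029 0.4159 0.0878] jawyaw -85.33 f [-0.6 -0.3  0.1] w 0.07 j [ 39.  30.  96.  -0.  54. 125.]
0.012 (3274, [0.4769, 0.4147], [36.1, 106.1], np.float32(4.1), 0.0178)
0.026 (6670, [0.5505, 0.4202], [30.1, 159.5], np.float32(4.2), 0.0345)
0.0375 (5698, [0.5484, 0.42], [29.9, 156.9], np.float32(4.2), 0.0397)
```

View pics/w10.png

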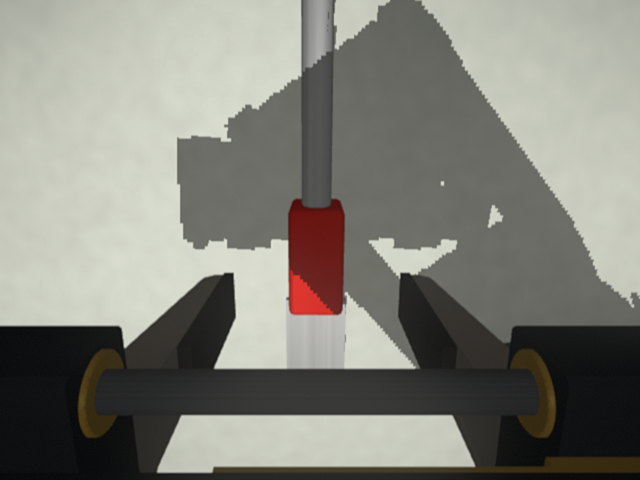

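Call:
drive_tool --grip_force 55 --increments '[{"dx":-0.25,"dy":0.03,"dz":-3,"rx":0,"ry":0,"rz":0,"jaw":7},{"dx":0,"dy":0,"dz":-3,"rx":0,"ry":0,"rz":0,"jaw":7},{"dx":0,"dy":0,"dz":-1.2,"rx":0,"ry":0,"rz":0,"jaw":7},{"dx":0,"dy":0,"dz":-0.5,"rx":0,"ry":0,"rz":0,"jaw":7},{"dx":0,"dy":0,"dz":0,"rx":0,"ry":0,"rz":0,"jaw":2},{"dx":0,"dy":0,"dz":0,"rx":0,"ry":0,"rz":0,"jaw":2},{"dx":0,"dy":0,"dz":0,"rx":0,"ry":0,"rz":0,"jaw":2},{"dx":0,"dy":0,"dz":0,"rx":0,"ry":0,"rz":0,"jaw":2},{"dx":0,"dy":0,"dz":0,"rx":0,"ry":0,"rz":0,"jaw":2},{"dx":0,"dy":0,"dz":0,"rx":0,"ry":0,"rz":0,"jaw":2},{"dx":0,"dy":0,"dz":0,"rx":0,"ry":0,"rz":0,"jaw":2}]'

```text
t: 19.03
ee_pos: [0.4992, 0.4162, 0.0092]
tool_rot: [[0.997, 0.082, 0.001], [0.082, -0.997, 0.0], [0.001, -0.0, -1.0]]
wrist_force: [-0.6, -1.7, 5.3]
width: 0.0297
```

Call:
drive_tool --increments '[{"dx":0,"dy":0,"dz":1.5,"rx":0,"ry":0,"rz":0,"jaw":2},{"dx":0,"dy":0,"dz":3,"rx":0,"ry":0,"rz":0,"jaw":2},{"dx":0,"dy":0,"dz":4,"rx":0,"ry":0,"rz":0,"jaw":2},{"dx":0,"dy":0,"dz":4,"rx":0,"ry":0,"rz":0,"jaw":2},{"dx":0,"dy":0,"dz":4,"rx":0,"ry":0,"rz":0,"jaw":2},{"dx":0,"dy":0,"dz":2,"rx":0,"ry":0,"rz":0,"jaw":2},{"dx":0,"dy":0,"dz":0,"rx":0,"ry":0,"rz":0,"jaw":2},{"dx":0,"dy":0,"dz":0,"rx":0,"ry":0,"rz":0,"jaw":2}]'

```text
t: 19.7
ee_pos: [0.499, 0.4161, 0.194]
tool_rot: [[0.997, 0.082, 0.001], [0.082, -0.997, 0.001], [0.001, -0.001, -1.0]]
wrist_force: [-0.7, 0.7, -3.5]
width: 0.0299
```

```bash
cat >> h.py <<'E'
def rod(name,img=True):
    """tool rod in hand: fit points; report in gripper frame and world"""
    s=robot.observe(); R=np.array(s['tool_rot']); e=np.array(s['ee_pos'])
    c=cal('wrist'); p,d=robot.snapshot('wrist'); C=cloud(c,d)
    if img: cv2.imwrite(f'pics/{name}.png',p[:,:,::-1])
    G=(C-e)@R   # gripper frame
    m=(d>0)&(G[...,0]>.04)&(G[...,0]<.17)&(abs(G[...,1])<.02)&(G[...,2]<.01)&(G[...,2]>-.05)
    Q=G[m]; xs=Q[:,0]; top=[]
    for a in np.arange(.045,.15,.01):
        k=(xs>a)&(xs<a+.01)
        if k.sum()>20: top.append((a+.005,np.mean(Q[k,1].min()+Q[k,1].max())/2,np.percentile(Q[k,2],3)))
    top=np.array(top); py=np.polyfit(top[:,0],top[:,1],1); pz=np.polyfit(top[:,0],top[:,2],1)
    print('t',round(s['t'],2),'ee',np.round(e,4),'jawyaw',round(np.degrees(np.arctan2(R[1,1],R[0,1])),2),'f',np.round(s['wrist_force'],1),'w',round(s['width'],4))
    print('rod yaw in grip deg',round(np.degrees(py[0]),2),'y at x=.15 mm',round(1000*np.polyval(py,.15),2),'pitch deg',round(np.degrees(pz[0]),2),'top z at .05/.15 mm',np.round(1000*np.polyval(pz,[.05,.15]),1),'tip x mm',round(1000*np.percentile(xs,99.5),1), 'n',len(xs))
    return p,d,C,G
E
python3 -c "
from h import *
rod('w11')"
```

```text
t 19.7 ee [0.499  0.4161 0.194 ] jawyaw -85.31 f [-0.7  0.7 -3.5] w 0.0299
rod yaw in grip deg 0.2 y at x=.15 mm -0.36 pitch deg -0.01 top z at .05/.15 mm [-27.1 -27.2] tip x mm 106.1 n 9932
```

View pics/w11.png

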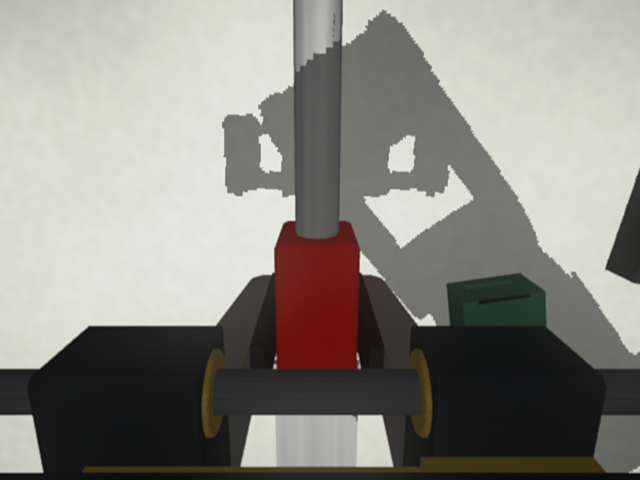

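The tool is held straight, level and unslipped, with the rod axis 19 mm above the TCP. I'll carry it round to the -y side of the cradle in front of bay 2.

Call:
drive_tool --increments '[{"dx":0.34,"dy":-3.58,"dz":0,"rx":0,"ry":0,"rz":0.078,"jaw":2},{"dx":0.34,"dy":-3.58,"dz":0,"rx":0,"ry":0,"rz":0.078,"jaw":2},{"dx":0.34,"dy":-3.58,"dz":0,"rx":0,"ry":0,"rz":0.078,"jaw":2},{"dx":0.34,"dy":-3.58,"dz":0,"rx":0,"ry":0,"rz":0.078,"jaw":2},{"dx":0.34,"dy":-3.58,"dz":0,"rx":0,"ry":0,"rz":0.078,"jaw":2},{"dx":0.34,"dy":-3.58,"dz":0,"rx":0,"ry":0,"rz":0.078,"jaw":2},{"dx":0.34,"dy":-3.58,"dz":0,"rx":0,"ry":0,"rz":0.078,"jaw":2},{"dx":0.34,"dy":-3.58,"dz":0,"rx":0,"ry":0,"rz":0.078,"jaw":2},{"dx":0.34,"dy":-3.58,"dz":0,"rx":0,"ry":0,"rz":0.078,"jaw":2},{"dx":0.34,"dy":-3.58,"dz":0,"rx":0,"ry":0,"rz":0.078,"jaw":2},{"dx":0.34,"dy":-3.58,"dz":0,"rx":0,"ry":0,"rz":0.078,"jaw":2},{"dx":0.34,"dy":-3.58,"dz":0,"rx":0,"ry":0,"rz":0.078,"jaw":2},{"dx":0.34,"dy":-3.58,"dz":0,"rx":0,"ry":0,"rz":0.078,"jaw":2},{"dx":0.34,"dy":-3.58,"dz":0,"rx":0,"ry":0,"rz":0.078,"jaw":2},{"dx":0.34,"dy":-3.58,"dz":0,"rx":0,"ry":0,"rz":0.078,"jaw":2},{"dx":0.34,"dy":-3.58,"dz":0,"rx":0,"ry":0,"rz":0.079,"jaw":2},{"dx":0.34,"dy":-3.58,"dz":0,"rx":0,"ry":0,"rz":0.079,"jaw":2},{"dx":0.34,"dy":-3.58,"dz":0,"rx":0,"ry":0,"rz":0.079,"jaw":2},{"dx":0,"dy":0,"dz":0,"rx":0,"ry":0,"rz":0,"jaw":2},{"dx":0,"dy":0,"dz":0,"rx":0,"ry":0,"rz":0,"jaw":2}]'

```text
t: 21.42
ee_pos: [0.5585, -0.2295, 0.1905]
tool_rot: [[0.085, 0.996, -0.004], [0.996, -0.085, 0.002], [0.001, -0.004, -1.0]]
wrist_force: [-0.2, -0.3, -2.1]
width: 0.0295
```

```bash
python3 -c "
from h import *
p,d,C,G=rod('w12')
for lo,hi in [(.088,.102),(.078,.087)]:
    m=(C[...,2]>lo)&(C[...,2]<hi)&(d>0)&(C[...,1]>-.1)
    n,l,st,ce=cv2.connectedComponentsWithStats(m.astype(np.uint8))
    for i in range(1,n):
        if st[i,4]>60: print(st[i].tolist(),rect(C[l==i],lo,hi))
"
```

```text
t 21.42 ee [ 0.5585 -0.2295  0.1905] jawyaw -4.9 f [-0.2 -0.3 -2.1] w 0.0295
rod yaw in grip deg 0.17 y at x=.15 mm -0.7 pitch deg 0.07 top z at .05/.15 mm [-27.3 -27.1] tip x mm 107.8 n 10139
```

View pics/w12.png

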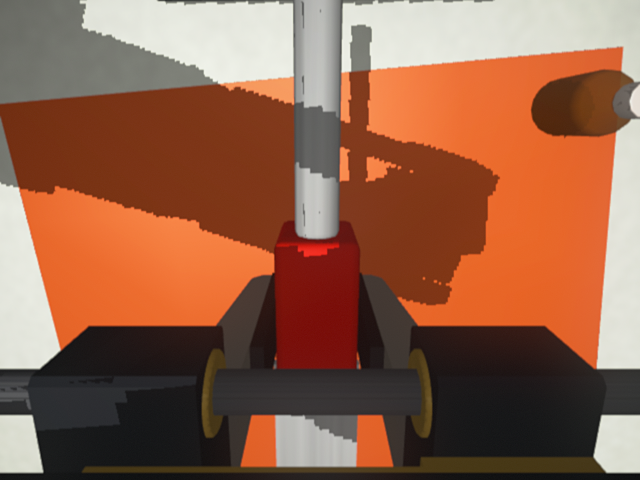

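Call:
drive_tool --increments '[{"dx":0.3,"dy":0,"dz":-3,"rx":0,"ry":0,"rz":0.006,"jaw":2},{"dx":0,"dy":0,"dz":-3.5,"rx":0,"ry":0,"rz":0,"jaw":2},{"dx":0,"dy":0,"dz":-3.5,"rx":0,"ry":0,"rz":0,"jaw":2},{"dx":0,"dy":0,"dz":-2.5,"rx":0,"ry":0,"rz":0,"jaw":2},{"dx":0,"dy":0,"dz":-1.1,"rx":0,"ry":0,"rz":0,"jaw":2},{"dx":0,"dy":0,"dz":0,"rx":0,"ry":0,"rz":0,"jaw":2},{"dx":0,"dy":0,"dz":0,"rx":0,"ry":0,"rz":0,"jaw":2},{"dx":0,"dy":0,"dz":0,"rx":0,"ry":0,"rz":0,"jaw":2}]'

```text
t: 22.13
ee_pos: [0.5643, -0.2283, 0.0591]
tool_rot: [[0.076, 0.997, 0.002], [0.997, -0.076, -0.001], [-0.001, 0.002, -1.0]]
wrist_force: [-0.0, -0.0, -2.8]
width: 0.0294
```

```bash
python3 -c "
from h import *
side('s13',.088,.102,(120,280,240,440))
p,d,C=wr('w13',.06,.088)
"
```

```text
side [334, 169, 22, 13, 153] (153, [0.5655, -0.2225], [57.6, 59.0], np.float32(142.0), 0.0914)
side [293, 199, 23, 22, 347] (347, [0.664, -0.0317], [46.8, 89.3], np.float32(85.6), 0.0957)
side [327, 201, 21, 22, 354] (354, [0.5792, -0.0284], [46.8, 89.7], np.float32(85.1), 0.0956)
side [361, 204, 20, 22, 356] (356, [0.494, -0.0179], [45.9, 89.2], np.float32(85.6), 0.0956)
[274, 0, 86, 250, 11899] (11899, [0.5688, -0.1594], [29.8, 80.4], np.float32(85.4), 0.0846) [144. 138. 135.]
[236, 266, 41, 39, 758] (758, [0.5431, -0.2107], [14.4, 14.6], np.float32(173.0), 0.0783) [62. 48. 43.]
[358, 272, 41, 29, 748] (748, [0.5836, -0.2182], [8.9, 17.1], np.float32(140.8), 0.078) [63. 48. 43.]
[275, 415, 83, 51, 4120] (4120, [0.5581, -0.2931], [28.1, 36.4], np.float32(176.2), 0.0682) [168. 166. 163.]
t 22.23 ee [ 0.5644 -0.2287  0.0595] jawyaw -4.35 f [-0.   0.2 -2.6] w 0.0299 j [-22.  29. 102.   0.  48. -18.]
```

View pics/s13.png

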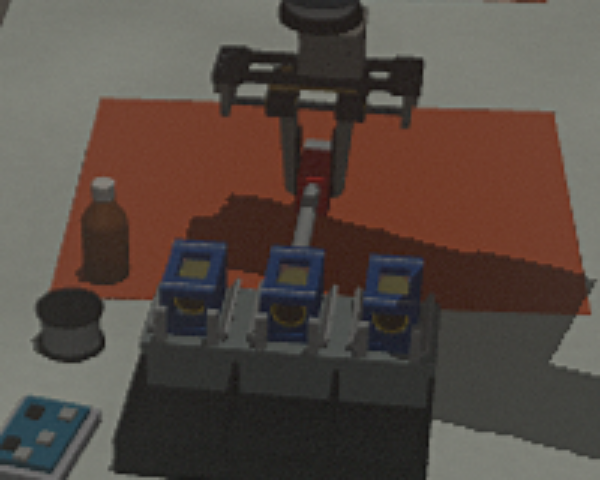

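View pics/w13.png

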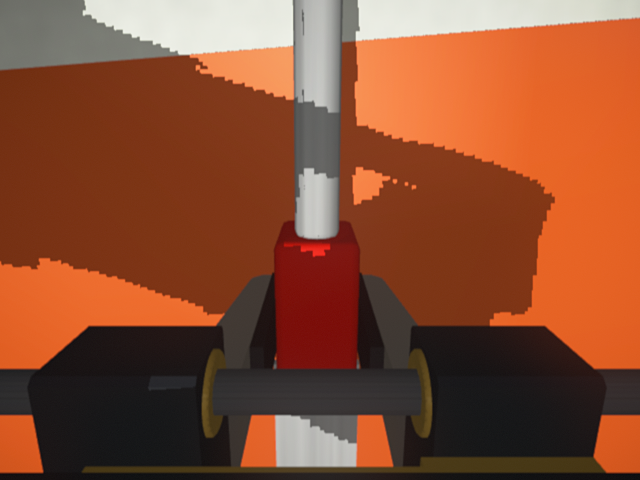

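Call:
drive_tool --increments '[{"dx":-0.2,"dy":0,"dz":-0.5,"rx":0,"ry":0,"rz":0,"jaw":2},{"dx":0,"dy":0,"dz":0,"rx":0,"ry":0,"rz":0,"jaw":2},{"dx":0,"dy":0,"dz":0,"rx":0,"ry":0,"rz":0,"jaw":2},{"dx":0.08,"dy":1,"dz":0,"rx":0,"ry":0,"rz":0,"jaw":2},{"dx":0.08,"dy":1,"dz":0,"rx":0,"ry":0,"rz":0,"jaw":2},{"dx":0.08,"dy":1,"dz":0,"rx":0,"ry":0,"rz":0,"jaw":2},{"dx":0,"dy":0,"dz":0,"rx":0,"ry":0,"rz":0,"jaw":2},{"dx":0,"dy":0,"dz":0,"rx":0,"ry":0,"rz":0,"jaw":2}]'

```text
t: 22.9
ee_pos: [0.5636, -0.1974, 0.0526]
tool_rot: [[0.074, 0.997, -0.0], [0.997, -0.074, 0.0], [0.0, -0.0, -1.0]]
wrist_force: [0.1, -0.7, -2.6]
width: 0.0296
```

```bash
python3 -c "
from h import *
side('s14',.088,.102,(120,280,240,440))
p,d,C=wr('w14',.09,.102)
"
```

```text
side [293, 199, 23, 22, 356] (356, [0.664, -0.0304], [46.6, 95.7], np.float32(85.9), 0.0955)
side [327, 201, 21, 22, 356] (356, [0.5791, -0.0255], [46.0, 90.0], np.float32(85.1), 0.0955)
side [361, 204, 20, 22, 355] (355, [0.4942, -0.0163], [45.9, 92.5], np.float32(85.8), 0.0957)
[359, 307, 59, 61, 950] (950, [0.5808, -0.1943], [13.1, 26.0], np.float32(47.1), 0.0963) [50. 40. 36.]
[217, 308, 57, 60, 950] (950, [0.545, -0.1914], [12.8, 25.6], np.float32(124.9), 0.0964) [49. 40. 37.]
t 23.0 ee [ 0.5637 -0.1982  0.0526] jawyaw -4.31 f [-0.3  0.1 -2.2] w 0.0296 j [-20.  29. 104.  -0.  47. -15.]
```

View pics/w14.png

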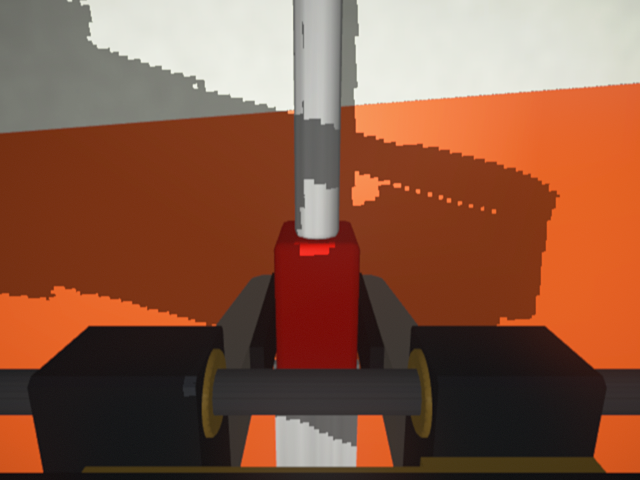

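The rod tip is about 18 mm inside the bore with no contact force. I'll push the plug through.

Call:
drive_tool --increments '[{"dx":0.09,"dy":1,"dz":0.02,"rx":0,"ry":0,"rz":0,"jaw":2},{"dx":0.09,"dy":1,"dz":0,"rx":0,"ry":0,"rz":0,"jaw":2},{"dx":0.09,"dy":1,"dz":0,"rx":0,"ry":0,"rz":0,"jaw":2},{"dx":0.09,"dy":1,"dz":0,"rx":0,"ry":0,"rz":0,"jaw":2},{"dx":0.09,"dy":1,"dz":0,"rx":0,"ry":0,"rz":0,"jaw":2}]'

```text
t: 23.42
ee_pos: [0.5682, -0.1499, 0.0531]
tool_rot: [[0.076, 0.997, 0.001], [0.997, -0.076, -0.003], [-0.003, 0.001, -1.0]]
wrist_force: [-1.1, -8.7, -2.0]
width: 0.0297
```

Call:
drive_tool --increments '[{"dx":0.08,"dy":1,"dz":0,"rx":0,"ry":0,"rz":0,"jaw":2},{"dx":0.08,"dy":1,"dz":0,"rx":0,"ry":0,"rz":0,"jaw":2},{"dx":0.08,"dy":1,"dz":0,"rx":0,"ry":0,"rz":0,"jaw":2},{"dx":0.08,"dy":1,"dz":0,"rx":0,"ry":0,"rz":0,"jaw":2},{"dx":0,"dy":0,"dz":0,"rx":0,"ry":0,"rz":0,"jaw":2},{"dx":0,"dy":0,"dz":0,"rx":0,"ry":0,"rz":0,"jaw":2}]'

```text
t: 23.92
ee_pos: [0.5713, -0.1076, 0.0528]
tool_rot: [[0.075, 0.997, -0.0], [0.997, -0.075, 0.0], [0.0, -0.0, -1.0]]
wrist_force: [0.7, -0.2, -2.4]
width: 0.0296
```

```bash
python3 -c "
from h import *
side('s15',.088,.102,(120,280,240,440))
rod('w15')
"
```

```text
side [293, 199, 23, 23, 353] (353, [0.6638, -0.0309], [47.1, 91.3], np.float32(85.6), 0.0955)
side [326, 202, 22, 22, 356] (356, [0.5798, -0.0264], [47.0, 103.4], np.float32(85.5), 0.0957)
side [361, 204, 20, 22, 356] (356, [0.494, -0.0168], [45.7, 88.8], np.float32(85.4), 0.0956)
t 23.97 ee [ 0.5713 -0.1081  0.0528] jawyaw -4.31 f [ 1.1 -0.4 -2.7] w 0.0298
rod yaw in grip deg -0.01 y at x=.15 mm -0.0 pitch deg 0.41 top z at .05/.15 mm [-44.3 -43.6] tip x mm 104.6 n 28977
```

View pics/s15.png

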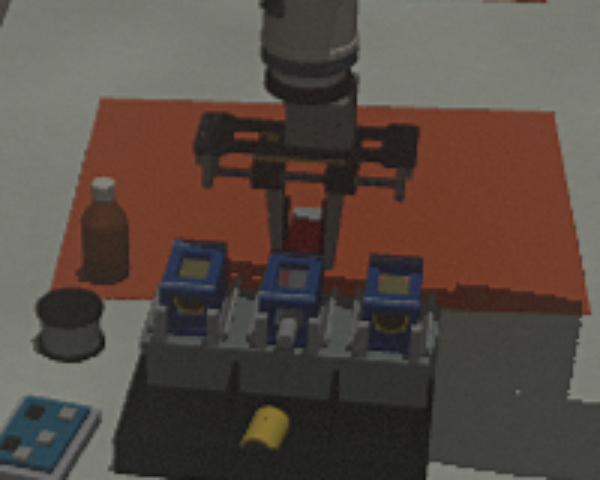

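The plug from the middle sleeve lies in the trough at (265,428) in the zoomed side view, and the rod tip shows through. I'll retract and shift to bay 1.

Call:
drive_tool --increments '[{"dx":-0.08,"dy":-1,"dz":0,"rx":0,"ry":0,"rz":0,"jaw":2},{"dx":-0.24,"dy":-3,"dz":0,"rx":0,"ry":0,"rz":0,"jaw":2},{"dx":-0.24,"dy":-3,"dz":0,"rx":0,"ry":0,"rz":0,"jaw":2},{"dx":-0.24,"dy":-3,"dz":0,"rx":0,"ry":0,"rz":0,"jaw":2},{"dx":-0.16,"dy":-2,"dz":0,"rx":0,"ry":0,"rz":0,"jaw":2},{"dx":0,"dy":0,"dz":0,"rx":0,"ry":0,"rz":0,"jaw":2},{"dx":2.85,"dy":-0.25,"dz":0,"rx":0,"ry":0,"rz":0,"jaw":2},{"dx":2.85,"dy":-0.25,"dz":0,"rx":0,"ry":0,"rz":0,"jaw":2},{"dx":2.85,"dy":-0.2,"dz":0,"rx":0,"ry":0,"rz":0,"jaw":2},{"dx":0,"dy":0,"dz":0,"rx":0,"ry":0,"rz":0,"jaw":2},{"dx":0,"dy":0,"dz":0,"rx":0,"ry":0,"rz":0,"jaw":2},{"dx":0,"dy":0,"dz":0,"rx":0,"ry":0,"rz":0,"jaw":2}]'

```text
t: 25.02
ee_pos: [0.6459, -0.2354, 0.0521]
tool_rot: [[0.076, 0.997, -0.002], [0.997, -0.076, 0.001], [0.0, -0.002, -1.0]]
wrist_force: [-1.2, 1.1, -3.2]
width: 0.0296
```

```bash
python3 -c "
from h import *
side('s16',.088,.102,(120,280,240,440))
rod('w16')
"
```

```text
side [293, 199, 23, 21, 351] (351, [0.664, -0.0309], [47.0, 91.8], np.float32(85.6), 0.0959)
side [326, 203, 22, 22, 358] (358, [0.5801, -0.0217], [46.8, 91.8], np.float32(85.3), 0.0958)
side [361, 204, 20, 22, 348] (348, [0.494, -0.0171], [45.6, 87.0], np.float32(85.5), 0.096)
t 25.07 ee [ 0.6456 -0.2353  0.0522] jawyaw -4.37 f [ 0.1 -0.4 -3.1] w 0.0296
rod yaw in grip deg 0.21 y at x=.15 mm -0.63 pitch deg 0.08 top z at .05/.15 mm [-27.2 -27.1] tip x mm 107.8 n 10143
```

View pics/s16.png

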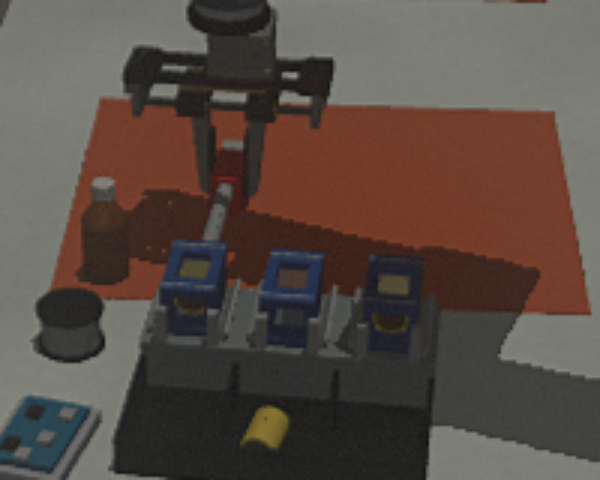

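The middle sleeve is clear. Before pushing at bay 1 I'll check the gripper's outer parts against the 100 mm bottle.

```bash
python3 -c "
from h import *
p,d=robot.snapshot('side');c=cal('side');C=cloud(c,d)
for u in range(280,300,2):
    print(u,[(v,np.round(C[v,u],3).tolist()) for v in range(150,164,2) if C[v,u,2]>.08][-2:])
print([np.round(w(c,r['centre']),3).tolist() for r in robot.spot_point('side','flux_bottle')])
for r in robot.silhouettes('side','flux_bottle')[:1]:
    P=C[r['mask']&(d>0)]; print(np.percentile(P,[1,50,99],axis=0).round(3))
"
```

```text
280 []
282 [(150, [0.737, -0.206, 0.17])]
284 [(156, [0.733, -0.211, 0.149]), (158, [0.733, -0.211, 0.143])]
286 [(156, [0.727, -0.212, 0.149]), (158, [0.728, -0.212, 0.143])]
288 [(152, [0.722, -0.216, 0.159]), (154, [0.722, -0.211, 0.156])]
290 [(152, [0.716, -0.213, 0.162]), (154, [0.717, -0.219, 0.152])]
292 [(152, [0.711, -0.217, 0.159]), (154, [0.711, -0.213, 0.155])]
294 [(152, [0.705, -0.214, 0.161]), (154, [0.706, -0.217, 0.153])]
296 [(152, [0.7, -0.217, 0.16]), (154, [0.7, -0.216, 0.154])]
298 [(154, [0.694, -0.215, 0.155]), (156, [0.694, -0.209, 0.152])]
[[0.759, -0.16, 0.001]]
[[ 0.736 -0.311 -0.001]
 [ 0.755 -0.147  0.049]
 [ 0.792 -0.135  0.102]]
```

The lowest outer part is at z = 0.14, above the 0.10 bottle top, so it clears. I'll push at bay 1.

Call:
drive_tool --increments '[{"dx":0.1,"dy":0,"dz":0.1,"rx":0,"ry":0,"rz":0,"jaw":2},{"dx":0.08,"dy":1,"dz":0,"rx":0,"ry":0,"rz":0,"jaw":2},{"dx":0.08,"dy":1,"dz":0,"rx":0,"ry":0,"rz":0,"jaw":2},{"dx":0.08,"dy":1,"dz":0,"rx":0,"ry":0,"rz":0,"jaw":2},{"dx":0.08,"dy":1,"dz":0,"rx":0,"ry":0,"rz":0,"jaw":2},{"dx":0,"dy":0,"dz":0,"rx":0,"ry":0,"rz":0,"jaw":2}]'

```text
t: 25.77
ee_pos: [0.6517, -0.1954, 0.0543]
tool_rot: [[0.074, 0.997, 0.001], [0.997, -0.074, -0.003], [-0.003, 0.001, -1.0]]
wrist_force: [-1.2, -7.0, -3.7]
width: 0.0301
```

Call:
drive_tool --increments '[{"dx":0.08,"dy":1,"dz":0,"rx":0,"ry":0,"rz":0,"jaw":2},{"dx":0.08,"dy":1,"dz":0,"rx":0,"ry":0,"rz":0,"jaw":2},{"dx":0.08,"dy":1,"dz":0,"rx":0,"ry":0,"rz":0,"jaw":2},{"dx":0.08,"dy":1,"dz":0,"rx":0,"ry":0,"rz":0,"jaw":2}]'

```text
t: 26.1
ee_pos: [0.6546, -0.1566, 0.0543]
tool_rot: [[0.075, 0.997, 0.001], [0.997, -0.075, -0.003], [-0.003, 0.001, -1.0]]
wrist_force: [-1.4, -9.5, -2.6]
width: 0.0296
```

Call:
drive_tool --increments '[{"dx":0.08,"dy":1,"dz":0,"rx":0,"ry":0,"rz":0,"jaw":2},{"dx":0.08,"dy":1,"dz":0,"rx":0,"ry":0,"rz":0,"jaw":2},{"dx":0.08,"dy":1,"dz":0,"rx":0,"ry":0,"rz":0,"jaw":2},{"dx":0.08,"dy":1,"dz":0,"rx":0,"ry":0,"rz":0,"jaw":2},{"dx":0,"dy":0,"dz":0,"rx":0,"ry":0,"rz":0,"jaw":2},{"dx":0,"dy":0,"dz":0,"rx":0,"ry":0,"rz":0,"jaw":2}]'

```text
t: 26.6
ee_pos: [0.6577, -0.1143, 0.0537]
tool_rot: [[0.074, 0.997, -0.0], [0.997, -0.074, 0.0], [0.0, -0.0, -1.0]]
wrist_force: [0.1, 0.3, -2.4]
width: 0.0296
```

```bash
python3 -c "
from h import *
side('s17',.088,.102,(120,280,240,440))
"
```

```text
side [293, 200, 22, 22, 354] (354, [0.6639, -0.0319], [46.3, 102.1], np.float32(85.9), 0.0958)
side [326, 203, 22, 22, 353] (353, [0.5797, -0.0205], [45.9, 88.7], np.float32(85.5), 0.0956)
side [361, 204, 20, 22, 352] (352, [0.4938, -0.0178], [45.6, 86.2], np.float32(85.5), 0.0957)
```

View pics/s17.png

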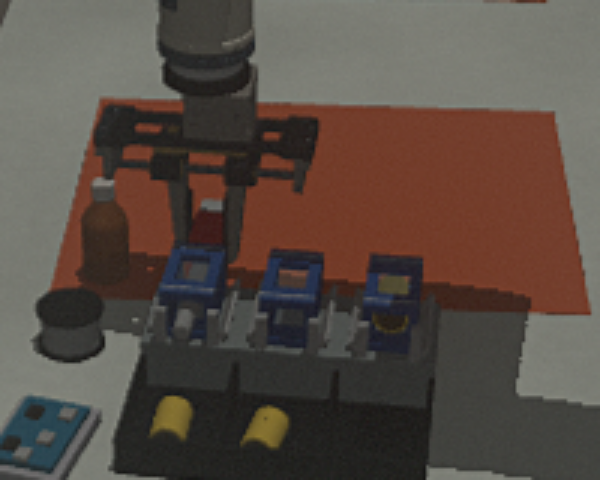

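Two plugs are in the trough, at (172,418) and (265,428). I'll retract and go to bay 3.

Call:
drive_tool --increments '[{"dx":-0.08,"dy":-1,"dz":0,"rx":0,"ry":0,"rz":0,"jaw":2},{"dx":-0.24,"dy":-3,"dz":0,"rx":0,"ry":0,"rz":0,"jaw":2},{"dx":-0.24,"dy":-3,"dz":0,"rx":0,"ry":0,"rz":0,"jaw":2},{"dx":-0.24,"dy":-3,"dz":0,"rx":0,"ry":0,"rz":0,"jaw":2},{"dx":-0.16,"dy":-2,"dz":0,"rx":0,"ry":0,"rz":0,"jaw":2},{"dx":0,"dy":0,"dz":0,"rx":0,"ry":0,"rz":0,"jaw":2},{"dx":-3.42,"dy":0.28,"dz":0,"rx":0,"ry":0,"rz":0,"jaw":2},{"dx":-3.42,"dy":0.28,"dz":0,"rx":0,"ry":0,"rz":0,"jaw":2},{"dx":-3.42,"dy":0.28,"dz":0,"rx":0,"ry":0,"rz":0,"jaw":2},{"dx":-3.42,"dy":0.28,"dz":0,"rx":0,"ry":0,"rz":0,"jaw":2},{"dx":-3.42,"dy":0.28,"dz":0,"rx":0,"ry":0,"rz":0,"jaw":2},{"dx":0,"dy":0,"dz":0,"rx":0,"ry":0,"rz":0,"jaw":2},{"dx":0,"dy":0,"dz":0,"rx":0,"ry":0,"rz":0,"jaw":2},{"dx":0,"dy":0,"dz":0,"rx":0,"ry":0,"rz":0,"jaw":2}]'

```text
t: 27.82
ee_pos: [0.4772, -0.222, 0.0542]
tool_rot: [[0.077, 0.997, 0.001], [0.997, -0.077, -0.0], [-0.0, 0.001, -1.0]]
wrist_force: [-0.3, 0.4, -3.1]
width: 0.0295
```

```bash
python3 -c "
from h import *
side('s18',.088,.102,(120,280,240,440))
rod('w18')
"
```

```text
side [360, 205, 22, 22, 367] (367, [0.4955, -0.0139], [51.8, 86.2], np.float32(84.3), 0.0957)
t 27.87 ee [ 0.4778 -0.222   0.0541] jawyaw -4.39 f [ 0.3  0.6 -3.2] w 0.0297
rod yaw in grip deg 13.18 y at x=.15 mm 17.09 pitch deg 15.22 top z at .05/.15 mm [-28.5  -1.9] tip x mm 114.9 n 10137
```

View pics/s18.png

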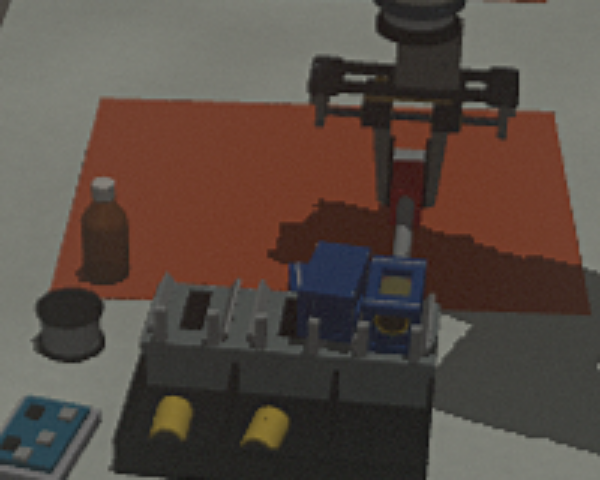

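The sleeves from bays 1 and 2 have been displaced and lie bunched next to bay 3. I'll look closer before moving anything.

Run:
```python
from h import *
p,d=robot.snapshot('side'); q=p[:,:,::-1]
a=cv2.resize(q[190:250,300:400],None,fx=7,fy=7,interpolation=cv2.INTER_CUBIC)
cv2.imwrite('pics/z1.png',np.clip(a.astype(float)*2,0,255))
p,d=robot.snapshot('scene'); q=p[:,:,::-1]; C=cloud(cal('scene'),d)
a=cv2.resize(q[180:300,250:400],None,fx=5,fy=5,interpolation=cv2.INTER_CUBIC)
cv2.imwrite('pics/z2.png',np.clip(a.astype(float)*1.5,0,255))
```

```text
[ WARN:0@1.599] global loadsave.cpp:1063 imwrite_ Unsupported depth image for selected encoder is fallbacked to CV_8U.
```

View pics/z1.png

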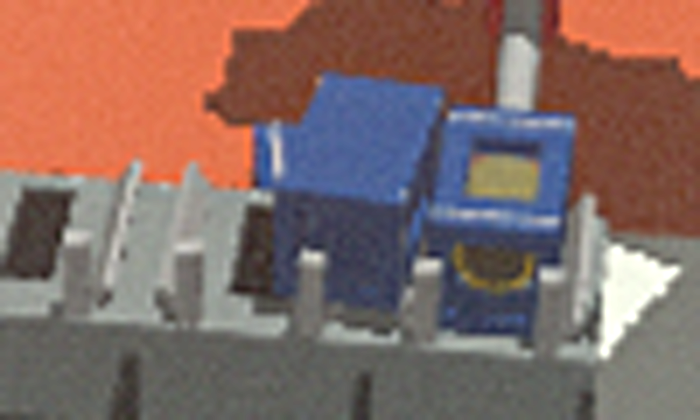

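View pics/z2.png

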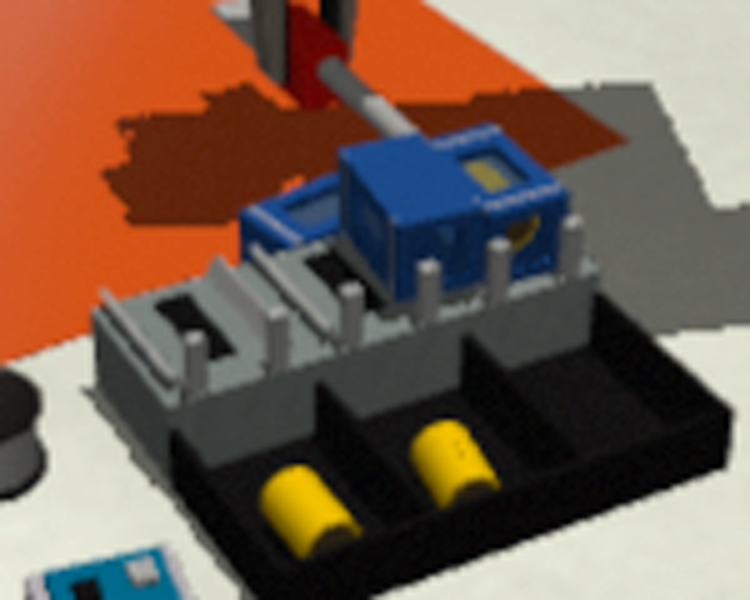

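View pics/w18.png

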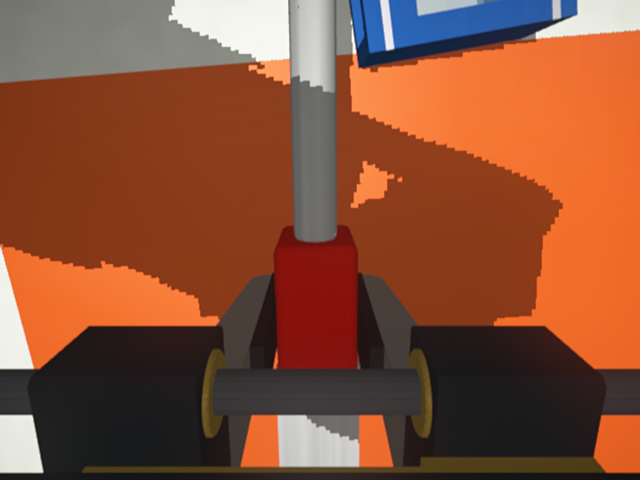

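Sleeve 3 with its plug still sits in bay 3. The cleared sleeve 2 has rolled onto the rail beside it, and the cleared sleeve 1 lies behind, near the mat edge. I'll measure sleeve 3's pose and the tool in hand.

Run:
```python
from h import *
for n in ['side','scene']:
    p,d=robot.snapshot(n); C=cloud(cal(n),d)
    for z in [(.088,.102),(.102,.135),(.06,.088),(.02,.05)]:
        m=(d>0)&(C[...,2]>z[0])&(C[...,2]<z[1])&(p[...,2].astype(int)>p[...,0].astype(int)+15)&(C[...,0]>.4)&(C[...,0]<.75)&(abs(C[...,1]+.05)<.12)
        k,l,st,ce=cv2.connectedComponentsWithStats(m.astype(np.uint8))
        for i in range(1,k):
            if st[i,4]>30: print(n,z,st[i].tolist(),rect(C[l==i],*z), 'zrange',np.percentile(C[l==i][:,2],[5,95]).round(3), C[l==i].min(0).round(3), C[l==i].max(0).round(3))
s=robot.observe(); R=np.array(s['tool_rot']); e=np.array(s['ee_pos'])
c=cal('wrist'); p,d=robot.snapshot('wrist'); G=(cloud(c,d)-e)@R
for a in np.arange(.04,.11,.01):
    m=(d>0)&(G[...,0]>a)&(G[...,0]<a+.01)&(abs(G[...,1])<.014)&(G[...,2]<0)&(G[...,2]>-.04)
    print(round(a,3),m.sum(),np.round(1000*np.array([(G[m][:,1].min()+G[m][:,1].max())/2,np.percentile(G[m][:,2],3)]),1))
m=(d>0)&(G[...,0]<.035)&(G[...,0]>-.03)&(abs(G[...,1])<.014)&(G[...,2]<-.026)&(G[...,2]>-.036)
print('handle top',G[m].min(0),G[m].max(0))
```

```text
side (0.088, 0.102) [361, 205, 21, 20, 235] (235, [0.4927, -0.0117], [46.1, 88.4], np.float32(84.7), 0.0967) zrange [0.093 0.1  ] [ 0.467 -0.055  0.088] [0.518 0.032 0.102]
side (0.102, 0.135) [339, 201, 24, 19, 318] (318, [0.5425, -0.0177], [46.5, 85.0], np.float32(76.8), 0.107) zrange [0.104 0.11 ] [ 0.516 -0.061  0.102] [0.573 0.029 0.112]
scene (0.088, 0.102) [336, 205, 28, 24, 297] (297, [0.5016, -0.0115], [66.2, 89.4], np.float32(79.6), 0.0971) zrange [0.09 0.1 ] [ 0.467 -0.056  0.088] [0.542 0.031 0.102]
scene (0.102, 0.135) [318, 206, 29, 21, 352] (352, [0.5428, -0.0161], [48.5, 85.3], np.float32(78.7), 0.1079) zrange [0.104 0.11 ] [ 0.513 -0.059  0.102] [0.574 0.029 0.111]
scene (0.06, 0.088) [318, 217, 33, 23, 271] (271, [0.5559, -0.0079], [53.9, 92.9], np.float32(115.5), 0.0724) zrange [0.064 0.086] [ 0.513 -0.059  0.061] [0.574 0.029 0.088]
scene (0.06, 0.088) [356, 222, 8, 11, 42] (42, [0.4803, 0.0218], [15.4, 23.2], np.float32(46.5), 0.0702) zrange [0.061 0.086] [0.474 0.008 0.06 ] [0.494 0.028 0.088]
scene (0.02, 0.05) [298, 214, 21, 16, 209] (209, [0.5512, -0.0976], [46.7, 67.6], np.float32(4.5), 0.0465) zrange [0.034 0.049] [ 0.519 -0.123  0.021] [ 0.585 -0.073  0.05 ]
0.04 1229 [ -1.8 -23.7]
0.05 1296 [ -2.  -23.5]
0.06 1356 [ -2.1 -23.4]
0.07 1399 [ -2.1 -23.1]
0.08 1482 [ -2.2 -22.9]
0.09 1540 [ -2.6 -22.6]
0.1 1486 [ -2.7 -22.4]
0.11 6 [ -2.8 -15.7]
handle top [-0.01717008 -0.01399681 -0.03595646] [ 0.03040827  0.01398997 -0.02600465]
```

Sleeve 3 is good at (0.493,-0.012), yaw about 85°, against its posts. The tool has slipped slightly in the hand: nose 1.2° down and about 1° of yaw. I'll compensate and enter gently.

Call:
drive_tool --grip_force 60 --increments '[{"dx":-0.2,"dy":0,"dz":0.3,"rx":0.02,"ry":0,"rz":-0.024,"jaw":2},{"dx":0,"dy":0,"dz":0,"rx":0,"ry":0,"rz":0,"jaw":2},{"dx":0,"dy":0,"dz":0,"rx":0,"ry":0,"rz":0,"jaw":2}]'

```text
t: 28.42
ee_pos: [0.4753, -0.2216, 0.0568]
tool_rot: [[0.1, 0.995, 0.0], [0.995, -0.1, 0.02], [0.019, -0.001, -1.0]]
wrist_force: [-0.1, -0.1, -2.6]
width: 0.0296
```

Run:
```python
from h import *
s=robot.observe(); print(s['ee_pos'],s['width'],s['wrist_force'])
c=cal('wrist'); p,d=robot.snapshot('wrist'); C=cloud(c,d)
e=np.array(s['ee_pos']); R=np.array(s['tool_rot']); G=(C-e)@R
for a in np.arange(.04,.11,.02):
    m=(d>0)&(G[...,0]>a)&(G[...,0]<a+.01)&(abs(G[...,1])<.014)&(G[...,2]<0)&(G[...,2]>-.04)
    Q=C[m]; g=G[m]; print(round(a,3),'world mid',np.round((Q[g[:,1].argmin()]+Q[g[:,1].argmax()])/2,4),'top',np.percentile(Q[:,2],97).round(4))
```

```text
[ 0.47533724 -0.22160644  0.05675312] 0.0295813859340644 [-0.07733734 -0.08788302 -2.64215944]
0.04 world mid [ 0.4776 -0.1806  0.0727] top 0.0813
0.06 world mid [ 0.48   -0.1547  0.0721] top 0.0813
0.08 world mid [ 0.4812 -0.1398  0.0714] top 0.0812
0.1 world mid [ 0.483  -0.1184  0.0724] top 0.081
```

Call:
drive_tool --increments '[{"dx":0.12,"dy":1,"dz":0,"rx":0,"ry":0,"rz":0,"jaw":2},{"dx":0.1,"dy":1,"dz":0,"rx":0,"ry":0,"rz":0,"jaw":2},{"dx":0.1,"dy":1,"dz":0,"rx":0,"ry":0,"rz":0,"jaw":2},{"dx":0.08,"dy":1,"dz":0,"rx":0,"ry":0,"rz":0,"jaw":2},{"dx":0,"dy":0,"dz":0,"rx":0,"ry":0,"rz":0,"jaw":2}]'

```text
t: 28.88
ee_pos: [0.4797, -0.18, 0.057]
tool_rot: [[0.098, 0.995, 0.001], [0.995, -0.098, 0.019], [0.019, -0.001, -1.0]]
wrist_force: [-0.2, 0.1, -3.0]
width: 0.0294
```

Call:
drive_tool --increments '[{"dx":0.08,"dy":1,"dz":0,"rx":0,"ry":0,"rz":0,"jaw":2},{"dx":0.08,"dy":1,"dz":0,"rx":0,"ry":0,"rz":0,"jaw":2},{"dx":0.08,"dy":1,"dz":0,"rx":0,"ry":0,"rz":0,"jaw":2},{"dx":0.08,"dy":1,"dz":0,"rx":0,"ry":0,"rz":0,"jaw":2}]'

```text
t: 29.22
ee_pos: [0.4829, -0.1422, 0.0572]
tool_rot: [[0.098, 0.995, 0.002], [0.995, -0.098, 0.017], [0.017, -0.0, -1.0]]
wrist_force: [-1.2, -9.7, -2.5]
width: 0.0296
```

Call:
drive_tool --increments '[{"dx":0.08,"dy":1,"dz":0,"rx":0,"ry":0,"rz":0,"jaw":2},{"dx":0.08,"dy":1,"dz":0,"rx":0,"ry":0,"rz":0,"jaw":2},{"dx":0.08,"dy":1,"dz":0,"rx":0,"ry":0,"rz":0,"jaw":2},{"dx":0.08,"dy":1,"dz":0,"rx":0,"ry":0,"rz":0,"jaw":2},{"dx":0,"dy":0,"dz":0,"rx":0,"ry":0,"rz":0,"jaw":2},{"dx":0,"dy":0,"dz":0,"rx":0,"ry":0,"rz":0,"jaw":2}]'

```text
t: 29.72
ee_pos: [0.4854, -0.1005, 0.0567]
tool_rot: [[0.098, 0.995, -0.0], [0.995, -0.098, 0.02], [0.02, -0.002, -1.0]]
wrist_force: [-0.4, 0.7, -2.1]
width: 0.0293
```

```bash
python3 -c "
from h import *
side('s19',.088,.115,(120,280,240,440))
p,d,C=wr('w19',.09,.13)
"
```

```text
side [362, 190, 7, 12, 65] (65, [0.5083, -0.1003], [15.7, 23.3], np.float32(84.4), 0.102)
side [339, 200, 42, 27, 777] (777, [0.5209, -0.0247], [101.8, 110.3], np.float32(88.0), 0.099)
[230, 0, 371, 203, 53939] (53939, [0.5166, -0.0272], [57.7, 99.4], np.float32(174.5), 0.1056) [ 44.  90. 157.]
[216, 303, 60, 65, 3140] (3140, [0.4669, -0.0951], [13.4, 26.0], np.float32(123.5), 0.1103) [49. 42. 39.]
[358, 303, 60, 65, 3137] (3137, [0.5026, -0.0985], [13.0, 25.9], np.float32(45.1), 0.1103) [48. 42. 40.]
[245, 415, 7, 22, 74] (74, [0.4648, -0.108], [0.4, 6.4], np.float32(83.3), 0.1272) [75. 54. 46.]
[382, 415, 8, 24, 84] (84, [0.5022, -0.1111], [0.6, 7.4], np.float32(82.6), 0.1276) [74. 54. 46.]
t 29.82 ee [ 0.4853 -0.1013  0.0567] jawyaw -5.7 f [-1.   0.1 -2.2] w 0.0296 j [-13.  22. 116.   2.  42.  -8.]
```

View pics/s19.png

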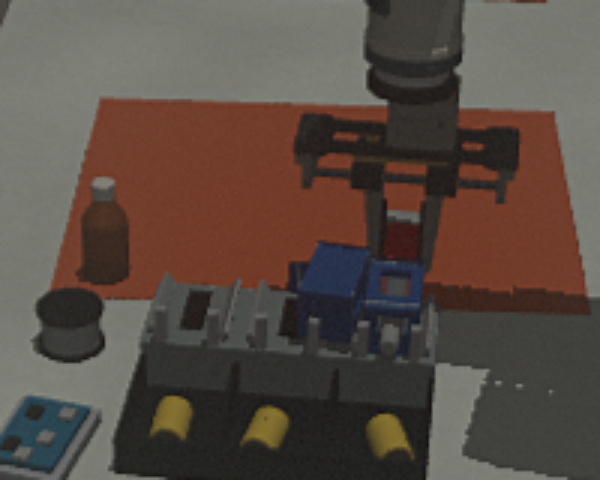

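View pics/w19.png

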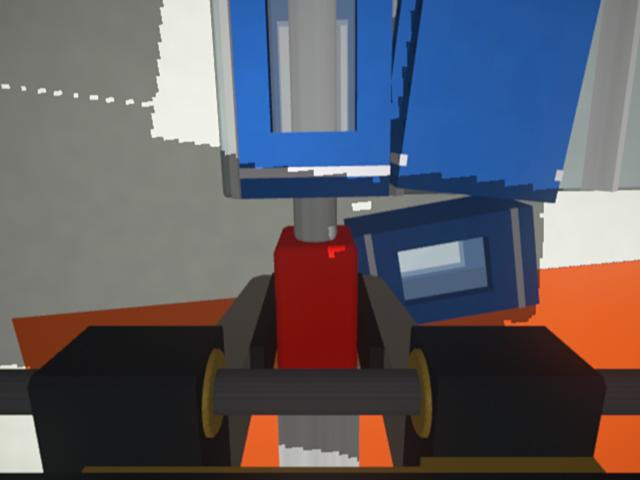

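All three plugs are in the trough, at (172,418), (265,428) and (388,436). I'll retract straight back, well clear, then up, and check.

Call:
drive_tool --increments '[{"dx":-0.08,"dy":-1,"dz":0,"rx":0,"ry":0,"rz":0,"jaw":2},{"dx":-0.16,"dy":-2,"dz":0,"rx":0,"ry":0,"rz":0,"jaw":2},{"dx":-0.2,"dy":-2.5,"dz":0,"rx":0,"ry":0,"rz":0,"jaw":2},{"dx":-0.2,"dy":-2.5,"dz":0,"rx":0,"ry":0,"rz":0,"jaw":2},{"dx":-0.2,"dy":-2.5,"dz":0,"rx":0,"ry":0,"rz":0,"jaw":2},{"dx":-0.2,"dy":-2.5,"dz":0,"rx":0,"ry":0,"rz":0,"jaw":2},{"dx":-0.2,"dy":-2.5,"dz":0,"rx":0,"ry":0,"rz":0,"jaw":2},{"dx":0,"dy":0,"dz":0,"rx":0,"ry":0,"rz":0,"jaw":2},{"dx":0,"dy":0,"dz":0,"rx":0,"ry":0,"rz":0,"jaw":2}]'

```text
t: 30.57
ee_pos: [0.4727, -0.2584, 0.0567]
tool_rot: [[0.103, 0.995, 0.001], [0.995, -0.103, 0.02], [0.02, -0.001, -1.0]]
wrist_force: [-0.6, -0.1, -2.9]
width: 0.0294
```

```bash
python3 -c "
from h import *
side('s20',.088,.115,(120,280,240,440))
"
```

```text
side [339, 200, 42, 28, 765] (765, [0.5207, -0.014], [92.4, 100.9], np.float32(176.6), 0.0995)
```

View pics/s20.png

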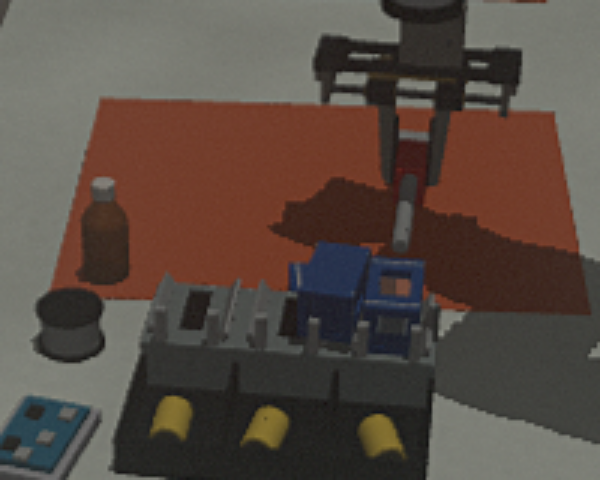

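The rod is clear of everything and the plugs are in the trough. I'll lift and carry the tool to the green block.

Call:
drive_tool --increments '[{"dx":0,"dy":0,"dz":3.4,"rx":0,"ry":0,"rz":0,"jaw":2},{"dx":0,"dy":0,"dz":3.4,"rx":0,"ry":0,"rz":0,"jaw":2},{"dx":0,"dy":0,"dz":3.4,"rx":0,"ry":0,"rz":0,"jaw":2},{"dx":0,"dy":0,"dz":3.4,"rx":0,"ry":0,"rz":0,"jaw":2},{"dx":0.58,"dy":3.65,"dz":0,"rx":0,"ry":0,"rz":-0.0845,"jaw":2},{"dx":0.58,"dy":3.65,"dz":0,"rx":0,"ry":0,"rz":-0.0845,"jaw":2},{"dx":0.58,"dy":3.65,"dz":0,"rx":0,"ry":0,"rz":-0.0845,"jaw":2},{"dx":0.58,"dy":3.65,"dz":0,"rx":0,"ry":0,"rz":-0.0845,"jaw":2},{"dx":0.58,"dy":3.65,"dz":0,"rx":0,"ry":0,"rz":-0.0845,"jaw":2},{"dx":0.58,"dy":3.65,"dz":0,"rx":0,"ry":0,"rz":-0.0845,"jaw":2},{"dx":0.58,"dy":3.65,"dz":0,"rx":0,"ry":0,"rz":-0.0845,"jaw":2},{"dx":0.58,"dy":3.65,"dz":0,"rx":0,"ry":0,"rz":-0.0845,"jaw":2},{"dx":0.58,"dy":3.65,"dz":0,"rx":0,"ry":0,"rz":-0.0845,"jaw":2},{"dx":0.58,"dy":3.65,"dz":0,"rx":0,"ry":0,"rz":-0.0845,"jaw":2},{"dx":0.58,"dy":3.65,"dz":0,"rx":0,"ry":0,"rz":-0.0845,"jaw":2},{"dx":0.58,"dy":3.65,"dz":0,"rx":0,"ry":0,"rz":-0.0845,"jaw":2},{"dx":0.58,"dy":3.65,"dz":0,"rx":0,"ry":0,"rz":-0.0845,"jaw":2},{"dx":0.58,"dy":3.65,"dz":0,"rx":0,"ry":0,"rz":-0.0845,"jaw":2},{"dx":0.58,"dy":3.65,"dz":0,"rx":0,"ry":0,"rz":-0.0845,"jaw":2},{"dx":0,"dy":0,"dz":0,"rx":0,"ry":0,"rz":0,"jaw":2}]'

```text
t: 32.28
ee_pos: [0.56, 0.2977, 0.1926]
tool_rot: [[0.98, 0.2, 0.02], [0.2, -0.98, 0.009], [0.021, -0.005, -1.0]]
wrist_force: [-0.7, -1.3, -2.1]
width: 0.0295
```

Call:
drive_tool --increments '[{"dx":0,"dy":0,"dz":0,"rx":0,"ry":0,"rz":0,"jaw":2},{"dx":0,"dy":0,"dz":0,"rx":0,"ry":0,"rz":0,"jaw":2}]'

```text
t: 32.45
ee_pos: [0.5589, 0.2911, 0.1922]
tool_rot: [[0.979, 0.204, 0.018], [0.204, -0.979, 0.005], [0.018, -0.001, -1.0]]
wrist_force: [0.3, -0.6, -3.5]
width: 0.0294
```

```bash
cat >> h.py <<'E'
def tool(name):
    s=robot.observe(); R=np.array(s['tool_rot']); e=np.array(s['ee_pos'])
    c=cal('wrist'); p,d=robot.snapshot('wrist'); C=cloud(c,d); G=(C-e)@R
    cv2.imwrite(f'pics/{name}.png',p[:,:,::-1])
    print('ee',np.round(e,4),'yaw x',np.degrees(np.arctan2(R[1,0],R[0,0])).round(2),'z col',R[:,2].round(3),'f',np.round(s['wrist_force'],1))
    L=[]
    for a in np.arange(.04,.105,.01):
        m=(d>0)&(G[...,0]>a)&(G[...,0]<a+.01)&(abs(G[...,1])<.014)&(G[...,2]<0)&(G[...,2]>-.04)
        if m.sum()<50: continue
        Q=C[m]; g=G[m]; mid=(Q[g[:,1]<g[:,1].min()+.001].mean(0)+Q[g[:,1]>g[:,1].max()-.001].mean(0))/2
        L.append([mid[0],mid[1],np.percentile(Q[:,2],97),a])
    L=np.array(L); 
    if len(L)>2:
        v=L[-1]-L[0]; yaw=np.degrees(np.arctan2(np.polyfit(L[:,3],L[:,1],1)[0],np.polyfit(L[:,3],L[:,0],1)[0]))
        print('rod yaw',yaw.round(2),'mid',L[len(L)//2].round(4),'pitch',np.degrees(np.polyfit(L[:,3],L[:,2],1)[0]).round(2),'axis z',(L[:,2].mean()-.008).round(4))
    red=(p[...,0].astype(int)>2*p[...,1]+15)&(p[...,0].astype(int)>2*p[...,2]+15)&(d>0)
    P=C[red]; zt=np.percentile(P[:,2],90); T=P[abs(P[:,2]-zt)<.006]
    A=np.c_[T[:,:2]-T[:,:2].mean(0),np.ones(len(T))]; co=np.linalg.lstsq(A,T[:,2],rcond=None)[0]
    x=R[:,0];y=R[:,1]
    print('handle top z',zt.round(4),'pitch',np.degrees(co[0]*x[0]+co[1]*x[1]).round(2),'roll',np.degrees(co[0]*y[0]+co[1]*y[1]).round(2),'in G x',np.percentile(G[red][:,0],[1,99]).round(4),'y',np.percentile((T-e)@R[:,1],[1,99]).round(4))
    # tang
    m=(d>0)&(G[...,0]<-.03)&(G[...,0]>-.1)&(abs(G[...,1])<.03)&(G[...,2]<0.01)&(G[...,2]>-.02)
    if m.sum()>100: print('tang y',np.percentile(G[m][:,1],[1,99]).round(4),'z world',np.percentile(C[m][:,2],[5,50,95]).round(4),'x',np.percentile(G[m][:,0],[1,99]).round(4))
    return p,d,C,G
E
python3 -c "
from h import *
p,d,C,G=tool('w21')
for lo,hi in [(.038,.052)]:
    m=(C[...,2]>lo)&(C[...,2]<hi)&(d>0)
    n,l,st,ce=cv2.connectedComponentsWithStats(m.astype(np.uint8))
    for i in range(1,n):
        if st[i,4]>60: print(st[i].tolist(),rect(C[l==i],lo,hi))
"
```

```text
ee [0.5589 0.2911 0.1922] yaw x 11.79 z col [ 0.018  0.005 -1.   ] f [ 0.3 -0.6 -3.5]
rod yaw 12.46 mid [0.6314 0.3083 0.2165 0.07  ] pitch -0.4 axis z 0.2085
handle top z 0.1992 pitch 0.2 roll 0.64 in G x [-0.2521  0.162 ] y [-0.0263  0.0171]
tang y [-0.018   0.0173] z world [0.198  0.1989 0.1998] x [-0.0801 -0.054 ]
[597, 280, 43, 88, 1502] (1502, [0.5245, 0.028], [12.1, 80.2], np.float32(175.6), 0.0465)
[359, 415, 6, 13, 70] (70, [0.3979, 0.2194], [4.5, 13.1], np.float32(12.1), 0.045)
```

View pics/w21.png

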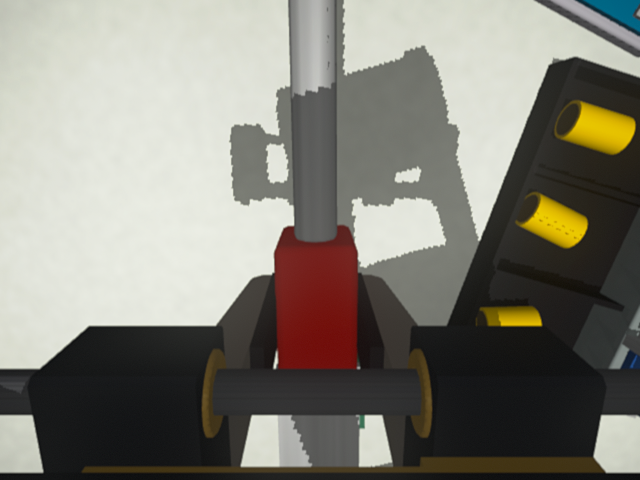

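The holder is hidden behind the gripper. I'll shift so that the holder appears beside the rod in the wrist view.

Call:
drive_tool --increments '[{"dx":-3,"dy":-2.3,"dz":0,"rx":0,"ry":0,"rz":0,"jaw":2},{"dx":-3,"dy":-2.3,"dz":0,"rx":0,"ry":0,"rz":0,"jaw":2},{"dx":-3,"dy":-2.3,"dz":0,"rx":0,"ry":0,"rz":0,"jaw":2},{"dx":-3,"dy":-2.3,"dz":0,"rx":0,"ry":0,"rz":0,"jaw":2},{"dx":-3,"dy":-2.3,"dz":0,"rx":0,"ry":0,"rz":0,"jaw":2},{"dx":-3,"dy":-2.3,"dz":0,"rx":0,"ry":0,"rz":0,"jaw":2},{"dx":-3,"dy":-2.3,"dz":0,"rx":0,"ry":0,"rz":0,"jaw":2},{"dx":0,"dy":0,"dz":0,"rx":0,"ry":0,"rz":0,"jaw":2},{"dx":0,"dy":0,"dz":0,"rx":0,"ry":0,"rz":0,"jaw":2},{"dx":0,"dy":0,"dz":0,"rx":0,"ry":0,"rz":0,"jaw":2}]'

```text
t: 33.33
ee_pos: [0.3506, 0.1297, 0.1934]
tool_rot: [[0.979, 0.201, 0.021], [0.201, -0.98, 0.006], [0.022, -0.002, -1.0]]
wrist_force: [0.1, 0.6, -3.4]
width: 0.0299
```

```bash
python3 -c "
from h import *
p,d,C,G=tool('w22')
g=(p[...,1].astype(int)>p[...,0]+4)&(p[...,1].astype(int)>p[...,2]+2)&(d>0)&(C[...,1]>.18)
for lo,hi in [(.041,.05),(.03,.041),(.02,.03),(.01,.02),(.002,.01)]:
    m=g&(C[...,2]>lo)&(C[...,2]<hi); print(lo,m.sum(),rect(C[m],lo,hi))
"
```

```text
ee [0.3506 0.1297 0.1934] yaw x 11.58 z col [ 0.021  0.006 -1.   ] f [ 0.1  0.6 -3.4]
rod yaw 12.25 mid [0.4231 0.1466 0.2181 0.07  ] pitch -0.21 axis z 0.2101
handle top z 0.1999 pitch 0.29 roll 1.19 in G x [-0.2462  0.1613] y [-0.0276  0.0174]
tang y [-0.0179  0.0173] z world [0.199  0.2    0.2009] x [-0.08   -0.0539]
0.041 8683 (8683, [0.4168, 0.255], [66.0, 66.7], np.float32(103.3), 0.0448)
0.03 313 (313, [0.4244, 0.223], [1.0, 65.6], np.float32(13.2), 0.0352)
0.02 254 (254, [0.4239, 0.2229], [0.8, 65.1], np.float32(13.4), 0.0249)
0.01 240 (240, [0.4245, 0.2229], [0.9, 65.0], np.float32(13.2), 0.0154)
0.002 184 (184, [0.4243, 0.223], [1.0, 64.9], np.float32(13.6), 0.006)
```

View pics/w22.png

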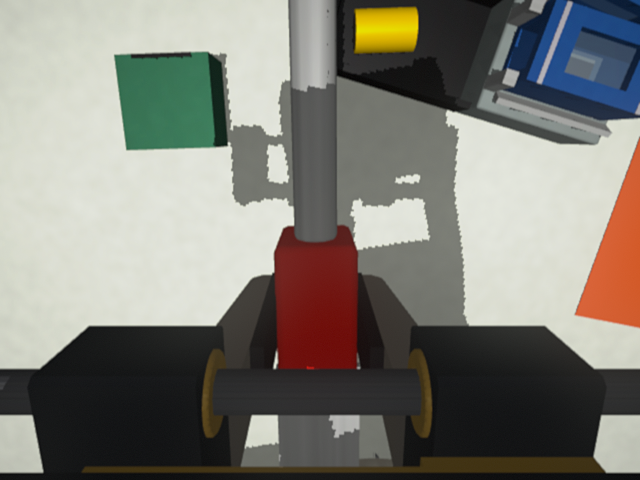

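The holder is at (0.4168,0.2550), yaw 13.3°, and its slot mark is on the +x edge at (160,55). I'll line up the tool in front of the slot.

Call:
drive_tool --increments '[{"dx":2.87,"dy":2.23,"dz":0,"rx":0,"ry":0,"rz":0.018,"jaw":2},{"dx":2.87,"dy":2.23,"dz":0,"rx":0,"ry":0,"rz":0,"jaw":2},{"dx":2.87,"dy":2.23,"dz":0,"rx":0,"ry":0,"rz":0,"jaw":2},{"dx":2.87,"dy":2.23,"dz":0,"rx":0,"ry":0,"rz":0,"jaw":2},{"dx":2.87,"dy":2.23,"dz":0,"rx":0,"ry":0,"rz":0,"jaw":2},{"dx":2.87,"dy":2.23,"dz":0,"rx":0,"ry":0,"rz":0,"jaw":2},{"dx":2.87,"dy":2.23,"dz":0,"rx":0,"ry":0,"rz":0,"jaw":2},{"dx":0,"dy":0,"dz":0,"rx":0,"ry":0,"rz":0,"jaw":2},{"dx":0,"dy":0,"dz":-4,"rx":0,"ry":0,"rz":0,"jaw":2},{"dx":0,"dy":0,"dz":-4,"rx":0,"ry":0,"rz":0,"jaw":2},{"dx":0,"dy":0,"dz":-4,"rx":0,"ry":0,"rz":0,"jaw":2},{"dx":0,"dy":0,"dz":-3.2,"rx":0,"ry":0,"rz":0,"jaw":2},{"dx":0,"dy":0,"dz":0,"rx":0,"ry":0,"rz":0,"jaw":2},{"dx":0,"dy":0,"dz":0,"rx":0,"ry":0,"rz":0,"jaw":2},{"dx":0,"dy":0,"dz":0,"rx":0,"ry":0,"rz":0,"jaw":2}]'

```text
t: 34.63
ee_pos: [0.5524, 0.287, 0.0421]
tool_rot: [[0.975, 0.22, 0.021], [0.22, -0.976, 0.007], [0.022, -0.002, -1.0]]
wrist_force: [0.1, 1.2, -2.4]
width: 0.0297
```

```bash
python3 -c "
from h import *
p,d,C,G=tool('w23')
p,d=robot.snapshot('side')
cv2.imwrite('pics/s23.png',cv2.resize(p[240:360,320:460,::-1],None,fx=5,fy=5))
"
```

```text
ee [0.5524 0.287  0.0421] yaw x 12.69 z col [ 0.021  0.007 -1.   ] f [ 0.1  1.2 -2.4]
rod yaw 13.33 mid [0.6245 0.3053 0.0667 0.07  ] pitch -0.19 axis z 0.0587
handle top z 0.0622 pitch -0.45 roll 2.13 in G x [-0.1102  0.1238] y [-0.0157  0.0135]
tang y [-0.018   0.0173] z world [0.0477 0.0487 0.0496] x [-0.08   -0.0538]
```

View pics/s23.png

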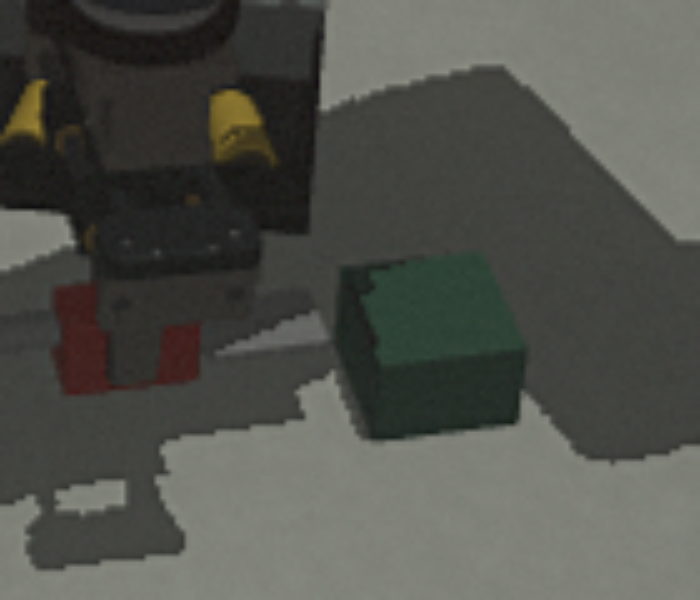

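```bash
python3 -c "
from h import *
p,d,C,G=tool('w24')
def fit(m,t):
    P=C[m]; g=G[m]; u=np.array([.9732,.23]); n=np.array([-.23,.9732])
    a=(P[:,:2]-P[:,:2].mean(0))@u; b=(P[:,:2]-P[:,:2].mean(0))@n
    co,r,_,_=np.linalg.lstsq(np.c_[a,b,np.ones(len(a))],P[:,2],rcond=None)
    print(t,len(P),'pitch',np.degrees(co[0]).round(2),'roll(left up)',np.degrees(co[1]).round(2),'z',co[2].round(4), 'n-range',(((P[:,:2]-[.4168,.255])@n).min().round(4),((P[:,:2]-[.4168,.255])@n).max().round(4)),'u-range',((P[:,:2]-[.4168,.255])@u).min().round(4),((P[:,:2]-[.4168,.255])@u).max().round(4))
fit((d>0)&(G[...,0]<-.052)&(G[...,0]>-.1)&(abs(G[...,1])<.02)&(G[...,2]<0.01)&(G[...,2]>-.02),'tang')
red=(p[...,0].astype(int)>2*p[...,1]+15)&(d>0)&(abs(G[...,1])<.0135)&(G[...,0]<.027)&(G[...,0]>-.02)&(G[...,2]<-.02)
fit(red,'top')
red=(p[...,0].astype(int)>2*p[...,1]+15)&(d>0)&(abs(G[...,1])<.02)&(abs(G[...,0])<.05)
fit(red,'red all')
"
```

```text
ee [0.5529 0.2873 0.0433] yaw x 12.68 z col [ 0.023  0.008 -1.   ] f [ 0.1 -0.3 -3.1]
rod yaw 13.33 mid [0.6251 0.3055 0.068  0.07  ] pitch -0.14 axis z 0.0601
handle top z 0.0635 pitch -0.34 roll 1.84 in G x [-0.1112  0.1241] y [-0.0157  0.0135]
tang y [-0.0179  0.0174] z world [0.0487 0.0497 0.0506] x [-0.08   -0.0538]
tang 4089 pitch 0.22 roll(left up) 0.1 z 0.0497 n-range (np.float64(-0.0171), np.float64(0.0191)) u-range 0.0587 0.0866
top 8899 pitch 5.71 roll(left up) 4.17 z 0.0728 n-range (np.float64(-0.0136), np.float64(0.0136)) u-range 0.1203 0.1663
red all 12794 pitch -54.66 roll(left up) 16.99 z 0.0601 n-range (np.float64(-0.0202), np.float64(0.02)) u-range 0.1082 0.1908
```

Call:
drive_tool --increments '[{"dx":0.02,"dy":-0.1,"dz":-1.5,"rx":0,"ry":0,"rz":0,"jaw":2},{"dx":0,"dy":0,"dz":-1,"rx":0,"ry":0,"rz":0,"jaw":2},{"dx":0,"dy":0,"dz":-0.5,"rx":0,"ry":0,"rz":0,"jaw":2},{"dx":0,"dy":0,"dz":0,"rx":0,"ry":0,"rz":0,"jaw":2},{"dx":0,"dy":0,"dz":0,"rx":0,"ry":0,"rz":0,"jaw":2},{"dx":0,"dy":0,"dz":0,"rx":0,"ry":0,"rz":0,"jaw":2}]'

```text
t: 35.28
ee_pos: [0.5516, 0.2855, 0.0115]
tool_rot: [[0.975, 0.22, 0.02], [0.219, -0.976, 0.007], [0.021, -0.002, -1.0]]
wrist_force: [-1.2, 0.4, 1.8]
width: 0.0301
```

```bash
cat >> h.py <<'E'
def tang():
    p,d,C,G=tool('wt')
    m=(d>0)&(G[...,0]<-.052)&(G[...,0]>-.1)&(abs(G[...,1])<.02)&(G[...,2]<0.01)&(G[...,2]>-.02)
    P=C[m]; u=np.array([.9732,.23]); n=np.array([-.23,.9732])
    a=(P[:,:2]-P[:,:2].mean(0))@u; b=(P[:,:2]-P[:,:2].mean(0))@n
    co=np.linalg.lstsq(np.c_[a,b,np.ones(len(a))],P[:,2],rcond=None)[0]; q=(P[:,:2]-[.4168,.255])@n
    print('TANG pitch',np.degrees(co[0]).round(2),'roll',np.degrees(co[1]).round(2),'top z',co[2].round(4),'n centre',((q.min()+q.max())/2).round(4))
    e=np.array(robot.observe()['ee_pos']); print('TCP u',((e[:2]-[.4168,.255])@u).round(4),'n',((e[:2]-[.4168,.255])@n).round(4))
E
python3 -c "
from h import *
tang(); tang()
p,d=robot.snapshot('side')
cv2.imwrite('pics/s25.png',cv2.resize(p[270:350,340:440,::-1],None,fx=7,fy=7))
"
```

```text
ee [0.5516 0.2855 0.0115] yaw x 12.68 z col [ 0.02   0.007 -1.   ] f [-1.2  0.4  1.8]
rod yaw 12.89 mid [0.6242 0.3034 0.0364 0.07  ] pitch -0.03 axis z 0.0284
handle top z 0.0338 pitch -2.91 roll 0.34 in G x [-0.0884  0.1158] y [-0.0156  0.0134]
tang y [-0.0289  0.0291] z world [-0.0001  0.0178  0.0188] x [-0.0953 -0.054 ]
TANG pitch 2.84 roll 2.07 top z 0.0178 n centre -0.0012
TCP u 0.1382 n -0.0014
ee [0.5516 0.2854 0.0115] yaw x 12.68 z col [ 0.02   0.007 -1.   ] f [-1.7 -1.1  3.6]
rod yaw 12.92 mid [0.6243 0.3035 0.0364 0.07  ] pitch 0.07 axis z 0.0284
handle top z 0.0338 pitch -2.91 roll 0.31 in G x [-0.0884  0.1158] y [-0.0156  0.0133]
tang y [-0.029   0.0291] z world [-0.0001  0.0177  0.0188] x [-0.0954 -0.054 ]
TANG pitch 2.89 roll 1.88 top z 0.0178 n centre -0.0012
TCP u 0.1382 n -0.0014
```

View pics/s25.png

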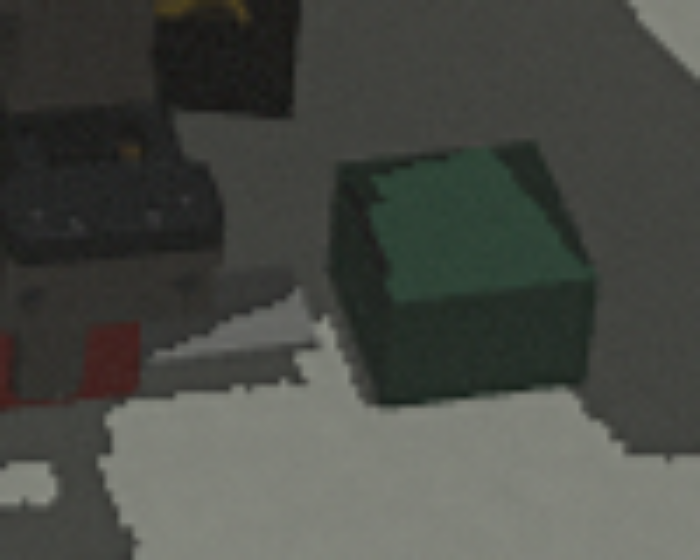

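The tool stands at bench level (axis 28.4 mm, tang top 17.8 mm), laterally within 1 mm. I'll slide it in.

Call:
drive_tool --increments '[{"dx":-0.97,"dy":-0.23,"dz":0.05,"rx":0,"ry":0,"rz":0.003,"jaw":2},{"dx":-0.97,"dy":-0.23,"dz":0,"rx":0,"ry":0,"rz":0,"jaw":2},{"dx":-0.97,"dy":-0.23,"dz":0,"rx":0,"ry":0,"rz":0,"jaw":2},{"dx":0,"dy":0,"dz":0,"rx":0,"ry":0,"rz":0,"jaw":2}]'

```text
t: 35.77
ee_pos: [0.5198, 0.2777, 0.0115]
tool_rot: [[0.975, 0.223, 0.018], [0.223, -0.975, 0.006], [0.019, -0.002, -1.0]]
wrist_force: [-3.2, 0.1, 6.3]
width: 0.0297
```

Call:
drive_tool --increments '[{"dx":-0.97,"dy":-0.23,"dz":0,"rx":0,"ry":0,"rz":0,"jaw":2},{"dx":-0.97,"dy":-0.23,"dz":0,"rx":0,"ry":0,"rz":0,"jaw":2},{"dx":-0.97,"dy":-0.23,"dz":0,"rx":0,"ry":0,"rz":0,"jaw":2},{"dx":0,"dy":0,"dz":0,"rx":0,"ry":0,"rz":0,"jaw":2}]'

```text
t: 36.1
ee_pos: [0.4908, 0.2708, 0.0114]
tool_rot: [[0.975, 0.223, 0.018], [0.223, -0.975, 0.006], [0.019, -0.002, -1.0]]
wrist_force: [-3.5, 1.1, 7.1]
width: 0.0298
```

```bash
python3 -c "
from h import *
tang()
p,d=robot.snapshot('side')
cv2.imwrite('pics/s26.png',cv2.resize(p[270:350,340:440,::-1],None,fx=7,fy=7))
"
```

```text
ee [0.4908 0.2708 0.0114] yaw x 12.86 z col [ 0.018  0.006 -1.   ] f [-3.5  1.1  7.1]
rod yaw 13.12 mid [0.5634 0.2891 0.0363 0.07  ] pitch -0.12 axis z 0.0283
handle top z 0.0342 pitch -3.14 roll 0.2 in G x [-0.0818  0.1158] y [-0.0155  0.0133]h.py:81: RuntimeWarning: Mean of empty slice.
  a=(P[:,:2]-P[:,:2].mean(0))@u; b=(P[:,:2]-P[:,:2].mean(0))@n
  ret = um.true_divide(
Traceback (most recent call last):
  File "h.py", line 83, in tang
    print('TANG pitch',np.degrees(co[0]).round(2),'roll',np.degrees(co[1]).round(2),'top z',co[2].round(4),'n centre',((q.min()+q.max())/2).round(4))
                                                                                                                        ~~~~~^^
ValueError: zero-size array to reduction operation minimum which has no identity
```

Call:
drive_tool --increments '[{"dx":-0.58,"dy":-0.14,"dz":0.05,"rx":0,"ry":0,"rz":0,"jaw":2},{"dx":-0.39,"dy":-0.09,"dz":0,"rx":0,"ry":0,"rz":0,"jaw":2},{"dx":0,"dy":0,"dz":0,"rx":0,"ry":0,"rz":0,"jaw":2},{"dx":0,"dy":0,"dz":0,"rx":0,"ry":0,"rz":0,"jaw":2}]'

```text
t: 36.48
ee_pos: [0.4819, 0.2686, 0.0115]
tool_rot: [[0.975, 0.223, 0.017], [0.223, -0.975, 0.005], [0.018, -0.001, -1.0]]
wrist_force: [-1.7, -0.1, 0.9]
width: 0.0298
```

Call:
drive_tool --increments '[{"dx":-0.19,"dy":-0.05,"dz":0,"rx":0,"ry":0,"rz":0,"jaw":2},{"dx":-0.1,"dy":-0.02,"dz":0,"rx":0,"ry":0,"rz":0,"jaw":2},{"dx":0,"dy":0,"dz":0,"rx":0,"ry":0,"rz":0,"jaw":2},{"dx":0,"dy":0,"dz":0,"rx":0,"ry":0,"rz":0,"jaw":2}]'

```text
t: 36.82
ee_pos: [0.4803, 0.2683, 0.0116]
tool_rot: [[0.975, 0.222, 0.019], [0.222, -0.975, 0.006], [0.02, -0.002, -1.0]]
wrist_force: [0.3, 0.3, -2.7]
width: 0.0295
```

```bash
python3 -c "
from h import *
tool('w26')
p,d=robot.snapshot('side')
cv2.imwrite('pics/s26.png',cv2.resize(p[270:350,340:440,::-1],None,fx=7,fy=7))
"
```

```text
ee [0.4803 0.2683 0.0116] yaw x 12.85 z col [ 0.019  0.006 -1.   ] f [ 0.3  0.3 -2.7]
rod yaw 13.06 mid [0.5529 0.2865 0.0364 0.07  ] pitch -0.16 axis z 0.0284
handle top z 0.0344 pitch -3.2 roll 0.23 in G x [-0.082   0.1159] y [-0.0155  0.0133]
```

View pics/s26.png

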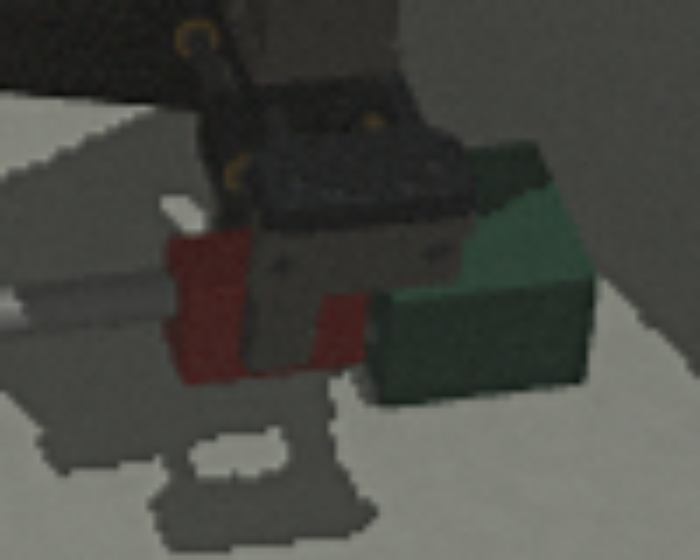

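Nearly home, with a gap of about 2 mm. A few more millimetres while watching the force.

Call:
drive_tool --increments '[{"dx":-0.15,"dy":-0.03,"dz":0,"rx":0,"ry":0,"rz":0,"jaw":2},{"dx":-0.15,"dy":-0.03,"dz":0,"rx":0,"ry":0,"rz":0,"jaw":2},{"dx":0,"dy":0,"dz":0,"rx":0,"ry":0,"rz":0,"jaw":2},{"dx":0,"dy":0,"dz":0,"rx":0,"ry":0,"rz":0,"jaw":2}]'

```text
t: 37.25
ee_pos: [0.4801, 0.2687, 0.0124]
tool_rot: [[0.975, 0.223, 0.024], [0.223, -0.975, 0.008], [0.025, -0.003, -1.0]]
wrist_force: [8.0, -0.4, -6.8]
width: 0.0295
```

Contact at 8 N: the handle meets the block. I'll relax, release and lift.

Call:
drive_tool --increments '[{"dx":0.25,"dy":0.05,"dz":-0.05,"rx":0,"ry":0,"rz":0,"jaw":2},{"dx":0,"dy":0,"dz":0,"rx":0,"ry":0,"rz":0,"jaw":2},{"dx":0,"dy":0,"dz":0,"rx":0,"ry":0,"rz":0,"jaw":5},{"dx":0,"dy":0,"dz":0,"rx":0,"ry":0,"rz":0,"jaw":6},{"dx":0,"dy":0,"dz":0,"rx":0,"ry":0,"rz":0,"jaw":6},{"dx":0,"dy":0,"dz":0,"rx":0,"ry":0,"rz":0,"jaw":6},{"dx":0,"dy":0,"dz":0,"rx":0,"ry":0,"rz":0,"jaw":6},{"dx":0,"dy":0,"dz":2,"rx":0,"ry":0,"rz":0,"jaw":6},{"dx":0,"dy":0,"dz":4,"rx":0,"ry":0,"rz":0,"jaw":6},{"dx":0,"dy":0,"dz":4,"rx":0,"ry":0,"rz":0,"jaw":6},{"dx":0,"dy":0,"dz":4,"rx":0,"ry":0,"rz":0,"jaw":6},{"dx":0,"dy":0,"dz":4,"rx":0,"ry":0,"rz":0,"jaw":6},{"dx":0,"dy":0,"dz":4,"rx":0,"ry":0,"rz":0,"jaw":6}]'

```text
t: 38.33
ee_pos: [0.4794, 0.2681, 0.2334]
tool_rot: [[0.975, 0.222, 0.019], [0.222, -0.975, 0.006], [0.02, -0.002, -1.0]]
wrist_force: [0.2, 0.2, -0.9]
width: 0.0602
```

```bash
python3 -c "
from h import *
p,d,C=wr('w27',.034,.052)
u=np.array([.9732,.23]); n=np.array([-.23,.9732])
red=(p[...,0].astype(int)>2*p[...,1]+30)&(p[...,0].astype(int)>2*p[...,2]+30)&(d>0)&(C[...,2]>.03)&(C[...,2]<.05)&(C[...,1]>.2)
P=C[red]; q=P[:,:2]-[.4168,.255]; print('handle u',np.percentile(q@u,[1,99]),'n',np.percentile(q@n,[1,99]),'z',np.percentile(P[:,2],[5,50,95]), rect(P,.03,.05))
side('s27',.088,.115)
"
```

```text
[437, 0, 203, 320, 8178] (8178, [0.5675, 0.0525], [190.5, 219.2], np.float32(175.5), 0.0368) [53. 55. 52.]
[556, 13, 36, 22, 150] (150, [0.6733, 0.1023], [9.7, 29.8], np.float32(82.9), 0.0345) [207. 170.   0.]
[279, 29, 75, 291, 9309] (9309, [0.5039, 0.2762], [66.0, 246.0], np.float32(13.4), 0.0439) [90. 89. 73.]
[533, 117, 30, 20, 128] (128, [0.593, 0.0967], [9.8, 26.5], np.float32(77.1), 0.0344) [216. 178.   0.]
t 38.38 ee [0.483  0.2701 0.2414] jawyaw -77.14 f [2.9 1.  6. ] w 0.0603 j [ 29.  11. 102.  -0.  65. 106.]
handle u [-0.0137953   0.21138327] n [-0.01387147  0.03283005] z [0.03323654 0.03932508 0.04110229] (3138, [0.5027, 0.2794], [65.6, 246.6], np.float32(15.2), 0.0393)
side [339, 200, 41, 26, 646] (646, [0.5218, -0.0154], [92.3, 100.1], np.float32(177.2), 0.1041)
```

View pics/w27.png

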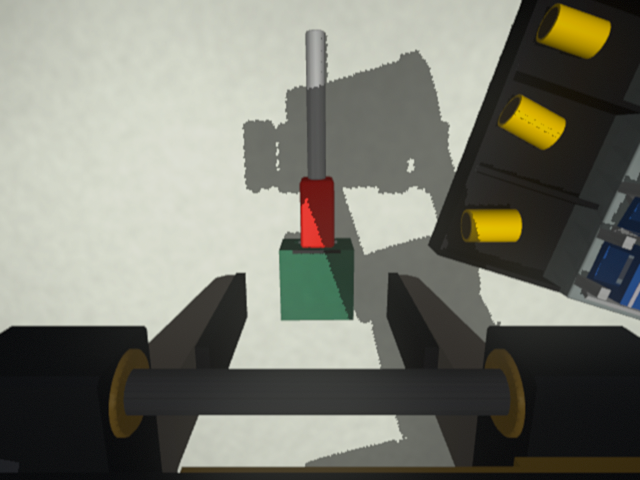

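View pics/s27.png

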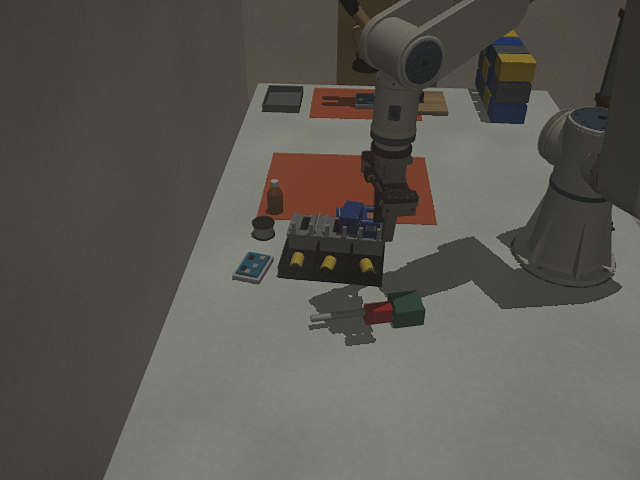

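The tool is home: block plus tool spans exactly 246 mm (66 + 180), in line at 13.4°. Three plugs lie in the trough. Now back to the sleeves, levelling the gripper as it goes.

Call:
drive_tool --grip_force 25 --increments '[{"dx":0.5,"dy":-3.2,"dz":0,"rx":-0.006,"ry":0.019,"rz":0,"jaw":9},{"dx":0.5,"dy":-3.2,"dz":0,"rx":0,"ry":0,"rz":0.115,"jaw":9},{"dx":0.5,"dy":-3.2,"dz":0,"rx":0,"ry":0,"rz":0.115,"jaw":9},{"dx":0.5,"dy":-3.2,"dz":0,"rx":0,"ry":0,"rz":0.115,"jaw":9},{"dx":0.5,"dy":-3.2,"dz":0,"rx":0,"ry":0,"rz":0.115,"jaw":9},{"dx":0.5,"dy":-3.2,"dz":0,"rx":0,"ry":0,"rz":0.115,"jaw":9},{"dx":0.5,"dy":-3.2,"dz":0,"rx":0,"ry":0,"rz":0.115,"jaw":9},{"dx":0.5,"dy":-3.2,"dz":0,"rx":0,"ry":0,"rz":0.115,"jaw":9},{"dx":0.5,"dy":-3.2,"dz":0,"rx":0,"ry":0,"rz":0.115,"jaw":9},{"dx":0.5,"dy":-3.2,"dz":0,"rx":0,"ry":0,"rz":0.115,"jaw":9},{"dx":0.5,"dy":-3.2,"dz":0,"rx":0,"ry":0,"rz":0.115,"jaw":9},{"dx":0.5,"dy":-3.2,"dz":0,"rx":0,"ry":0,"rz":0.115,"jaw":9},{"dx":0,"dy":0,"dz":0,"rx":0,"ry":0,"rz":0,"jaw":9},{"dx":0,"dy":0,"dz":0,"rx":0,"ry":0,"rz":0,"jaw":9},{"dx":0,"dy":0,"dz":0,"rx":0,"ry":0,"rz":0,"jaw":9}]'

```text
t: 39.68
ee_pos: [0.5393, -0.1153, 0.2306]
tool_rot: [[0.084, 0.996, -0.001], [0.996, -0.084, 0.001], [0.001, -0.001, -1.0]]
wrist_force: [-0.5, 0.5, 0.7]
width: 0.0901
```

```bash
cat >> h.py <<'E'
def blue(name,y0=-.5,y1=.1):
    s=robot.observe(); c=cal('wrist'); p,d=robot.snapshot('wrist'); C=cloud(c,d); cv2.imwrite(f'pics/{name}.png',p[:,:,::-1])
    R=np.array(s['tool_rot']); print('t',round(s['t'],2),'ee',np.round(s['ee_pos'],4),'jaw',np.degrees(np.arctan2(R[1,1],R[0,1])).round(2),'zc',R[:,2].round(3),'f',np.round(s['wrist_force'],1),'w',round(s['width'],4))
    b=(p[...,2].astype(int)>p[...,0]+20)&(d>0)&(C[...,1]>y0)&(C[...,1]<y1)&(C[...,0]<.72)
    for lo,hi in [(.1,.125),(.0885,.1),(.04,.053)]:
        m=(b&(C[...,2]>lo)&(C[...,2]<hi)).astype(np.uint8); m=cv2.morphologyEx(m,cv2.MORPH_OPEN,np.ones((3,3),np.uint8))
        k,l,st,ce=cv2.connectedComponentsWithStats(m)
        for i in range(1,k):
            if st[i,4]>150: print(lo,st[i].tolist(),rect(C[l==i],lo,hi),'z',np.percentile(C[l==i][:,2],[3,97]).round(4))
    return p,d,C
E
python3 -c "
from h import *
blue('w28')"
```

```text
t 39.68 ee [ 0.5393 -0.1153  0.2306] jaw -4.84 zc [-0.001  0.001 -1.   ] f [-0.5  0.5  0.7] w 0.0901
0.1 [271, 11, 83, 137, 9091] (9091, [0.5427, -0.0162], [46.1, 80.3], np.float32(78.7), 0.1061) z [0.1047 0.1075]
0.0885 [198, 20, 74, 113, 5536] (5536, [0.4921, -0.0085], [46.5, 71.4], np.float32(85.4), 0.0958) z [0.0902 0.0972]
0.0885 [206, 133, 67, 13, 593] (593, [0.489, -0.0491], [7.8, 45.8], np.float32(176.7), 0.0959) z [0.0943 0.0973]
0.04 [280, 159, 80, 66, 2614] (2614, [0.5426, -0.0986], [46.0, 61.4], np.float32(4.8), 0.0458) z [0.0435 0.0472]
0.04 [356, 158, 15, 55, 426] (426, [0.579, -0.0956], [6.8, 46.0], np.float32(94.6), 0.0459) z [0.0443 0.0473]
0.04 [269, 173, 17, 54, 398] (398, [0.5059, -0.1016], [6.6, 45.9], np.float32(94.7), 0.0458) z [0.0445 0.0471]
```

View pics/w28.png

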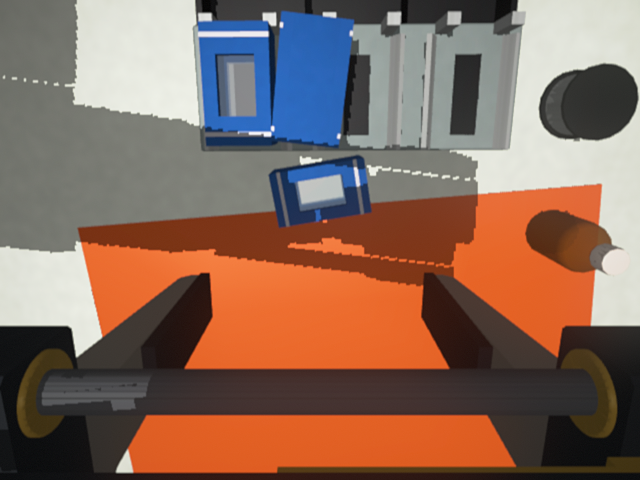

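Sleeve 2 rests level on the rails at (0.5427,-0.0162), yaw 78.7°, tight against sleeve 3. I'll grip it over its ends: 80 mm, with the jaws opening to 92 mm and the fingertips staying above the posts.

Call:
drive_tool --increments '[{"dx":0.03,"dy":0.83,"dz":0,"rx":0,"ry":0,"rz":0.1215,"jaw":9.19},{"dx":0.03,"dy":0.83,"dz":0,"rx":0,"ry":0,"rz":0.1215,"jaw":9.19},{"dx":0.03,"dy":0.83,"dz":0,"rx":0,"ry":0,"rz":0.1215,"jaw":9.19},{"dx":0.03,"dy":0.83,"dz":0,"rx":0,"ry":0,"rz":0.1215,"jaw":9.19},{"dx":0.03,"dy":0.83,"dz":0,"rx":0,"ry":0,"rz":0.1215,"jaw":9.19},{"dx":0.03,"dy":0.83,"dz":0,"rx":0,"ry":0,"rz":0.1215,"jaw":9.19},{"dx":0.03,"dy":0.83,"dz":0,"rx":0,"ry":0,"rz":0.1215,"jaw":9.19},{"dx":0.03,"dy":0.83,"dz":0,"rx":0,"ry":0,"rz":0.1215,"jaw":9.19},{"dx":0.03,"dy":0.83,"dz":0,"rx":0,"ry":0,"rz":0.1215,"jaw":9.19},{"dx":0.03,"dy":0.83,"dz":0,"rx":0,"ry":0,"rz":0.1215,"jaw":9.19},{"dx":0.02,"dy":0.83,"dz":0,"rx":0,"ry":0,"rz":0.1215,"jaw":9.19},{"dx":0.02,"dy":0.78,"dz":0,"rx":0,"ry":0,"rz":0.1215,"jaw":9.19},{"dx":0,"dy":0,"dz":-4,"rx":0,"ry":0,"rz":0,"jaw":9.19},{"dx":0,"dy":0,"dz":-4,"rx":0,"ry":0,"rz":0,"jaw":9.19},{"dx":0,"dy":0,"dz":0,"rx":0,"ry":0,"rz":0,"jaw":9.19},{"dx":0,"dy":0,"dz":0,"rx":0,"ry":0,"rz":0,"jaw":9.19},{"dx":0,"dy":0,"dz":0,"rx":0,"ry":0,"rz":0,"jaw":9.19}]'

```text
t: 41.15
ee_pos: [0.544, -0.0159, 0.1528]
tool_rot: [[-0.981, 0.193, 0.001], [0.193, 0.981, -0.0], [-0.001, 0.0, -1.0]]
wrist_force: [0.3, 0.1, -0.6]
width: 0.0919
```

```bash
python3 -c "
from h import *
blue('w29')"
```

```text
t 41.15 ee [ 0.544  -0.0159  0.1528] jaw 78.88 zc [ 0.001 -0.    -1.   ] f [ 0.3  0.1 -0.6] w 0.0919
0.1 [237, 216, 154, 85, 12554] (12554, [0.5423, -0.0166], [46.5, 80.2], np.float32(78.7), 0.1062) z [0.1047 0.1074]
0.0885 [361, 110, 20, 89, 1107] (1107, [0.4945, 0.0233], [6.8, 45.9], np.float32(175.4), 0.0959) z [0.0946 0.0971]
0.0885 [238, 112, 125, 104, 6954] (6954, [0.4935, -0.0136], [49.8, 61.4], np.float32(85.4), 0.0958) z [0.0896 0.0971]
0.0885 [220, 127, 25, 89, 1060] (1060, [0.4892, -0.0501], [6.9, 46.5], np.float32(175.7), 0.0959) z [0.0946 0.0972]
0.04 [143, 190, 69, 29, 770] (770, [0.5057, -0.1019], [7.2, 46.4], np.float32(94.7), 0.0458) z [0.0424 0.0471]
0.04 [148, 205, 92, 92, 3355] (3355, [0.5423, -0.099], [46.9, 61.5], np.float32(4.5), 0.0458) z [0.0419 0.0472]
0.04 [210, 294, 31, 16, 259] (259, [0.5784, -0.0873], [6.3, 23.7], np.float32(95.3), 0.0459) z [0.0446 0.047 ]
```

View pics/w29.png

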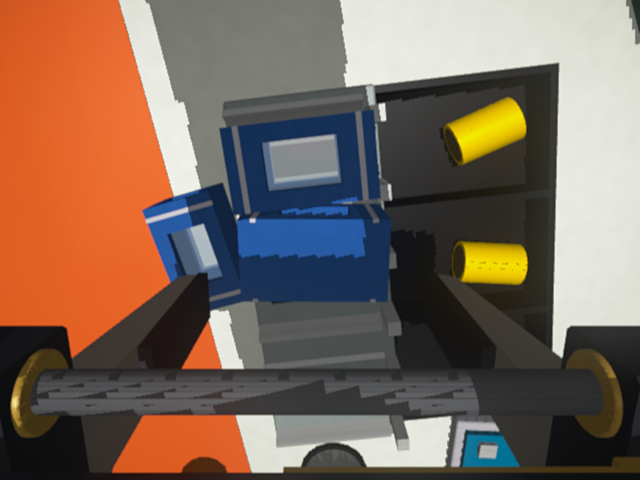

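Call:
drive_tool --grip_force 30 --increments '[{"dx":-0.1,"dy":-0.07,"dz":-2.5,"rx":0,"ry":0,"rz":0,"jaw":9.19},{"dx":0,"dy":0,"dz":-2.5,"rx":0,"ry":0,"rz":0,"jaw":9.19},{"dx":0,"dy":0,"dz":-1.2,"rx":0,"ry":0,"rz":0,"jaw":9.19},{"dx":0,"dy":0,"dz":-0.4,"rx":0,"ry":0,"rz":0,"jaw":9.19},{"dx":0,"dy":0,"dz":0,"rx":0,"ry":0,"rz":0,"jaw":7},{"dx":0,"dy":0,"dz":0,"rx":0,"ry":0,"rz":0,"jaw":7},{"dx":0,"dy":0,"dz":0,"rx":0,"ry":0,"rz":0,"jaw":7},{"dx":0,"dy":0,"dz":0,"rx":0,"ry":0,"rz":0,"jaw":7},{"dx":0,"dy":0,"dz":0,"rx":0,"ry":0,"rz":0,"jaw":7},{"dx":0,"dy":0,"dz":1,"rx":0,"ry":0,"rz":0,"jaw":7},{"dx":0,"dy":0,"dz":2,"rx":0,"ry":0,"rz":0,"jaw":7},{"dx":0,"dy":0,"dz":3,"rx":0,"ry":0,"rz":0,"jaw":7},{"dx":0,"dy":0,"dz":3,"rx":0,"ry":0,"rz":0,"jaw":7},{"dx":0,"dy":0,"dz":0,"rx":0,"ry":0,"rz":0,"jaw":7}]'

```text
t: 42.37
ee_pos: [0.5453, -0.0174, 0.1814]
tool_rot: [[-0.981, 0.193, 0.008], [0.193, 0.981, -0.0], [-0.008, 0.001, -1.0]]
wrist_force: [1.4, -0.4, -1.4]
width: 0.0793
```

```bash
python3 -c "
from h import *
p,d,C=wr('w30',.18,.21)
side('s30',.088,.101)"
```

```text
[165, 240, 304, 128, 27393] (27393, [0.544, -0.0167], [47.5, 108.3], np.float32(79.0), 0.2005) [29. 54. 91.]
t 42.42 ee [ 0.5443 -0.0174  0.1788] jawyaw 78.87 f [-0.4  0.3 -2.7] w 0.0796 j [ -2.  15. 106.  -0.  59. -81.]
side [361, 205, 21, 22, 356] (356, [0.4923, -0.0129], [45.9, 90.5], np.float32(84.6), 0.0958)
```

View pics/w30.png

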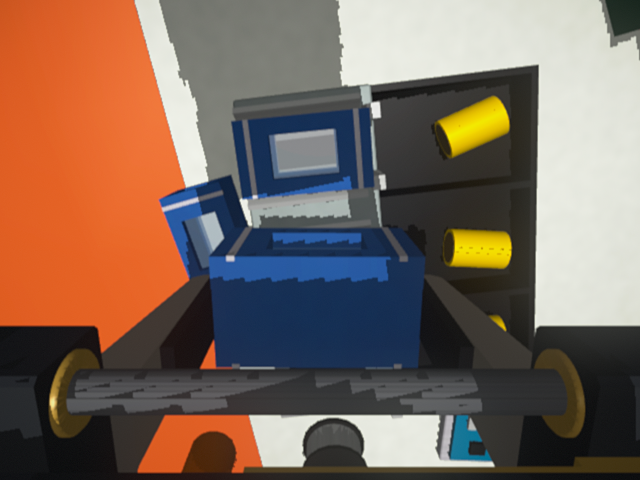

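Sleeve 2 is held level. I'll carry it to the mat.

Call:
drive_tool --increments '[{"dx":-1.3,"dy":-3.5,"dz":0,"rx":0,"ry":0,"rz":0,"jaw":7},{"dx":-1.3,"dy":-3.5,"dz":0,"rx":0,"ry":0,"rz":0,"jaw":7},{"dx":-1.3,"dy":-3.5,"dz":0,"rx":0,"ry":0,"rz":0,"jaw":7},{"dx":-1.3,"dy":-3.5,"dz":0,"rx":0,"ry":0,"rz":0,"jaw":7},{"dx":-1.3,"dy":-3.5,"dz":0,"rx":0,"ry":0,"rz":0,"jaw":7},{"dx":-1.3,"dy":-3.5,"dz":0,"rx":0,"ry":0,"rz":0,"jaw":7},{"dx":-1.3,"dy":-3.5,"dz":0,"rx":0,"ry":0,"rz":0,"jaw":7},{"dx":-1.3,"dy":-3.5,"dz":0,"rx":0,"ry":0,"rz":0,"jaw":7},{"dx":0,"dy":0,"dz":-3.5,"rx":0,"ry":0,"rz":0,"jaw":7},{"dx":0,"dy":0,"dz":-3.5,"rx":0,"ry":0,"rz":0,"jaw":7},{"dx":0,"dy":0,"dz":-3.5,"rx":0,"ry":0,"rz":0,"jaw":7},{"dx":0,"dy":0,"dz":-2.5,"rx":0,"ry":0,"rz":0,"jaw":7},{"dx":0,"dy":0,"dz":-1,"rx":0,"ry":0,"rz":0,"jaw":7},{"dx":0,"dy":0,"dz":-0.6,"rx":0,"ry":0,"rz":0,"jaw":7},{"dx":0,"dy":0,"dz":0,"rx":0,"ry":0,"rz":0,"jaw":7},{"dx":0,"dy":0,"dz":0,"rx":0,"ry":0,"rz":0,"jaw":7}]'

```text
t: 43.8
ee_pos: [0.4387, -0.2975, 0.0298]
tool_rot: [[-0.981, 0.193, 0.0], [0.193, 0.981, -0.0], [-0.0, -0.0, -1.0]]
wrist_force: [0.3, -0.3, -2.5]
width: 0.0797
```

Call:
drive_tool --increments '[{"dx":0,"dy":0,"dz":-0.3,"rx":0,"ry":0,"rz":0,"jaw":7},{"dx":0,"dy":0,"dz":-0.15,"rx":0,"ry":0,"rz":0,"jaw":7},{"dx":0,"dy":0,"dz":0,"rx":0,"ry":0,"rz":0,"jaw":7},{"dx":0,"dy":0,"dz":0,"rx":0,"ry":0,"rz":0,"jaw":9.19},{"dx":0,"dy":0,"dz":0,"rx":0,"ry":0,"rz":0,"jaw":9.19},{"dx":0,"dy":0,"dz":0,"rx":0,"ry":0,"rz":0,"jaw":9.19},{"dx":0,"dy":0,"dz":0,"rx":0,"ry":0,"rz":0,"jaw":9.19},{"dx":0,"dy":0,"dz":2,"rx":0,"ry":0,"rz":0,"jaw":9.19},{"dx":0,"dy":0,"dz":4,"rx":0,"ry":0,"rz":0,"jaw":9.19},{"dx":0,"dy":0,"dz":4,"rx":0,"ry":0,"rz":0,"jaw":9.19},{"dx":0,"dy":0,"dz":4,"rx":0,"ry":0,"rz":0,"jaw":9.19},{"dx":0,"dy":0,"dz":4,"rx":0,"ry":0,"rz":0,"jaw":9.19}]'

```text
t: 44.8
ee_pos: [0.4379, -0.297, 0.2067]
tool_rot: [[-0.981, 0.193, -0.0], [0.193, 0.981, -0.0], [0.0, -0.0, -1.0]]
wrist_force: [-0.6, -0.9, -0.7]
width: 0.0921
```

Call:
drive_tool --increments '[{"dx":0.44,"dy":2.2,"dz":0,"rx":0,"ry":0,"rz":-0.1215,"jaw":6.8},{"dx":0.44,"dy":2.2,"dz":0,"rx":0,"ry":0,"rz":-0.1215,"jaw":6.8},{"dx":0.44,"dy":2.2,"dz":0,"rx":0,"ry":0,"rz":-0.1215,"jaw":6.8},{"dx":0.44,"dy":2.2,"dz":0,"rx":0,"ry":0,"rz":-0.1215,"jaw":6.8},{"dx":0.44,"dy":2.2,"dz":0,"rx":0,"ry":0,"rz":-0.1215,"jaw":6.8},{"dx":0.44,"dy":2.2,"dz":0,"rx":0,"ry":0,"rz":-0.1215,"jaw":6.8},{"dx":0.44,"dy":2.2,"dz":0,"rx":0,"ry":0,"rz":-0.1215,"jaw":6.8},{"dx":0.44,"dy":2.2,"dz":0,"rx":0,"ry":0,"rz":-0.1215,"jaw":6.8},{"dx":0.44,"dy":2.2,"dz":0,"rx":0,"ry":0,"rz":-0.1215,"jaw":6.8},{"dx":0.44,"dy":2.2,"dz":0,"rx":0,"ry":0,"rz":-0.1215,"jaw":6.8},{"dx":0.44,"dy":2.2,"dz":0,"rx":0,"ry":0,"rz":-0.1215,"jaw":6.8},{"dx":0.44,"dy":2.2,"dz":0,"rx":0,"ry":0,"rz":-0.1215,"jaw":6.8},{"dx":0,"dy":0,"dz":0,"rx":0,"ry":0,"rz":0,"jaw":6.8},{"dx":0,"dy":0,"dz":0,"rx":0,"ry":0,"rz":0,"jaw":6.8},{"dx":0,"dy":0,"dz":0,"rx":0,"ry":0,"rz":0,"jaw":6.8}]'

```text
t: 46.05
ee_pos: [0.4909, -0.0336, 0.2047]
tool_rot: [[0.078, 0.997, -0.0], [0.997, -0.078, -0.0], [-0.0, -0.0, -1.0]]
wrist_force: [0.2, -0.4, 0.2]
width: 0.0681
```

```bash
python3 -c "
from h import *
blue('w31')
side('s31',.04,.05)"
```

```text
t 46.05 ee [ 0.4909 -0.0336  0.2047] jaw -4.45 zc [-0. -0. -1.] f [ 0.2 -0.4  0.2] w 0.0681
0.0885 [281, 142, 72, 108, 5214] (5214, [0.4915, -0.0088], [46.1, 71.0], np.float32(84.7), 0.0958) z [0.0909 0.0971]
0.0885 [282, 254, 67, 9, 510] (510, [0.4875, -0.05], [6.0, 45.2], np.float32(174.3), 0.0959) z [0.0946 0.0971]
0.04 [425, 256, 10, 25, 178] (178, [0.5779, -0.0825], [6.5, 20.4], np.float32(95.6), 0.0458) z [0.0433 0.047 ]
0.04 [346, 258, 76, 64, 1953] (1953, [0.5423, -0.0985], [47.1, 61.4], np.float32(4.6), 0.0458) z [0.0417 0.0472]
0.04 [335, 269, 15, 54, 392] (392, [0.5059, -0.1013], [6.7, 45.9], np.float32(94.7), 0.0459) z [0.0435 0.0472]
0.04 [264, 458, 49, 8, 296] (296, [0.4456, -0.2603], [8.7, 44.5], np.float32(170.2), 0.0458) z [0.0444 0.047 ]
side [377, 170, 20, 16, 203] (203, [0.4401, -0.2967], [46.3, 93.8], np.float32(78.9), 0.0461)
side [335, 207, 29, 13, 249] (249, [0.5488, -0.0946], [67.6, 73.7], np.float32(177.6), 0.0463)
side [253, 216, 21, 13, 155] (155, [0.7735, -0.0436], [52.1, 60.1], np.float32(97.0), 0.042)
side [287, 228, 98, 17, 383] (383, [0.5804, 0.0219], [36.3, 246.0], np.float32(171.3), 0.0462)
side [364, 290, 62, 25, 829] (829, [0.4463, 0.262], [71.3, 128.0], np.float32(13.9), 0.0451)
```

View pics/w31.png

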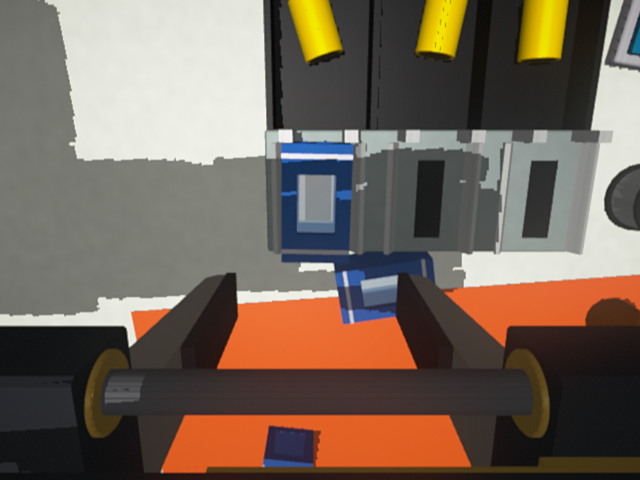

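View pics/s31.png

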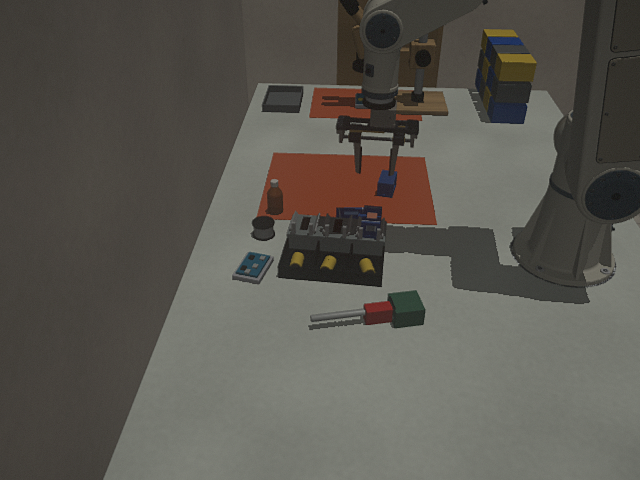

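Sleeve 2 lies flat on the mat at (0.440,-0.297). Now sleeve 3.

Call:
drive_tool --grip_force 25 --increments '[{"dx":0.05,"dy":2.1,"dz":0,"rx":0,"ry":0,"rz":0,"jaw":6.8},{"dx":0,"dy":0,"dz":-4,"rx":0,"ry":0,"rz":0,"jaw":6.8},{"dx":0,"dy":0,"dz":-4,"rx":0,"ry":0,"rz":0,"jaw":6.8},{"dx":0,"dy":0,"dz":-3,"rx":0,"ry":0,"rz":0,"jaw":6.8},{"dx":0,"dy":0,"dz":-1.8,"rx":0,"ry":0,"rz":0,"jaw":6.8},{"dx":0,"dy":0,"dz":-0.6,"rx":0,"ry":0,"rz":0,"jaw":6.8},{"dx":0,"dy":0,"dz":0,"rx":0,"ry":0,"rz":0,"jaw":4},{"dx":0,"dy":0,"dz":0,"rx":0,"ry":0,"rz":0,"jaw":4},{"dx":0,"dy":0,"dz":0,"rx":0,"ry":0,"rz":0,"jaw":4},{"dx":0,"dy":0,"dz":0,"rx":0,"ry":0,"rz":0,"jaw":4},{"dx":0,"dy":0,"dz":0,"rx":0,"ry":0,"rz":0,"jaw":4},{"dx":0,"dy":0,"dz":2,"rx":0,"ry":0,"rz":0,"jaw":4},{"dx":0,"dy":0,"dz":3.5,"rx":0,"ry":0,"rz":0,"jaw":4},{"dx":0,"dy":0,"dz":3.5,"rx":0,"ry":0,"rz":0,"jaw":4},{"dx":0,"dy":0,"dz":0,"rx":0,"ry":0,"rz":0,"jaw":4}]'

```text
t: 47.4
ee_pos: [0.4954, -0.0123, 0.167]
tool_rot: [[0.081, 0.997, 0.009], [0.997, -0.081, -0.0], [0.001, 0.009, -1.0]]
wrist_force: [1.5, 0.1, -1.1]
width: 0.0456
```

Call:
drive_tool --increments '[{"dx":0.9,"dy":-3.6,"dz":0,"rx":0,"ry":0,"rz":0,"jaw":4},{"dx":0.9,"dy":-3.6,"dz":0,"rx":0,"ry":0,"rz":0,"jaw":4},{"dx":0.9,"dy":-3.6,"dz":0,"rx":0,"ry":0,"rz":0,"jaw":4},{"dx":0.9,"dy":-3.6,"dz":0,"rx":0,"ry":0,"rz":0,"jaw":4},{"dx":0.9,"dy":-3.6,"dz":0,"rx":0,"ry":0,"rz":0,"jaw":4},{"dx":0.9,"dy":-3.6,"dz":0,"rx":0,"ry":0,"rz":0,"jaw":4},{"dx":0.9,"dy":-3.6,"dz":0,"rx":0,"ry":0,"rz":0,"jaw":4},{"dx":0.9,"dy":-3.6,"dz":0,"rx":0,"ry":0,"rz":0,"jaw":4},{"dx":0,"dy":0,"dz":-4,"rx":0,"ry":0,"rz":0,"jaw":4},{"dx":0,"dy":0,"dz":-4,"rx":0,"ry":0,"rz":0,"jaw":4},{"dx":0,"dy":0,"dz":-3.5,"rx":0,"ry":0,"rz":0,"jaw":4},{"dx":0,"dy":0,"dz":-1.5,"rx":0,"ry":0,"rz":0,"jaw":4},{"dx":0,"dy":0,"dz":0,"rx":0,"ry":0,"rz":0,"jaw":4},{"dx":0,"dy":0,"dz":0,"rx":0,"ry":0,"rz":0,"jaw":4},{"dx":0,"dy":0,"dz":0,"rx":0,"ry":0,"rz":0,"jaw":4}]'

```text
t: 48.65
ee_pos: [0.5646, -0.3007, 0.0321]
tool_rot: [[0.081, 0.997, 0.002], [0.997, -0.081, -0.001], [-0.001, 0.002, -1.0]]
wrist_force: [0.3, 0.1, -1.8]
width: 0.0458
```

Call:
drive_tool --increments '[{"dx":0,"dy":0,"dz":-0.6,"rx":0,"ry":0,"rz":0,"jaw":4},{"dx":0,"dy":0,"dz":-0.3,"rx":0,"ry":0,"rz":0,"jaw":4},{"dx":0,"dy":0,"dz":-0.1,"rx":0,"ry":0,"rz":0,"jaw":4},{"dx":0,"dy":0,"dz":0,"rx":0,"ry":0,"rz":0,"jaw":4}]'

```text
t: 48.98
ee_pos: [0.5644, -0.3007, 0.0222]
tool_rot: [[0.081, 0.997, 0.002], [0.997, -0.081, -0.001], [-0.001, 0.002, -1.0]]
wrist_force: [-1.4, 1.5, 5.3]
width: 0.0458
```

Sleeve 3 is down. I'll release it and go to sleeve 1 at (0.542,-0.099). A finger won't fit between it and the cradle, so I'll use the end grip again.

Call:
drive_tool --increments '[{"dx":0,"dy":0,"dz":0,"rx":0,"ry":0,"rz":0,"jaw":6.5},{"dx":0,"dy":0,"dz":0,"rx":0,"ry":0,"rz":0,"jaw":6.5},{"dx":0,"dy":0,"dz":0,"rx":0,"ry":0,"rz":0,"jaw":6.5},{"dx":0,"dy":0,"dz":0,"rx":0,"ry":0,"rz":0,"jaw":6.5},{"dx":0,"dy":0,"dz":2,"rx":0,"ry":0,"rz":0,"jaw":6.5},{"dx":0,"dy":0,"dz":4,"rx":0,"ry":0,"rz":0,"jaw":6.5},{"dx":0,"dy":0,"dz":4,"rx":0,"ry":0,"rz":0,"jaw":6.5},{"dx":0,"dy":0,"dz":4,"rx":0,"ry":0,"rz":0,"jaw":9.19},{"dx":0,"dy":0,"dz":4,"rx":0,"ry":0,"rz":0,"jaw":9.19},{"dx":-0.37,"dy":3.37,"dz":0,"rx":0,"ry":0,"rz":0.027,"jaw":9.19},{"dx":-0.37,"dy":3.37,"dz":0,"rx":0,"ry":0,"rz":0.027,"jaw":9.19},{"dx":-0.37,"dy":3.37,"dz":0,"rx":0,"ry":0,"rz":0.027,"jaw":9.19},{"dx":-0.37,"dy":3.37,"dz":0,"rx":0,"ry":0,"rz":0.027,"jaw":9.19},{"dx":-0.37,"dy":3.37,"dz":0,"rx":0,"ry":0,"rz":0.027,"jaw":9.19},{"dx":-0.37,"dy":3.37,"dz":0,"rx":0,"ry":0,"rz":0.027,"jaw":9.19},{"dx":0,"dy":0,"dz":0,"rx":0,"ry":0,"rz":0,"jaw":9.19},{"dx":0,"dy":0,"dz":0,"rx":0,"ry":0,"rz":0,"jaw":9.19},{"dx":0,"dy":0,"dz":0,"rx":0,"ry":0,"rz":0,"jaw":9.19}]'

```text
t: 50.48
ee_pos: [0.5417, -0.0984, 0.2009]
tool_rot: [[-0.081, 0.997, 0.0], [0.997, 0.081, -0.0], [-0.0, 0.0, -1.0]]
wrist_force: [0.6, -0.4, -0.6]
width: 0.0921
```

```bash
python3 -c "
from h import *
p,d,C=blue('w32')
b=(p[...,2].astype(int)>p[...,0]-15)&(d>0)&(C[...,1]>-.14)&(C[...,1]<-.066)&(C[...,0]>.48)&(C[...,0]<.62)&(C[...,2]>.041)&(C[...,2]<.0485)
print(rect(C[b],.04,.05))
side('s32',.04,.05)"
```

```text
t 50.48 ee [ 0.5417 -0.0984  0.2009] jaw 4.64 zc [ 0. -0. -1.] f [ 0.6 -0.4 -0.6] w 0.0921
0.04 [267, 191, 10, 58, 451] (451, [0.5057, -0.1015], [6.9, 45.5], np.float32(94.3), 0.0457) z [0.0444 0.0471]
0.04 [279, 190, 80, 59, 3039] (3039, [0.5424, -0.0986], [46.2, 61.2], np.float32(4.7), 0.0458) z [0.0415 0.0472]
0.04 [362, 190, 9, 59, 476] (476, [0.5792, -0.0954], [6.5, 46.0], np.float32(96.1), 0.0459) z [0.0442 0.0473]
0.04 [151, 415, 63, 55, 2649] (2649, [0.4364, -0.3066], [45.7, 62.1], np.float32(78.8), 0.0459) z [0.0446 0.0471]
0.04 [293, 415, 61, 51, 1645] (1645, [0.5629, -0.3003], [46.1, 59.3], np.float32(84.8), 0.0458) z [0.0425 0.0471]
(4413, [0.5618, -0.0939], [52.2, 119.7], np.float32(4.8), 0.0458)
side [336, 168, 18, 16, 207] (207, [0.5643, -0.3019], [45.7, 92.2], np.float32(85.4), 0.0458)
side [377, 170, 20, 17, 233] (233, [0.4397, -0.2983], [46.6, 91.2], np.float32(79.3), 0.0463)
side [336, 207, 31, 15, 293] (293, [0.5408, -0.0896], [75.4, 83.6], np.float32(11.2), 0.0464)
side [253, 216, 21, 13, 149] (149, [0.7736, -0.0438], [52.2, 59.1], np.float32(96.6), 0.0417)
side [287, 228, 98, 17, 392] (392, [0.5809, 0.0086], [50.3, 248.2], np.float32(175.2), 0.0462)
side [365, 290, 61, 26, 832] (832, [0.4461, 0.2603], [73.2, 127.2], np.float32(11.6), 0.0452)
```

View pics/w32.png

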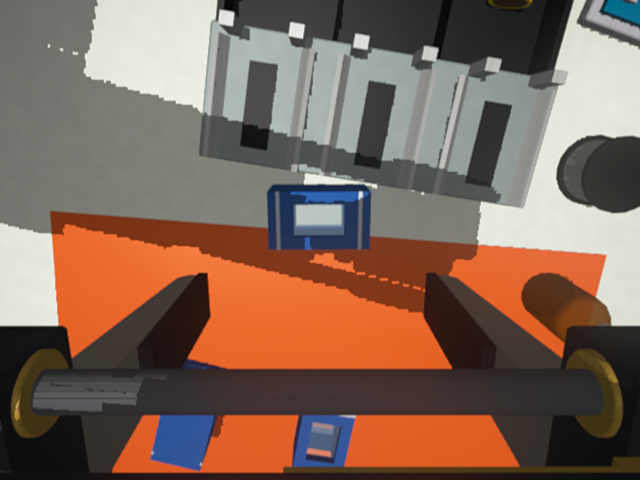

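Call:
drive_tool --grip_force 30 --increments '[{"dx":0.05,"dy":-0.03,"dz":-4,"rx":0,"ry":0,"rz":0,"jaw":9.19},{"dx":0,"dy":0,"dz":-4,"rx":0,"ry":0,"rz":0,"jaw":9.19},{"dx":0,"dy":0,"dz":-4,"rx":0,"ry":0,"rz":0,"jaw":9.19},{"dx":0,"dy":0,"dz":-3,"rx":0,"ry":0,"rz":0,"jaw":9.19},{"dx":0,"dy":0,"dz":-1.8,"rx":0,"ry":0,"rz":0,"jaw":9.19},{"dx":0,"dy":0,"dz":-0.8,"rx":0,"ry":0,"rz":0,"jaw":9.19},{"dx":0,"dy":0,"dz":0,"rx":0,"ry":0,"rz":0,"jaw":7},{"dx":0,"dy":0,"dz":0,"rx":0,"ry":0,"rz":0,"jaw":7},{"dx":0,"dy":0,"dz":0,"rx":0,"ry":0,"rz":0,"jaw":7},{"dx":0,"dy":0,"dz":0,"rx":0,"ry":0,"rz":0,"jaw":7},{"dx":0,"dy":0,"dz":0,"rx":0,"ry":0,"rz":0,"jaw":7},{"dx":0,"dy":0,"dz":1,"rx":0,"ry":0,"rz":0,"jaw":7},{"dx":0,"dy":0,"dz":2,"rx":0,"ry":0,"rz":0,"jaw":7},{"dx":0,"dy":0,"dz":0,"rx":0,"ry":0,"rz":0,"jaw":7}]'

```text
t: 51.75
ee_pos: [0.544, -0.0987, 0.0583]
tool_rot: [[-0.081, 0.997, 0.005], [0.997, 0.081, -0.001], [-0.001, 0.004, -1.0]]
wrist_force: [0.6, -0.1, -2.2]
width: 0.0795
```

Call:
drive_tool --increments '[{"dx":0,"dy":-3,"dz":0,"rx":0,"ry":0,"rz":0,"jaw":7},{"dx":0,"dy":-3,"dz":0,"rx":0,"ry":0,"rz":0,"jaw":7},{"dx":0,"dy":-3,"dz":0,"rx":0,"ry":0,"rz":0,"jaw":7},{"dx":0,"dy":0,"dz":-1.5,"rx":0,"ry":0,"rz":0,"jaw":7},{"dx":0,"dy":0,"dz":-1,"rx":0,"ry":0,"rz":0,"jaw":7},{"dx":0,"dy":0,"dz":-0.4,"rx":0,"ry":0,"rz":0,"jaw":7},{"dx":0,"dy":0,"dz":-0.15,"rx":0,"ry":0,"rz":0,"jaw":7},{"dx":0,"dy":0,"dz":0,"rx":0,"ry":0,"rz":0,"jaw":7},{"dx":0,"dy":0,"dz":0,"rx":0,"ry":0,"rz":0,"jaw":7}]'

```text
t: 52.5
ee_pos: [0.5415, -0.1878, 0.0248]
tool_rot: [[-0.082, 0.997, -0.001], [0.997, 0.082, -0.0], [-0.0, -0.001, -1.0]]
wrist_force: [-2.8, -2.6, 5.8]
width: 0.0793
```

In contact with the mat. I'll release, lift and check everything.

Call:
drive_tool --increments '[{"dx":0,"dy":0,"dz":0,"rx":0,"ry":0,"rz":0,"jaw":9.19},{"dx":0,"dy":0,"dz":0,"rx":0,"ry":0,"rz":0,"jaw":9.19},{"dx":0,"dy":0,"dz":0,"rx":0,"ry":0,"rz":0,"jaw":9.19},{"dx":0,"dy":0,"dz":0,"rx":0,"ry":0,"rz":0,"jaw":9.19},{"dx":0,"dy":0,"dz":2,"rx":0,"ry":0,"rz":0,"jaw":9.19},{"dx":0,"dy":0,"dz":4,"rx":0,"ry":0,"rz":0,"jaw":9.19},{"dx":0,"dy":0,"dz":4,"rx":0,"ry":0,"rz":0,"jaw":9.19},{"dx":0,"dy":0,"dz":4,"rx":0,"ry":0,"rz":0,"jaw":9.19},{"dx":0,"dy":0,"dz":4,"rx":0,"ry":0,"rz":0,"jaw":9.19},{"dx":0,"dy":0,"dz":4,"rx":0,"ry":0,"rz":0,"jaw":9.19},{"dx":0,"dy":0,"dz":0,"rx":0,"ry":0,"rz":0,"jaw":9.19},{"dx":0,"dy":0,"dz":0,"rx":0,"ry":0,"rz":0,"jaw":9.19}]'

```text
t: 53.5
ee_pos: [0.5433, -0.1887, 0.2468]
tool_rot: [[-0.081, 0.997, 0.005], [0.997, 0.081, -0.002], [-0.002, 0.005, -1.0]]
wrist_force: [0.1, 0.1, -0.1]
width: 0.0921
```

```bash
python3 -c "
from h import *
blue('w33')
p,d,C=side('s33',.04,.05)
c=cal('side')
for t in ['plug_a','flux_bottle','board_jig','wire_spool','tool','holder']:
    print(t,[(np.round(w(c,r['centre']),3).tolist(),round(r['confidence'],2)) for r in robot.spot_point('side',t)])
"
```

```text
t 53.5 ee [ 0.5433 -0.1887  0.2468] jaw 4.62 zc [ 0.005 -0.002 -1.   ] f [ 0.1  0.1 -0.1] w 0.0921
0.04 [268, 181, 8, 52, 347] (347, [0.5041, -0.1903], [6.0, 45.8], np.float32(94.4), 0.0458) z [0.0444 0.0473]
0.04 [279, 180, 70, 53, 2301] (2301, [0.5405, -0.1874], [46.3, 61.0], np.float32(4.8), 0.0458) z [0.0435 0.0473]
0.04 [352, 180, 8, 52, 344] (344, [0.5774, -0.1839], [6.3, 45.5], np.float32(95.7), 0.0459) z [0.0445 0.0472]
0.04 [193, 273, 37, 82, 1277] (1277, [0.4518, -0.2991], [21.0, 81.0], np.float32(80.8), 0.0458) z [0.0437 0.0472]
0.04 [310, 284, 49, 15, 391] (391, [0.5662, -0.265], [8.0, 45.6], np.float32(174.9), 0.0459) z [0.044  0.0471]
0.04 [299, 294, 58, 65, 1848] (1848, [0.5628, -0.3016], [45.9, 62.4], np.float32(84.7), 0.0458) z [0.0442 0.0472]
0.04 [298, 355, 46, 12, 259] (259, [0.5593, -0.3383], [7.4, 45.0], np.float32(175.0), 0.046) z [0.0446 0.0472]
side [336, 168, 18, 17, 209] (209, [0.5643, -0.3034], [45.5, 96.4], np.float32(84.5), 0.0453)
side [377, 170, 20, 17, 226] (226, [0.4398, -0.2976], [46.8, 94.7], np.float32(79.4), 0.0463)
side [338, 190, 29, 12, 268] (268, [0.5416, -0.1862], [55.7, 79.1], np.float32(1.8), 0.0457)
side [253, 216, 21, 13, 155] (155, [0.7727, -0.042], [51.8, 62.3], np.float32(93.3), 0.0421)
side [287, 230, 98, 16, 393] (393, [0.5807, 0.0174], [35.9, 246.6], np.float32(175.0), 0.0455)
side [364, 290, 61, 25, 829] (829, [0.4447, 0.2632], [72.9, 129.1], np.float32(16.3), 0.0451)
plug_a [([0.502, 0.11, 0.02], 0.62), ([0.597, 0.101, 0.021], 0.49)]
flux_bottle [([0.757, -0.159, 0.002], 0.77)]
board_jig [([0.78, 0.109, 0.001], 0.62)]
wire_spool [([0.78, -0.047, 0.001], 0.77), ([0.557, -0.323, -0.001], 0.56)]
tool [([0.474, 0.263, -0.001], 0.96)]
holder [([0.417, 0.254, 0.002], 0.86)]
```

View pics/s33.png

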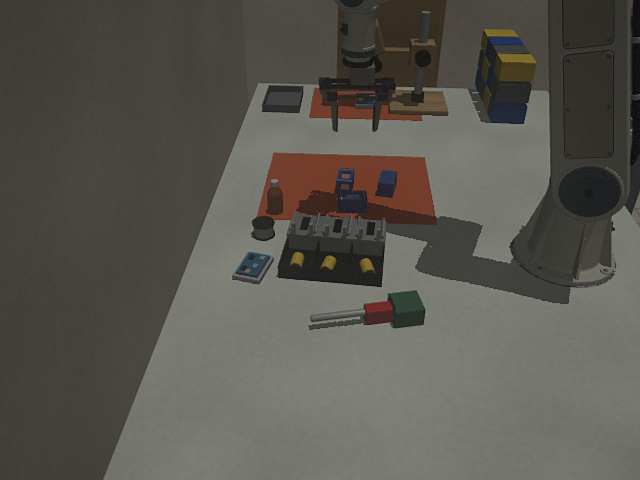

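View pics/w33.png

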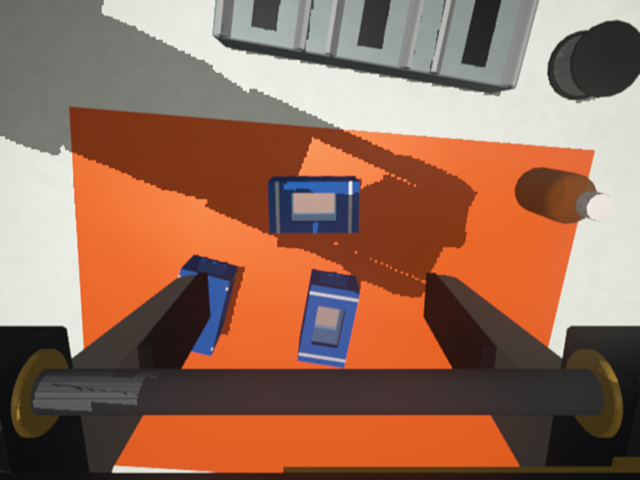

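All sleeves lie flat on the mat, three plugs are in the trough, the tool is home and the bystanders are unmoved. Handing in.

```bash
python3 -c "
from h import *
print(robot.close_job()); print(robot.observe()['t'])"
```

```text
the job is handed in; nothing more can be done
None
the job is handed in; nothing more can be done
```

I finished the job and handed it in at about 54 s; no verdict is reported. All three sleeves were blocked. I loaded them into the bays with the plugs inside, then pushed the plugs out one after another.

- **Plugs:** The last side picture shows all three in the waste trough. In that picture the detector reported only two of them; the third I saw by eye. I never moved the gripper to a plug, and only the rod was used on them.
- **Sleeves:** All three lie flat on the mat, tops at 46 mm, centred at about (0.541, -0.187), (0.440, -0.298) and (0.564, -0.302).
- **Tool:** The handle met the block with 8 N. Block and tool together measured 246 mm, which is exactly 66 + 180, in line at 13.4° and level. The last detector reading of the tool's origin was about 6 mm further in than that, still within the 8 mm limit. I trusted the depth measurement.
- **Bystanders:** The bottle, jig and spool read within about 5 mm of where they started.

**Mishap:** After the second push, moving the rod across to bay 3 disturbed the two sleeves already cleared. One dropped behind the cradle and the other rolled onto a rail. It also shifted the tool slightly in the grip. I corrected for the tool's shift, finished the third push, and picked both sleeves up by their ends to return them to the mat. I did not establish whether the rod caught them or the announced knock did it, though the rod is more likely.

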